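# Square up a slide carrier with a probe rod, then clip the rods away by size

### The job

Use one of the steel rods, held in the gripper, to nudge the grey slide carrier along the worktop until it lies fully home in the metal corner stop, flush against both of its bars; the gripper and arm must never touch the carrier, because its glass has to stay clean. Then put away every rod on the clip rail by pressing it down until it clicks into a pair of spring clips, centred, in order of length from the shortest towards the narrow end of the rail to the longest towards its wide end (empty places do not matter). Leave the carrier home in its corner and the other things on the worktop where they are.

Things in the scene. Friction and masses are not known exactly. Their poses are not given: they have to be found in the camera images.
- carrier: Grey flat slide carrier, 76 (its x) x 60 (its y) x 12 mm high, about 100 g, with two glass slides let into its top. Loose; it slides on the worktop. Origin at the centre of its underside. At the start it lies 1 to 3 cm off both bars of the corner stop, turned by up to 0.25 rad from square.
- home (a point): The carrier's home in the fixed corner stop: where the centre of its underside lies when it touches both bars, its axes parallel to these. The stop is two aluminium bars 14 mm wide, 16 mm high at a right angle; in this frame their inner faces are the planes x = -38 mm (bar from y = -44 to +50 mm) and y = -30 mm (bar from x = -38 to +58 mm). The carrier lies at positive x and y of home.
- rail: Fixed clip rail, 185 mm long (its x), stepped from 52 mm wide at the narrow end (-x) to 112 mm at the wide end. Bars at y = -21 and +21 mm carry four pairs of spring clips 46 mm apart; a rod lies along the rail's y in one clip on each bar. Clips are 8 mm wide: 34 mm stay open between the bars for fingers, down to the 5 mm base; jaw tips 54 mm up, mouth flared. Origin: centre of underside.
- place_1 (a point): Place 1 of the rail, counted from the narrow end: where a rod's centre lies when fully clicked in, 36 mm above the worktop, half-way between its two clips. A rod only resting on the clip mouths stands 11 mm higher. Pushing a rod home takes about 6 to 10 N straight down; pulling it out about 10 N.
- place_2 (a point): Place 2 of the rail, counted from the narrow end: where a rod's centre lies when fully clicked in, 36 mm above the worktop, half-way between its two clips. A rod only resting on the clip mouths stands 11 mm higher. Pushing a rod home takes about 6 to 10 N straight down; pulling it out about 10 N.
- place_3 (a point): Place 3 of the rail, counted from the narrow end: where a rod's centre lies when fully clicked in, 36 mm above the worktop, half-way between its two clips. A rod only resting on the clip mouths stands 11 mm higher. Pushing a rod home takes about 6 to 10 N straight down; pulling it out about 10 N.
- place_4 (a point): Place 4 of the rail, counted from the narrow end: where a rod's centre lies when fully clicked in, 36 mm above the worktop, half-way between its two clips. A rod only resting on the clip mouths stands 11 mm higher. Pushing a rod home takes about 6 to 10 N straight down; pulling it out about 10 N.
- rod_1_mid (a point): Steel rod 1, 82 mm long, 14 mm thick, about 60 g, with a square dark collar 20 x 20 mm, 8 mm long, as the flat end at each end (keeps it from rolling). The point is its centre, 10 mm above the worktop as it lies on its collars; x runs along the rod (both ends alike). May be absent.
- rod_2_mid (a point): Steel rod 2, 102 mm long, 14 mm thick, about 80 g, with a square dark collar 20 x 20 mm, 8 mm long, as the flat end at each end (keeps it from rolling). The point is its centre, 10 mm above the worktop as it lies on its collars; x runs along the rod (both ends alike). May be absent.
- rod_3_mid (a point): Steel rod 3, 122 mm long, 14 mm thick, about 100 g, with a square dark collar 20 x 20 mm, 8 mm long, as the flat end at each end (keeps it from rolling). The point is its centre, 10 mm above the worktop as it lies on its collars; x runs along the rod (both ends alike). May be absent.
- rod_4_mid (a point): Steel rod 4, 142 mm long, 14 mm thick, about 120 g, with a square dark collar 20 x 20 mm, 8 mm long, as the flat end at each end (keeps it from rolling). The point is its centre, 10 mm above the worktop as it lies on its collars; x runs along the rod (both ends alike). May be absent.
- petri_dish: Open white petri dish, 60 mm across, 14 mm high; a bystander, origin at the centre of its underside.
- timer: Small white timer, 64 x 60 x 19 mm; a bystander, origin at the centre of its underside.
- lens_tissue: Thin flat booklet of lens tissue, 93 x 66 x 9 mm; a bystander, origin at the centre of its underside.
Things that resemble listed ones, but are neither listed nor needed, are in the scene too. Leave any orange look-alike of the part that bears rod_1_mid alone.

How it is judged:
By the outcome, as a careful person would: the job done as asked, in the order asked, and still so for the second after the job is handed in, with the robot touching nothing.
Of rod_1, rod_2, rod_3, rod_4 only 3 to 4 are there at a start; the rules pass over those that are not, and their reading is None.
At some moment in a run one of rod_1, rod_2, rod_3, rod_4 may be knocked a few centimetres aside while the robot is not near it.
Once in a run the grip may slacken for a moment while it holds something.
It also fails if it takes over 210 s, if anything falls off the work surface, if the arm or the gripper's body presses on something with over 40 N, if the wrist force passes 120 N, or if a joint passes its speed limit or range.

### The arm

A 6-joint arm with a two-finger parallel gripper is mounted at the origin on a cart in front of the work surface, level with it; the furniture and walls round the work are solid. World frame = base frame: x ahead of the robot, y to its left, z up, the work surface at z = 0. Lengths are in m, angles in rad, forces in N, time in s.
With the tool pointing down it reaches from about 0.375 to 0.9 m from the base axis. Payload 3.1 kg.
Tool frame: the origin (TCP) lies on the mounting face of the last link; the fingertips stand env.finger_overhang ahead of it and the grasp point (between the pads) lies 164 mm ahead of it (env.finger_overhang is the distance from the TCP to the fingertips, in m); x points along the fingers, y is the direction in which the jaws open and shut, and the axes are right-handed (so a half turn about x gives the same grasp; the last joint's range is limited). The gripper opens to 87 mm and grips with 3 to 60 N. Pads are 19 mm wide; open, the fingers measure 117 mm over their backs; the gripper's body (75 mm by 190 mm) begins 51 mm behind the grasp point.
Start: joints at [1.149, 0.527, 1.433, -0, 1.181, -0.178], TCP at [0.151, 0.607, 0.405] pointing down, gripper open.
Joint ranges: [-3.08, 3.08], [-0.75, 2.2], [0.22, 2.44], [-1.43, 4.57], [0, 2.65], [-2.85, 2.85]. Speed limits (rad/s): [2.79, 2.79, 3.14, 3.14, 3.14, 3.14].

### API

Orientations are given as a unit quaternion [x, y, z, w].
In Python, from plant import env, vision gives the robot as it stands. The module is installed in compiled form; this text tells all that it offers.
- The arm moves only by the tool servo_tool, never from a script. Its argument "deltas" is a list of rows, each an object of numbers: "hand": the finger opening in m, from 0 to 0.087; "tx", "ty", "tz": the shift along the tool's x, y, z in m; "spin": the turn about the tool's x in rad. In form: [{"hand": .., "tx": .., "ty": .., "tz": .., "spin": ..}, ...]. A call has exactly 10 rows; each row is the pose to reach, as a shift and turn from the pose measured when the call began, along the tool's axes at that moment; what a row does not reach only later rows make up. A row lasts 1/12 s, in which the tool goes at most 41.7 mm and 7.16 degrees, less where a joint would pass 70% of its speed; a pose out of reach is approached as far as the arm can. A call with a gripper value outside its range is refused whole. The fingers move at their own pace and stop on an object; "grip_force" is the grip in N (left out, the last holds). Time passes only in rows, so rows that repeat a pose let the fingers close, or fill a call up. It gives the time, the measured TCP pose, the force and the opening at its end, in the units of the state.
- env.get_obs(): the state, without advancing time (a new reading comes with each control period).
- vision.grab_frame(name): name is "side" or "top"; returns a dict with "image" (420x560x3 uint8, red, green, blue), "camera_matrix" (3x3 intrinsics, pixels), "origin" and "attitude" of the camera in the world. Camera axes: x right, y down, z forward; pixel columns grow to the right and rows downward; lengths in m; the calibration is good to about 2 mm. A picture is of the moment at which its call begins. There is no depth.
- env.hand_in(): hands the job in, once; it reports no verdict.
The state is a dict: "clock": time; "joints": joint angles; "qvel": joint speeds; "joint_efforts": joint torques, N m; "tcp_pos": TCP position; "tcp_rot": TCP orientation; "force": force on the tool from outside, world axes, zero at the start; "moment": the same for the moment, N m; "grip_width": finger opening in m.
Only numpy, scipy, OpenCV 4.12 (cv2) and the standard library are available. Lean on these libraries where they do the work, as an engineer would, in place of code of your own. Each camera call takes 0.05 s, during which the arm holds its last target.

## Working session

There is one attempt and no reset: what is moved stays moved. The work goes in short steps, Python scripts to look and compute and a tool call to move; the robot and the scene stay as the last step left them, time stands still between calls to the robot, and variables do not carry over. Pictures are saved under pics/ and viewed, and the job is handed in when it is done.

Besides the shell and the picture viewer there is one more tool, called after "Request:" by a JSON object that holds its "api" and its "payload". servo_tool: Moves the arm, as the interface text tells. Its arguments: {"type":"object","properties":{"deltas":{"type":"array","items":{"type":"object","properties":{"hand":{"type":"number"},"tx":{"type":"number"},"ty":{"type":"number"},"tz":{"type":"number"},"spin":{"type":"number"}}}},"grip_force":{"type":"number"}},"required":["deltas"]}

```bash
mkdir -p pics; ls; python3 - <<'E'
from plant import env, vision
import cv2
print(env.get_obs(), env.finger_overhang)
for n in ("side","top"):
    f=vision.grab_frame(n); cv2.imwrite(f"pics/{n}0.png",f["image"][:,:,::-1])
    print(n,f["camera_matrix"],f["origin"],f["attitude"])
E
```

```text
pics
{'clock': 0.0, 'joints': array([ 1.14850832e+00,  5.28441404e-01,  1.43390371e+00, -1.86046326e-05,
        1.18136591e+00, -1.78477836e-01]), 'qvel': array([ 0.00171458, -0.00023911, -0.00100579, -0.0013208 ,  0.00074907,
        0.0001988 ]), 'joint_efforts': array([-1.53412653e-03, -4.40032053e+01, -1.76594085e+01,  6.32119621e-02,
        5.83498925e-02, -1.52265252e-04]), 'tcp_pos': array([0.15069265, 0.60620619, 0.40378598]), 'tcp_rot': array([ 0.08526682,  0.70207489, -0.08670126,  0.7016433 ]), 'force': array([0.33740374, 0.65776136, 0.72078726]), 'moment': array([-0.00481851,  0.02081822,  0.0161326 ]), 'grip_width': 0.08753884410666557} 0.1822
side [[380.67045148   0.         275.15592011]
 [  0.         380.67045148 207.72006215]
 [  0.           0.           1.        ]] [0.33115839 0.62882141 0.80309445] [-0.15869895  0.94792265 -0.27114401  0.05232797]
top [[383.99403985   0.         275.05226555]
 [  0.         383.99403985 215.51515407]
 [  0.           0.           1.        ]] [0.42101732 0.17474292 0.90475911] [-0.69985285  0.71340496 -0.01643825  0.03145061]
```

View pics/side0.png

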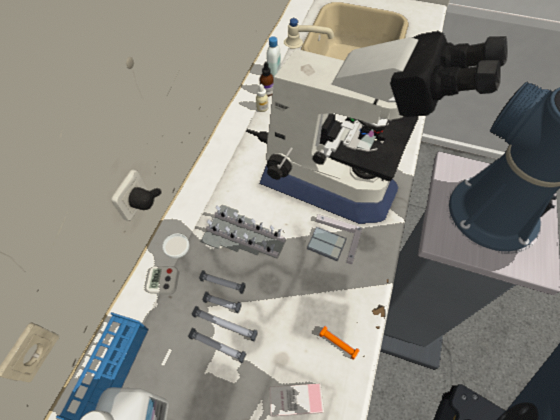

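View pics/top0.png

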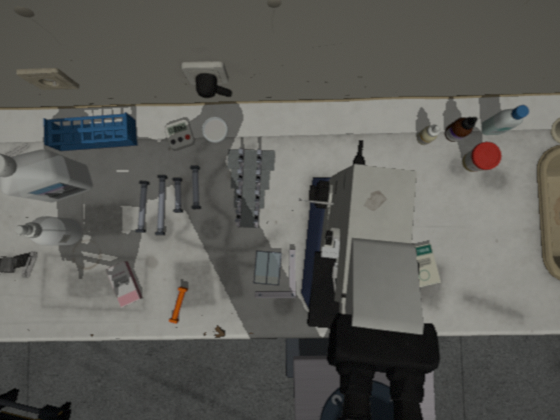

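```bash
cat > h.py <<'E'
from plant import env, vision
import cv2, numpy as np
from scipy.spatial.transform import Rotation as R
def ray(f,uv):
    K=f["camera_matrix"];A=R.from_quat(f["attitude"]).as_matrix()
    d=A@np.linalg.solve(K,np.array([uv[0],uv[1],1.]));return f["origin"],d/np.linalg.norm(d)
def onz(f,uv,z):
    o,d=ray(f,uv);return o+d*(z-o[2])/d[2]
def proj(f,P):
    A=R.from_quat(f["attitude"]).as_matrix();c=A.T@(np.asarray(P,float)-f["origin"]);p=f["camera_matrix"]@c;return p[:2]/p[2]
def tri(f1,u1,f2,u2):
    o1,d1=ray(f1,u1);o2,d2=ray(f2,u2)
    M=np.stack([d1,-d2],1);t=np.linalg.lstsq(M,o2-o1,rcond=None)[0]
    a=o1+d1*t[0];b=o2+d2*t[1];return (a+b)/2,np.linalg.norm(a-b)
def crop(f,x0,y0,w,h,s,name,pts=()):
    im=f["image"][y0:y0+h,x0:x0+w,::-1];im=cv2.resize(im,None,fx=s,fy=s,interpolation=cv2.INTER_CUBIC)
    st=10 
    for i in range((x0+st-1)//st*st,x0+w,st):
        X=int((i+.5-x0)*s);cv2.line(im,(X,0),(X,6 if i%50 else 12),(0,255,255),1)
        if i%20==0: cv2.putText(im,str(i),(X-10,20),0,.35,(0,255,255),1)
    for j in range((y0+st-1)//st*st,y0+h,st):
        Y=int((j+.5-y0)*s);cv2.line(im,(0,Y),(6,Y),(0,255,255),1)
        if j%20==0: cv2.putText(im,str(j),(8,Y+4),0,.35,(0,255,255),1)
    for p in pts:
        cv2.circle(im,(int((p[0]+.5-x0)*s),int((p[1]+.5-y0)*s)),2,(0,0,255),-1)
    cv2.imwrite("pics/"+name,im)
def save(f,fn): np.savez(fn,**f)
def load(fn): return dict(np.load(fn))
E
python3 - <<'E'
from h import *
t=vision.grab_frame("top");s=vision.grab_frame("side");save(t,"t0.npz");save(s,"s0.npz")
crop(t,125,155,90,85,8,"tr.png");crop(t,225,130,75,100,6,"trail.png");crop(t,240,235,75,75,8,"tcar.png")
crop(s,180,260,90,110,5,"sr.png");crop(s,190,195,110,70,7,"srail.png");crop(s,290,205,80,70,8,"scar.png")
E
```

```text
(no output)
```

View pics/tr.png

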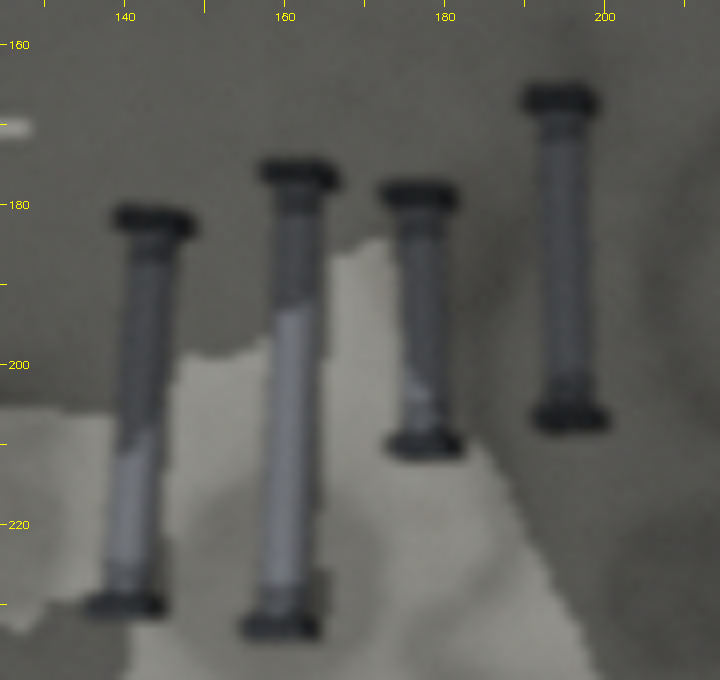

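View pics/trail.png

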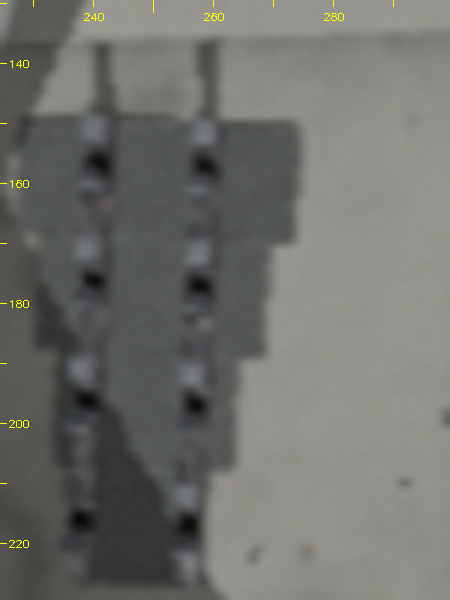

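View pics/tcar.png

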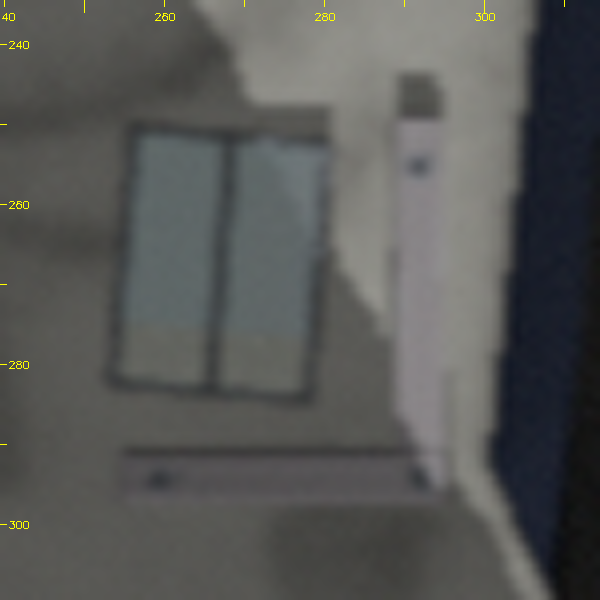

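View pics/sr.png

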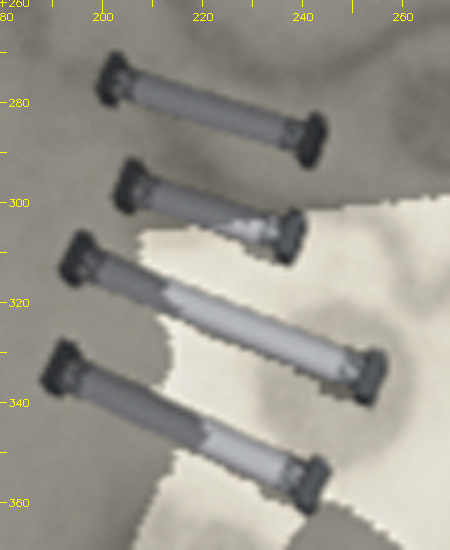

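View pics/srail.png

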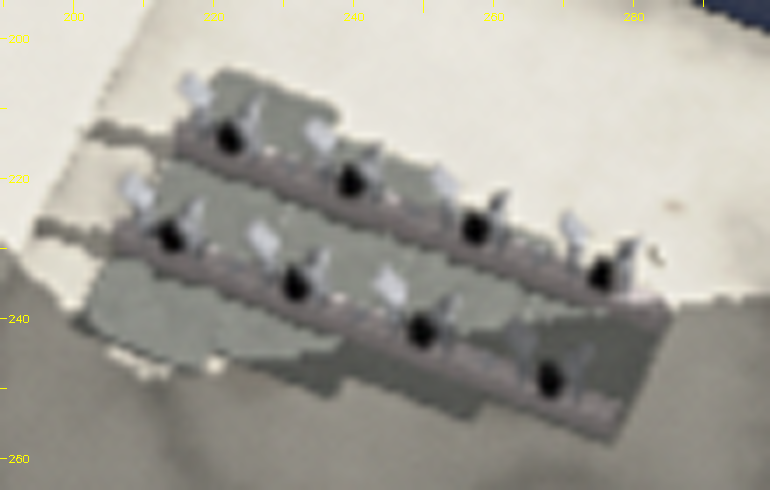

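View pics/scar.png

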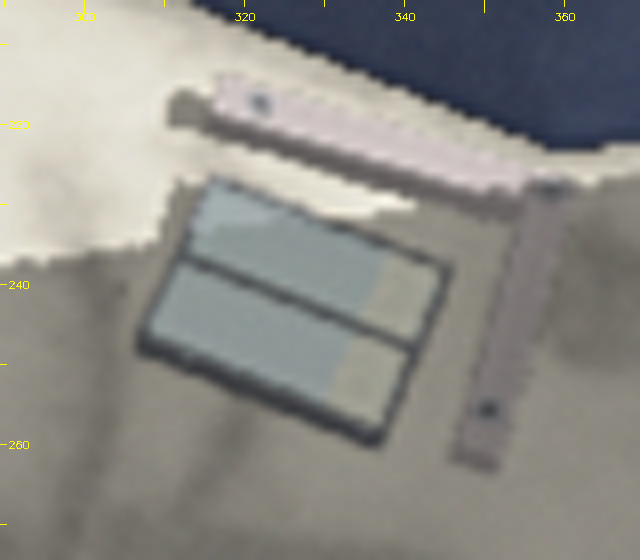

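```bash
python3 - <<'E'
from h import *
np.set_printoptions(precision=4,suppress=True)
t=load("t0.npz");s=load("s0.npz")
rods={1:[(176.9,178.9),(177.5,210.1),(205.5,296.7),(237.3,306.9)],2:[(194.6,167.1),(195.9,206.75),(202.5,275.3),(241.9,287.5)],
4:[(161.75,176.4),(159.6,232.75),(195.5,311.1),(253.3,334.9)],3:[(143.75,182.1),(140.1,230.1),(191.9,332.9),(241.9,356.3)]}
for k,(a,b,c,d) in rods.items():
    p,e=tri(t,a,s,c);q,g=tri(t,b,s,d);v=q-p
    print(k,p,q,"res",round(e,4),round(g,4),"mid",(p+q)/2,"len",np.linalg.norm(v)+.008,"ang",np.arctan2(v[1],v[0]) )
    pt,qt=onz(t,a,.015),onz(t,b,.015);ps,qs=onz(s,c,.012),onz(s,d,.012)
    print("   z fixed mid top",(pt+qt)/2,"side",(ps+qs)/2,np.linalg.norm(qt-pt)+.008,np.linalg.norm(qs-ps)+.008)
T=[(240.7,157),(258.8,157),(240,176.2),(257.7,177),(239.2,196.5),(257.2,197),(237.8,216.3),(255.7,216.8)]
S=[(172,236),(230,138),(296,285),(350,182),(421,331),(476,228),(549,380),(601,275)]
for a,b in zip(T,S):
    b=(b[0]/7+189.5,b[1]/7+194.5);print(*tri(t,a,s,b))
f=lambda x,y:(x/8+239.5,y/8+234.5)
g=lambda x,y:(x/8+289.5,y/8+204.5)
# carrier top corners: top view TL,TR,BR,BL ; side view match
ct=[f(133,127),f(328,143),f(312,402),f(107,380)]
cs=[g(140,338),g(212,180),g(448,266),g(378,438)]
for a,b in zip(ct,cs): print("car",*tri(t,a,s,b), onz(t,a,.012)[:2],onz(s,b,.012)[:2])
# bars
print("bars inner top: ")
for n,p in dict(vin_far=(394,118),vin_near=(392,400),hin_l=(122,452),hin_r=(412,452),hout_l=(118,500),hout_r=(440,494),vout_far=(442,118),vout_near=(444,480)).items(): print(n,onz(t,f(*p),.016))
for n,p in dict(far_out=(222,72),far_in=(212,112),corner_out=(572,188),near_in=(452,450),near_out=(498,470),cornerin=(516,208)).items(): print(n,onz(s,g(*p),.016))
E
```

```text
1 [0.5732 0.4241 0.0079] [0.4992 0.4226 0.0089] res 0.001 0.0002 mid [0.5362 0.4234 0.0084] len 0.08196088510930474 ang -3.1215382111346672
   z fixed mid top [0.5356 0.4216 0.015 ] side [0.5349 0.4243 0.012 ] 0.08165260185300302 0.08100574359680823
2 [0.6002 0.3817 0.0083] [0.5063 0.3793 0.0078] res 0.0014 0.0004 mid [0.5533 0.3805 0.008 ] len 0.10196069311325054 ang -3.1158738236640953
   z fixed mid top [0.5527 0.379  0.015 ] side [0.5517 0.3817 0.012 ] 0.1017994980271105 0.10109776288565486
4 [0.5797 0.4598 0.0092] [0.4467 0.4654 0.0074] res 0.0011 0.0004 mid [0.5132 0.4626 0.0083] len 0.14111017167198148 ang 3.09996268246364
   z fixed mid top [0.5129 0.4606 0.015 ] side [0.512  0.4633 0.012 ] 0.14059256865540715 0.14052982630938185
3 [0.5672 0.503  0.0086] [0.4535 0.5115 0.0075] res 0.0009 0.001 mid [0.5104 0.5073 0.008 ] len 0.12197712988544718 ang 3.0665896828946835
   z fixed mid top [0.5101 0.5048 0.015 ] side [0.509  0.5078 0.012 ] 0.12113611939043908 0.12168279182661851
[0.6191 0.2704 0.0227] 0.0005690348678613381
[0.6175 0.2281 0.0209] 0.002454452845827953
[0.574  0.2728
[... 332 characters left out ...]
41 ]
car [0.3954 0.1821 0.0078] 0.0010416224789455172 [0.396  0.1821] [0.3945 0.1843]
car [0.3216 0.1882 0.0093] 5.881188259930037e-05 [0.3219 0.1882] [0.3217 0.1897]
car [0.328  0.2474 0.0077] 0.0013150794705792633 [0.3291 0.2471] [0.3274 0.2493]
bars inner top: 
vin_far [0.403  0.1629 0.016 ]
vin_near [0.3225 0.1652 0.016 ]
hin_l [0.309  0.2428 0.016 ]
hin_r [0.3077 0.1598 0.016 ]
hout_l [0.2954 0.2442 0.016 ]
hout_r [0.2957 0.152  0.016 ]
vout_far [0.4027 0.1491 0.016 ]
vout_near [0.2997 0.1508 0.016 ]
far_out [0.4016 0.1497 0.016 ]
far_in [0.4006 0.1641 0.016 ]
corner_out [0.2934 0.155  0.016 ]
near_in [0.307  0.2481 0.016 ]
near_out [0.2934 0.2498 0.016 ]
cornerin [0.3074 0.1669 0.016 ]
```

```bash
cat >> h.py <<'E'
GP=0.164
def state():
    o=env.get_obs();M=R.from_quat(o["tcp_rot"]).as_matrix();return o,M
def go(x,y,ztip,jaw):
    """target world xy of tool axis, fingertip height, jaw axis angle (mod pi nearest allowed). prints deltas"""
    o,M=state();p=o["tcp_pos"];d=np.array([x,y,ztip+env.finger_overhang])-p
    t=M.T@d; cur=np.arctan2(M[1,1],M[0,1])
    best=[(jaw+k*np.pi-cur) for k in range(-3,4)]
    best=sorted(best,key=abs)[:2]
    print("tip",np.round(p-[0,0,env.finger_overhang],4),"jaw",round(cur,4),"j6",round(o["joints"][5],3),"F",np.round(o["force"],1),"w",round(o["grip_width"],4),"t",round(o["clock"],2))
    # spin about tool x (down): positive lowers world yaw
    print("delta tx %.4f ty %.4f tz %.4f  spin options %s"%(*t,[round(-b,4) for b in best]),"M x",np.round(M[:,0],3))
E
python3 - <<'E'
from h import *
o,M=state();print(M.round(3))
go(.5097,.5063,.15,np.pi/2-.075)
t=load("t0.npz");s=load("s0.npz")
for a,b in [((330,353),(400,100)),((437,350),(490,85)),((415,170),(415,40)),((345,168),(277,65)),((320,185),(270,182))]: print(tri(t,a,s,b))
E
```

```text
[[-0.001  0.241  0.97 ]
 [-0.001  0.97  -0.241]
 [-1.    -0.001 -0.   ]]
tip [0.1508 0.6063 0.2219] jaw 1.327 j6 -0.178 F [ 0.3  0.1 -0.3] w 0.087 t 0.2
delta tx 0.0719 ty -0.0103 tz 0.3725  spin options [np.float64(-0.1688), np.float64(2.9728)] M x [-0.001 -0.001 -1.   ]
(array([0.28770301, 0.11922967, 0.38065093]), np.float64(0.03131220422937903))
(array([ 0.19490729, -0.05777133,  0.29587151]), np.float64(0.10680583598146846))
(array([0.40105229, 0.05129859, 0.47106007]), np.float64(0.1969438149032549))
(array([0.52354835, 0.08514325, 0.36227085]), np.float64(0.0002838606051402408))
(array([ 0.55016352,  0.08444605, -0.00479162]), np.float64(0.0069569784241708755))
```

```bash
python3 - <<'E'
from h import *
t=load("t0.npz");s=load("s0.npz")
for a,b in [((358,405),(498,80)),((332,365),(412,112)),((330,325),(397,95)),((345,395),(495,92))]: print(tri(t,a,s,b))
crop(s,240,20,300,240,2.6,"smic.png")
crop(t,280,160,200,260,2.3,"tmic.png")
E
```

```text
(array([0.19402267, 0.08472654, 0.41098415]), np.float64(0.04203570845009158))
(array([0.26386495, 0.11396832, 0.35737695]), np.float64(0.029282710066868403))
(array([0.30844265, 0.11454059, 0.37828978]), np.float64(0.0011181873582498509))
(array([0.19731597, 0.09916037, 0.39961744]), np.float64(0.05080099405457423))
```

View pics/smic.png

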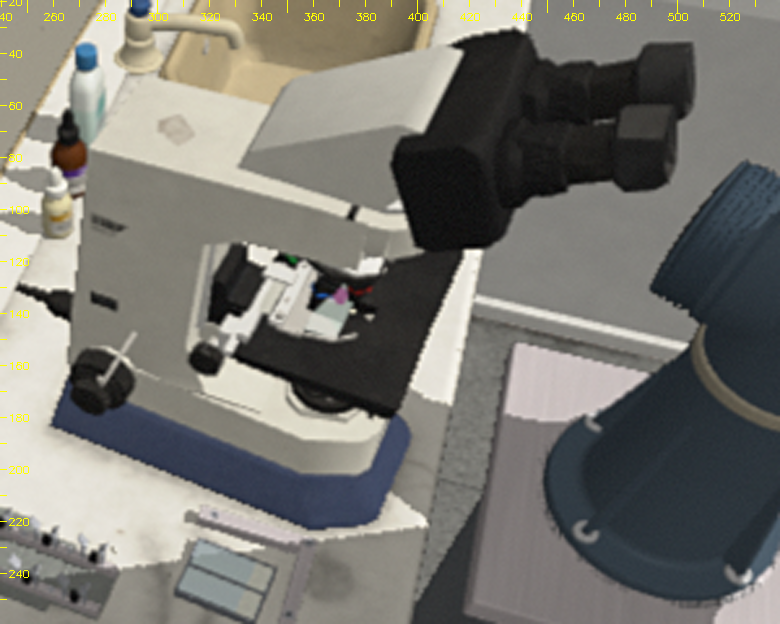

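View pics/tmic.png

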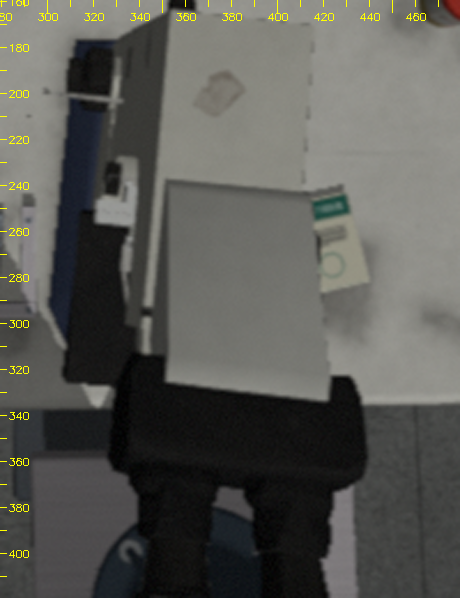

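Request:
{"api": "servo_tool", "payload": {"deltas": [{"hand":0.036,"tx":0,"ty":-0.005,"tz":0.1,"spin":-0.08},{"hand":0.036,"tx":0.03,"ty":-0.01,"tz":0.2,"spin":-0.16},{"hand":0.036,"tx":0.072,"ty":-0.0103,"tz":0.3725,"spin":-0.169},{"hand":0.036,"tx":0.072,"ty":-0.0103,"tz":0.3725,"spin":-0.169},{"hand":0.036,"tx":0.072,"ty":-0.0103,"tz":0.3725,"spin":-0.169},{"hand":0.036,"tx":0.072,"ty":-0.0103,"tz":0.3725,"spin":-0.169},{"hand":0.036,"tx":0.072,"ty":-0.0103,"tz":0.3725,"spin":-0.169},{"hand":0.036,"tx":0.072,"ty":-0.0103,"tz":0.3725,"spin":-0.169},{"hand":0.036,"tx":0.072,"ty":-0.0103,"tz":0.3725,"spin":-0.169},{"hand":0.036,"tx":0.072,"ty":-0.0103,"tz":0.3725,"spin":-0.169}], "grip_force": 40}}

```text
clock: 1.03
tcp_pos: [0.5164, 0.503, 0.3298]
tcp_rot: [0.028, 0.706, -0.029, 0.708]
force: [-0.4, 0.4, 0.1]
grip_width: 0.0374
```

```bash
python3 - <<'E'
from h import *
t=vision.grab_frame("top");s=vision.grab_frame("side");save(t,"t1.npz");save(s,"s1.npz")
cv2.imwrite("pics/s1.png",s["image"][:,:,::-1]);cv2.imwrite("pics/t1.png",t["image"][:,:,::-1])
go(.5097,.5063,.1,np.pi/2-.075)
E
```

```text
tip [0.5119 0.5048 0.1484] jaw 1.4921 j6 -0.868 F [-0.1  0.2 -0.2] w 0.0359 t 1.13
delta tx 0.0484 ty 0.0014 tz -0.0022  spin options [np.float64(-0.0037), np.float64(3.1379)] M x [-0.002 -0.002 -1.   ]
```

View pics/s1.png

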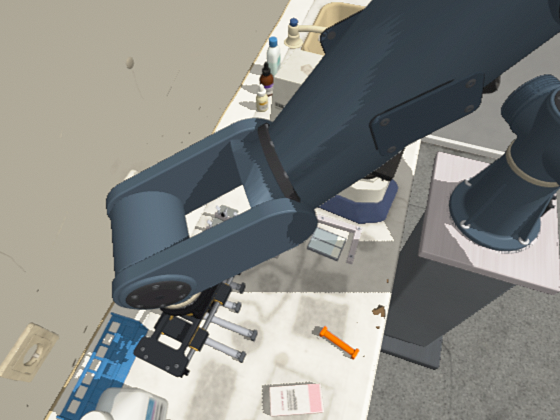

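View pics/t1.png

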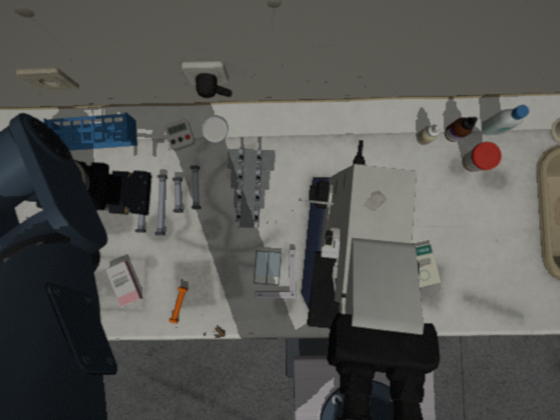

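Request:
{"api": "servo_tool", "payload": {"deltas": [{"hand":0.036,"tx":0.02,"ty":0.0014,"tz":-0.0022,"spin":-0.004},{"hand":0.036,"tx":0.05,"ty":0.0014,"tz":-0.0022,"spin":-0.004},{"hand":0.036,"tx":0.08,"ty":0.0014,"tz":-0.0022,"spin":-0.004},{"hand":0.036,"tx":0.1,"ty":0.0014,"tz":-0.0022,"spin":-0.004},{"hand":0.036,"tx":0.12,"ty":0.0014,"tz":-0.0022,"spin":-0.004},{"hand":0.036,"tx":0.13,"ty":0.0014,"tz":-0.0022,"spin":-0.004},{"hand":0.036,"tx":0.138,"ty":0.0014,"tz":-0.0022,"spin":-0.004},{"hand":0.036,"tx":0.142,"ty":0.0014,"tz":-0.0022,"spin":-0.004},{"hand":0.036,"tx":0.145,"ty":0.0014,"tz":-0.0022,"spin":-0.004},{"hand":0.036,"tx":0.145,"ty":0.0014,"tz":-0.0022,"spin":-0.004}]}}

```text
clock: 1.97
tcp_pos: [0.5094, 0.5064, 0.1862]
tcp_rot: [0.026, 0.707, -0.027, 0.706]
force: [0.4, 0.1, -0.2]
grip_width: 0.0359
```

```bash
python3 - <<'E'
from h import *
go(.5097,.5063,.003,np.pi/2-.075)
E
```

```text
tip [0.5094 0.5064 0.004 ] jaw 1.4965 j6 -0.869 F [ 0.4  0.1 -0.2] w 0.0359 t 1.97
delta tx 0.0010 ty -0.0001 tz 0.0003  spin options [np.float64(0.0007), np.float64(-3.1409)] M x [-0.001 -0.002 -1.   ]
```

Close on it.

Request:
{"api": "servo_tool", "payload": {"deltas": [{"hand":0.0,"tx":0.001,"ty":0,"tz":0,"spin":0},{"hand":0.0,"tx":0.001,"ty":0,"tz":0,"spin":0},{"hand":0.0,"tx":0.001,"ty":0,"tz":0,"spin":0},{"hand":0.0,"tx":0.001,"ty":0,"tz":0,"spin":0},{"hand":0.0,"tx":0.001,"ty":0,"tz":0,"spin":0},{"hand":0.0,"tx":0.001,"ty":0,"tz":0,"spin":0},{"hand":0.0,"tx":0.001,"ty":0,"tz":0,"spin":0},{"hand":0.0,"tx":0.001,"ty":0,"tz":0,"spin":0},{"hand":0.0,"tx":0.001,"ty":0,"tz":0,"spin":0},{"hand":0.0,"tx":0.001,"ty":0,"tz":0,"spin":0}], "grip_force": 40}}

```text
clock: 2.8
tcp_pos: [0.5096, 0.5066, 0.1857]
tcp_rot: [0.026, 0.707, -0.027, 0.706]
force: [-0.2, -0.1, 5.0]
grip_width: 0.0125
```

Request:
{"api": "servo_tool", "payload": {"deltas": [{"hand":0.0,"tx":-0.02,"ty":0,"tz":0,"spin":0},{"hand":0.0,"tx":-0.05,"ty":0,"tz":0,"spin":0},{"hand":0.0,"tx":-0.085,"ty":0,"tz":0,"spin":0},{"hand":0.0,"tx":-0.11,"ty":0,"tz":0,"spin":0},{"hand":0.0,"tx":-0.11,"ty":0,"tz":0,"spin":0.12},{"hand":0.0,"tx":-0.11,"ty":0,"tz":0,"spin":0.24},{"hand":0.0,"tx":-0.11,"ty":-0.02,"tz":-0.01,"spin":0.36},{"hand":0.0,"tx":-0.11,"ty":-0.05,"tz":-0.03,"spin":0.48},{"hand":0.0,"tx":-0.11,"ty":-0.08,"tz":-0.05,"spin":0.6},{"hand":0.0,"tx":-0.11,"ty":-0.08,"tz":-0.05,"spin":0.7}]}}

```text
clock: 3.63
tcp_pos: [0.4466, 0.4246, 0.2924]
tcp_rot: [0.262, 0.658, -0.276, 0.65]
force: [-0.9, -0.6, -2.1]
grip_width: 0.0138
```

```bash
python3 - <<'E'
from h import *
go(.367,.345,.1,-.02)
E
```

```text
tip [0.4466 0.4246 0.1102] jaw 0.7909 j6 -0.21 F [-0.9 -0.6 -2.1] w 0.0138 t 3.63
delta tx 0.0127 ty -0.1123 tz -0.0006  spin options [np.float64(0.8109), np.float64(-2.3307)] M x [-0.018 -0.014 -1.   ]
```

Request:
{"api": "servo_tool", "payload": {"deltas": [{"hand":0.0,"tx":0,"ty":-0.02,"tz":0,"spin":0.12},{"hand":0.0,"tx":0,"ty":-0.04,"tz":0,"spin":0.24},{"hand":0.0,"tx":0,"ty":-0.06,"tz":0,"spin":0.36},{"hand":0.0,"tx":0,"ty":-0.08,"tz":0,"spin":0.48},{"hand":0.0,"tx":0,"ty":-0.1,"tz":0,"spin":0.6},{"hand":0.0,"tx":0,"ty":-0.112,"tz":0,"spin":0.7},{"hand":0.0,"tx":0,"ty":-0.112,"tz":0,"spin":0.78},{"hand":0.0,"tx":0,"ty":-0.112,"tz":0,"spin":0.81},{"hand":0.0,"tx":0,"ty":-0.112,"tz":0,"spin":0.81},{"hand":0.0,"tx":0,"ty":-0.112,"tz":0,"spin":0.81}]}}

```text
clock: 4.47
tcp_pos: [0.3677, 0.3448, 0.2945]
tcp_rot: [-0.496, -0.496, 0.513, -0.494]
force: [1.3, 0.7, 0.2]
grip_width: 0.0131
```

```bash
python3 - <<'E'
from h import *
t=vision.grab_frame("top");s=vision.grab_frame("side");save(t,"t2.npz");save(s,"s2.npz")
cv2.imwrite("pics/s2.png",s["image"][:,:,::-1]);cv2.imwrite("pics/t2.png",t["image"][:,:,::-1])
go(.367,.345,.004,-.02)
E
```

```text
tip [0.3678 0.345  0.1124] jaw -0.0184 j6 0.553 F [-0.4  0.1 -1.6] w 0.0129 t 4.57
delta tx 0.1083 ty 0.0012 tz -0.0015  spin options [np.float64(0.0016), np.float64(-3.14)] M x [-0.018 -0.014 -1.   ]
```

View pics/s2.png

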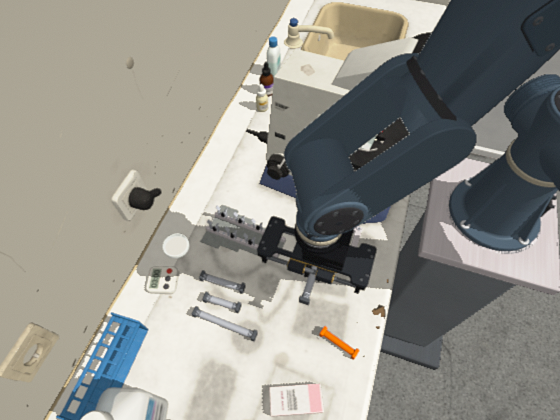

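View pics/t2.png

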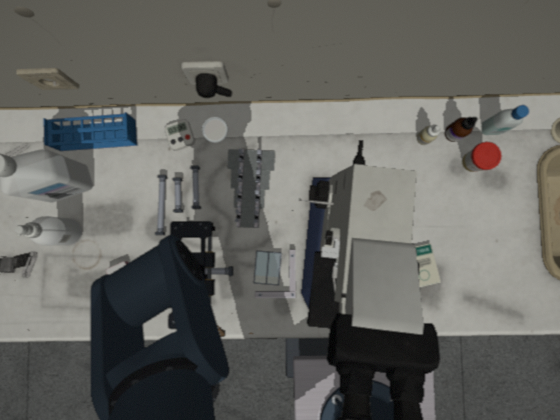

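```bash
cat >> h.py <<'E'
def go(x,y,ztip,jaw):
    o,M=state();p=o["tcp_pos"];tip=p+M[:,0]*env.finger_overhang
    d=np.array([x,y,ztip])-tip
    t=M.T@d; cur=np.arctan2(M[1,1],M[0,1])
    best=sorted([(jaw+k*np.pi-cur) for k in range(-3,4)],key=abs)[:2]
    print("tip",np.round(tip,4),"jaw",round(cur,4),"j6",round(o["joints"][5],3),"F",np.round(o["force"],1),"w",round(o["grip_width"],4),"t",round(o["clock"],2))
    print("delta tx %.4f ty %.4f tz %.4f  spin %s"%(*t,[round(float(-b),4) for b in best]),"Mx",np.round(M[:,0],3),"Mz",np.round(M[:,2],3))
E
python3 - <<'E'
from h import *
go(.367,.345,.004,-.02)
t=load("t2.npz");s=load("s2.npz")
o,M=state();tip=o["tcp_pos"]+M[:,0]*env.finger_overhang
c=tip-M[:,0]*.0075
for sg in (1,-1):
  e=c+sg*M[:,2]*.057;print(e,proj(t,e),proj(s,e))
crop(t,190,240,60,60,10,"t2c.png",[proj(t,c+g*M[:,2]*.057) for g in (1,-1)])
crop(s,280,250,70,60,10,"s2c.png",[proj(s,c+g*M[:,2]*.057) for g in (1,-1)])
E
```

```text
tip [0.3645 0.3424 0.1124] jaw -0.0184 j6 0.553 F [-0.4  0.1 -1.6] w 0.0129 t 4.57
delta tx 0.1083 ty 0.0045 tz -0.0041  spin [0.0016, -3.14] Mx [-0.018 -0.014 -1.   ] Mz [-0.018 -1.     0.014]
[0.36355792 0.28556884 0.12072388] [229.50166028 270.82975005] [321.23381499 246.93611056]
[0.36562712 0.39953845 0.11909697] [173.97960371 270.6921105 ] [303.39577142 299.91072499]
```

View pics/t2c.png

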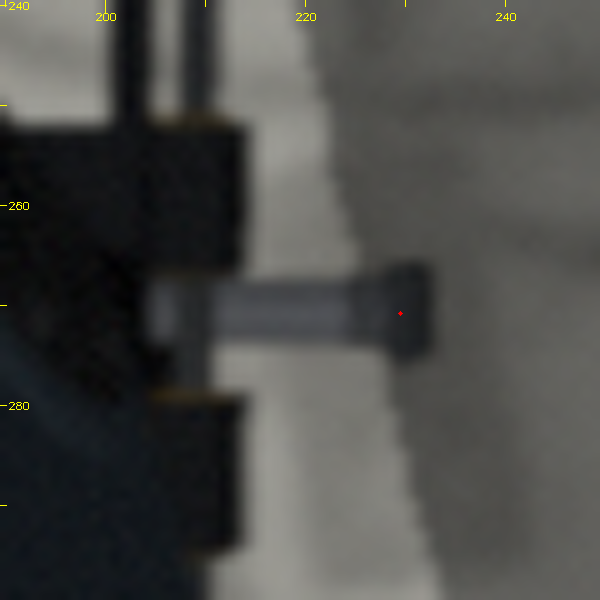

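View pics/s2c.png

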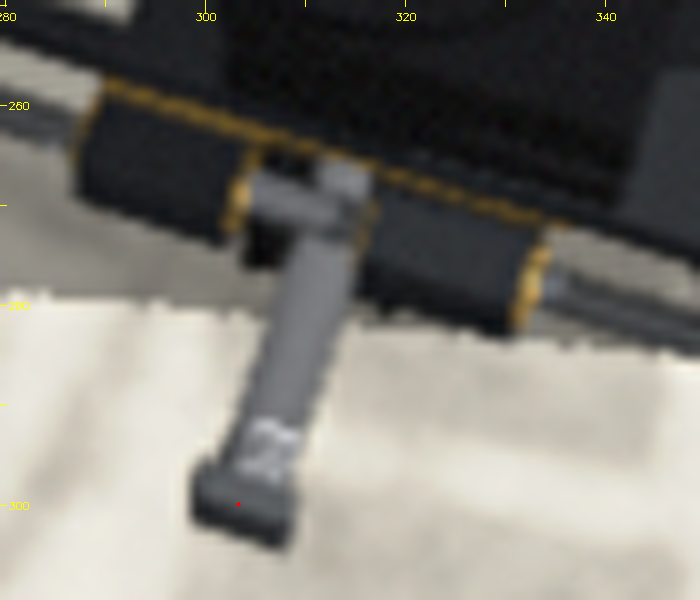

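```bash
python3 - <<'E'
from h import *
go(.355,.335,.0065,-.02)
E
```

```text
tip [0.3645 0.3424 0.1124] jaw -0.0184 j6 0.553 F [-0.4  0.1 -1.6] w 0.0129 t 4.57
delta tx 0.1062 ty -0.0074 tz 0.0061  spin [0.0016, -3.14] Mx [-0.018 -0.014 -1.   ] Mz [-0.018 -1.     0.014]
```

Request:
{"api": "servo_tool", "payload": {"deltas": [{"hand":0,"tx":0.02,"ty":-0.0074,"tz":0.006,"spin":0},{"hand":0,"tx":0.045,"ty":-0.0074,"tz":0.006,"spin":0},{"hand":0,"tx":0.07,"ty":-0.0074,"tz":0.006,"spin":0},{"hand":0,"tx":0.09,"ty":-0.0074,"tz":0.006,"spin":0},{"hand":0,"tx":0.1,"ty":-0.0074,"tz":0.006,"spin":0},{"hand":0,"tx":0.106,"ty":-0.0074,"tz":0.006,"spin":0},{"hand":0,"tx":0.106,"ty":-0.0074,"tz":0.006,"spin":0},{"hand":0,"tx":0.106,"ty":-0.0074,"tz":0.006,"spin":0},{"hand":0,"tx":0.106,"ty":-0.0074,"tz":0.006,"spin":0},{"hand":0,"tx":0.106,"ty":-0.0074,"tz":0.006,"spin":0}]}}

```text
clock: 5.4
tcp_pos: [0.3587, 0.3379, 0.1898]
tcp_rot: [-0.497, -0.496, 0.512, -0.495]
force: [-0.2, -0.0, -1.5]
grip_width: 0.0124
```

```bash
python3 - <<'E'
from h import *
go(.355,.308,.0065,-.02)
t=vision.grab_frame("top");s=vision.grab_frame("side");save(t,"t3.npz");save(s,"s3.npz")
crop(t,190,230,120,75,6,"t3c.png")
crop(s,270,190,110,110,5,"s3c.png")
E
```

```text
tip [0.3557 0.3356 0.0077] jaw -0.0182 j6 0.552 F [-0.2 -0.  -1.5] w 0.0124 t 5.4
delta tx 0.0015 ty -0.0002 tz 0.0276  spin [0.0018, -3.1398] Mx [-0.016 -0.013 -1.   ] Mz [-0.018 -1.     0.013]
```

View pics/t3c.png

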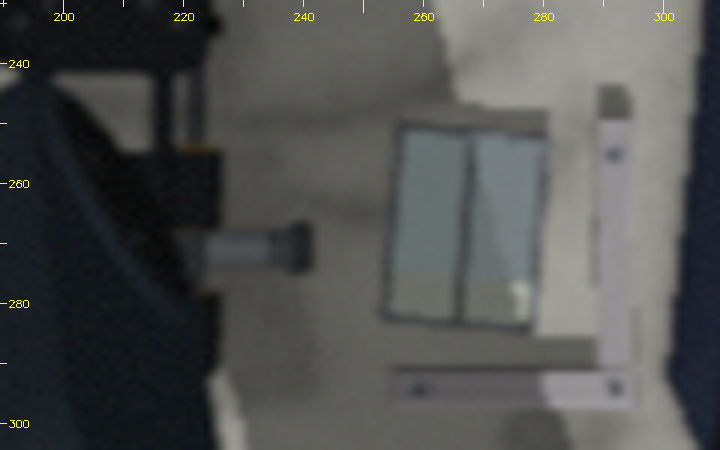

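View pics/s3c.png

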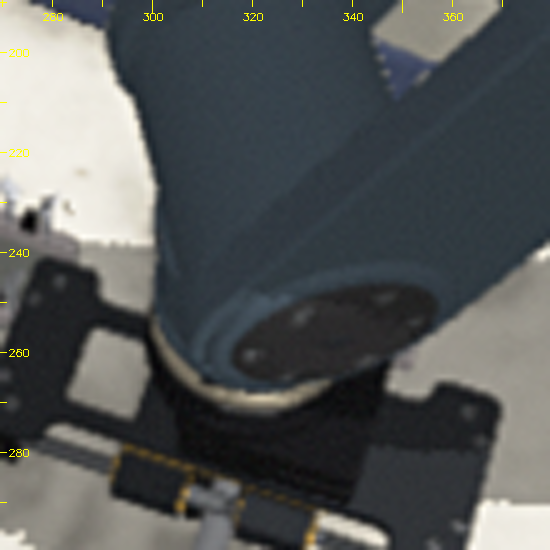

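Request:
{"api": "servo_tool", "payload": {"deltas": [{"hand":0,"tx":0.0005,"ty":0,"tz":0.006},{"hand":0,"tx":0.0005,"ty":0,"tz":0.012},{"hand":0,"tx":0.0005,"ty":0,"tz":0.018},{"hand":0,"tx":0.0005,"ty":0,"tz":0.022},{"hand":0,"tx":0.0005,"ty":0,"tz":0.025},{"hand":0,"tx":0.0005,"ty":0,"tz":0.028},{"hand":0,"tx":0.0005,"ty":0,"tz":0.031},{"hand":0,"tx":0.0005,"ty":0,"tz":0.034},{"hand":0,"tx":0.0005,"ty":0,"tz":0.037},{"hand":0,"tx":0.0005,"ty":0,"tz":0.04}]}}

```text
$.deltas[0]: bad value
```

```bash
python3 - <<'E'
from h import *
go(.355,.284,.0065,-.02)
t=vision.grab_frame("top")
crop(t,190,230,120,75,6,"t4c.png")
E
```

```text
tip [0.3555 0.3355 0.0075] jaw -0.0183 j6 0.552 F [-0.3 -0.3 -0.9] w 0.0128 t 5.5
delta tx 0.0017 ty 0.0004 tz 0.0515  spin [0.0017, -3.1399] Mx [-0.017 -0.013 -1.   ] Mz [-0.018 -1.     0.013]
```

View pics/t4c.png

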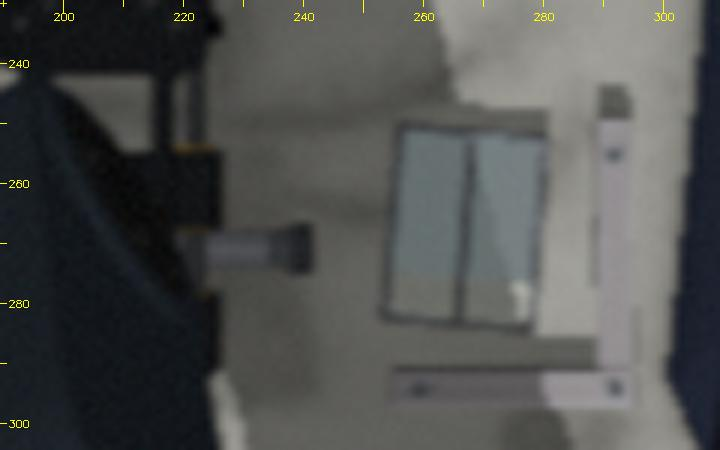

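All five fields are needed.

Request:
{"api": "servo_tool", "payload": {"deltas": [{"hand":0,"tx":0.0005,"ty":0,"tz":0.006,"spin":0},{"hand":0,"tx":0.0005,"ty":0,"tz":0.012,"spin":0},{"hand":0,"tx":0.0005,"ty":0,"tz":0.018,"spin":0},{"hand":0,"tx":0.0005,"ty":0,"tz":0.022,"spin":0},{"hand":0,"tx":0.0005,"ty":0,"tz":0.025,"spin":0},{"hand":0,"tx":0.0005,"ty":0,"tz":0.028,"spin":0},{"hand":0,"tx":0.0005,"ty":0,"tz":0.031,"spin":0},{"hand":0,"tx":0.0005,"ty":0,"tz":0.034,"spin":0},{"hand":0,"tx":0.0005,"ty":0,"tz":0.037,"spin":0},{"hand":0,"tx":0.0005,"ty":0,"tz":0.04,"spin":0}]}}

```text
clock: 6.38
tcp_pos: [0.3578, 0.2976, 0.1896]
tcp_rot: [-0.497, -0.496, 0.512, -0.495]
force: [-0.2, 0.9, -1.1]
grip_width: 0.0126
```

```bash
python3 - <<'E'
from h import *
go(.355,.284,.0065,-.02)
t=vision.grab_frame("top")
crop(t,190,230,120,75,6,"t4c.png")
E
```

```text
tip [0.3548 0.2952 0.0074] jaw -0.0183 j6 0.481 F [-0.2  0.9 -1.1] w 0.0126 t 6.38
delta tx 0.0011 ty 0.0004 tz 0.0112  spin [0.0017, -3.1398] Mx [-0.017 -0.013 -1.   ] Mz [-0.018 -1.     0.013]
```

View pics/t4c.png

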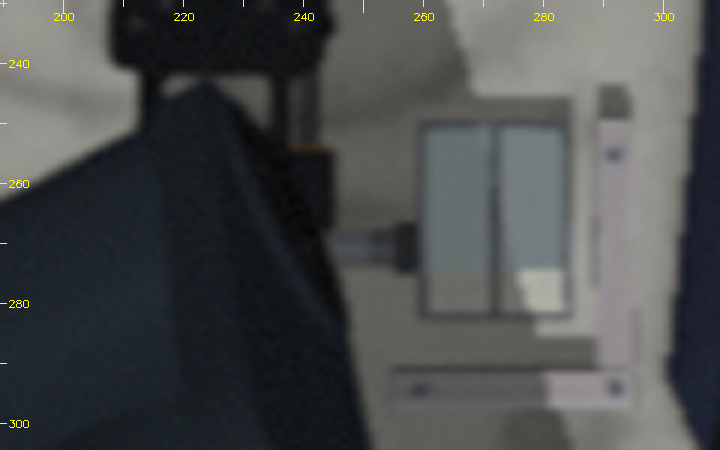

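Request:
{"api": "servo_tool", "payload": {"deltas": [{"hand":0,"tx":0.0005,"ty":0,"tz":0.002,"spin":0},{"hand":0,"tx":0.0005,"ty":0,"tz":0.004,"spin":0},{"hand":0,"tx":0.0005,"ty":0,"tz":0.006,"spin":0},{"hand":0,"tx":0.0005,"ty":0,"tz":0.007,"spin":0},{"hand":0,"tx":0.0005,"ty":0,"tz":0.008,"spin":0},{"hand":0,"tx":0.0005,"ty":0,"tz":0.009,"spin":0},{"hand":0,"tx":0.0005,"ty":0,"tz":0.0095,"spin":0},{"hand":0,"tx":0.0005,"ty":0,"tz":0.01,"spin":0},{"hand":0,"tx":0.0005,"ty":0,"tz":0.0105,"spin":0},{"hand":0,"tx":0.0005,"ty":0,"tz":0.011,"spin":0}]}}

```text
clock: 7.27
tcp_pos: [0.3582, 0.2875, 0.1895]
tcp_rot: [-0.499, -0.496, 0.511, -0.494]
force: [-1.7, 12.7, -0.3]
grip_width: 0.0125
```

```bash
python3 - <<'E'
from h import *
go(.355,.284,.0065,-.02)
t=vision.grab_frame("top")
crop(t,230,230,80,75,9,"t5c.png")
E
```

```text
tip [0.3557 0.2856 0.0074] jaw -0.0205 j6 0.46 F [-1.7 12.7 -0.3] w 0.0125 t 7.27
delta tx 0.0009 ty -0.0006 tz 0.0016  spin [-0.0005, 3.1411] Mx [-0.014 -0.01  -1.   ] Mz [-0.02 -1.    0.01]
```

View pics/t5c.png

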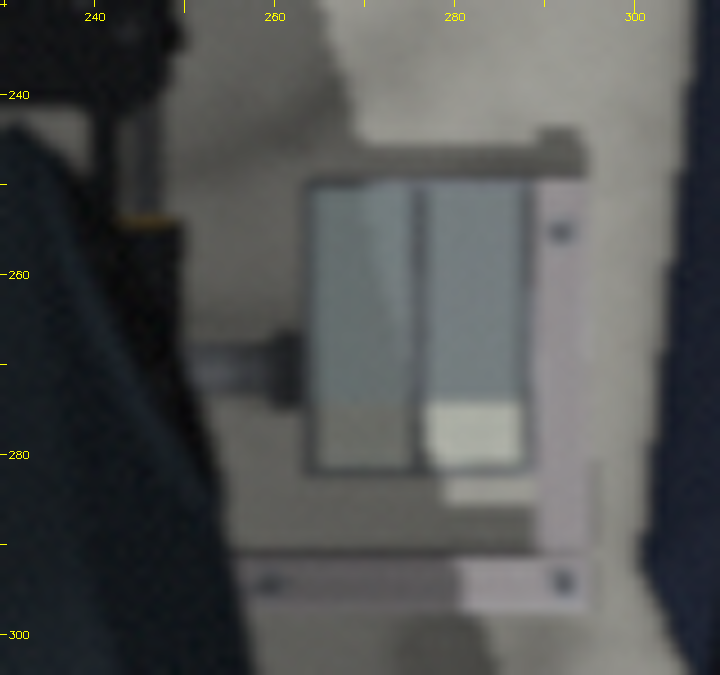

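Request:
{"api": "servo_tool", "payload": {"deltas": [{"hand":0,"tx":0,"ty":0,"tz":-0.008,"spin":0},{"hand":0,"tx":0,"ty":0,"tz":-0.022,"spin":0},{"hand":0,"tx":0,"ty":0.005,"tz":-0.024,"spin":0},{"hand":0,"tx":0,"ty":0.02,"tz":-0.024,"spin":0},{"hand":0,"tx":0,"ty":0.035,"tz":-0.024,"spin":0},{"hand":0,"tx":0,"ty":0.05,"tz":-0.024,"spin":0},{"hand":0,"tx":0,"ty":0.0605,"tz":-0.024,"spin":0},{"hand":0,"tx":0,"ty":0.0605,"tz":-0.024,"spin":0},{"hand":0,"tx":0,"ty":0.0605,"tz":-0.024,"spin":0},{"hand":0,"tx":0,"ty":0.0605,"tz":-0.024,"spin":0}]}}

```text
clock: 8.15
tcp_pos: [0.4181, 0.3098, 0.1882]
tcp_rot: [-0.498, -0.496, 0.512, -0.494]
force: [0.2, 0.2, -0.6]
grip_width: 0.0129
```

```bash
python3 - <<'E'
from h import *
go(.417,.253,.0065,-.02)
t=vision.grab_frame("top")
crop(t,200,210,110,95,7,"t6c.png")
E
```

```text
tip [0.4152 0.3078 0.006 ] jaw -0.0205 j6 0.449 F [ 0.2  0.2 -0.6] w 0.0129 t 8.15
delta tx 0.0001 ty 0.0030 tz 0.0548  spin [-0.0005, 3.1411] Mx [-0.016 -0.011 -1.   ] Mz [-0.02  -1.     0.011]
```

View pics/t6c.png

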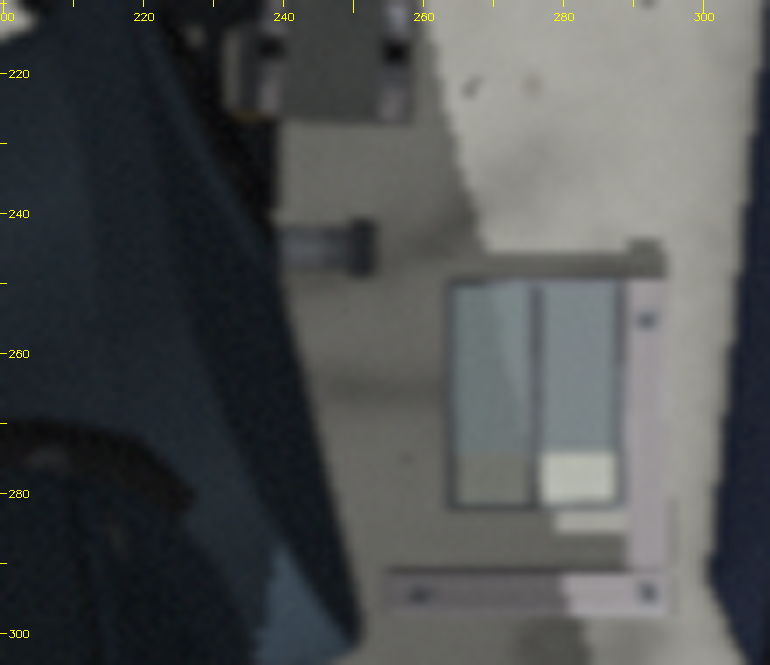

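Request:
{"api": "servo_tool", "payload": {"deltas": [{"hand":0,"tx":0,"ty":0.006,"tz":0,"spin":0},{"hand":0,"tx":0,"ty":0.0065,"tz":0.006,"spin":0},{"hand":0,"tx":0,"ty":0.0065,"tz":0.014,"spin":0},{"hand":0,"tx":0,"ty":0.0065,"tz":0.022,"spin":0},{"hand":0,"tx":0,"ty":0.0065,"tz":0.03,"spin":0},{"hand":0,"tx":0,"ty":0.0065,"tz":0.038,"spin":0},{"hand":0,"tx":0,"ty":0.0065,"tz":0.046,"spin":0},{"hand":0,"tx":0,"ty":0.0065,"tz":0.054,"spin":0},{"hand":0,"tx":0,"ty":0.0065,"tz":0.055,"spin":0},{"hand":0,"tx":0,"ty":0.0065,"tz":0.055,"spin":0}]}}

```text
clock: 9.03
tcp_pos: [0.4235, 0.2541, 0.1888]
tcp_rot: [-0.498, -0.496, 0.512, -0.493]
force: [0.6, -0.3, -0.2]
grip_width: 0.0124
```

```bash
python3 - <<'E'
from h import *
go(.395,.253,.0065,-.02)
t=vision.grab_frame("top")
crop(t,220,210,90,95,7,"t7c.png")
s=vision.grab_frame("side");cv2.imwrite("pics/s7.png",s["image"][:,:,::-1])
E
```

```text
tip [0.4204 0.2521 0.0066] jaw -0.0215 j6 0.346 F [ 0.6 -0.3 -0.2] w 0.0124 t 9.03
delta tx 0.0005 ty -0.0254 tz -0.0004  spin [-0.0015, 3.1401] Mx [-0.017 -0.011 -1.   ] Mz [-0.021 -1.     0.011]
```

View pics/t7c.png

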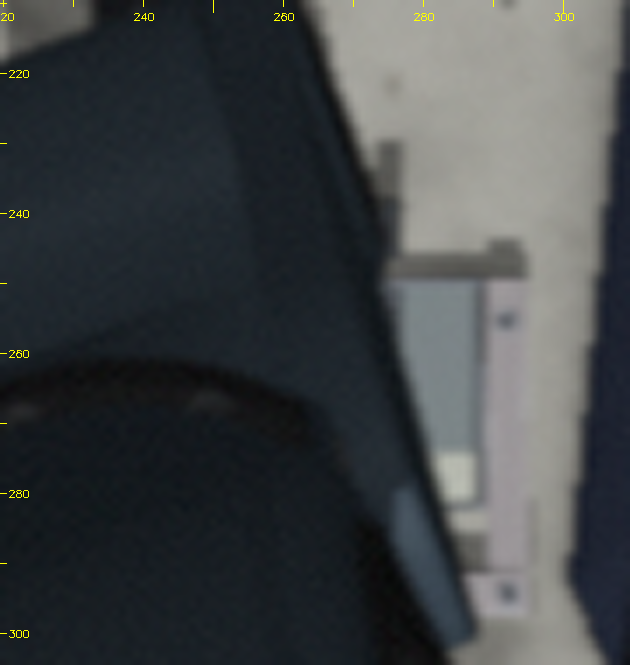

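View pics/s7.png

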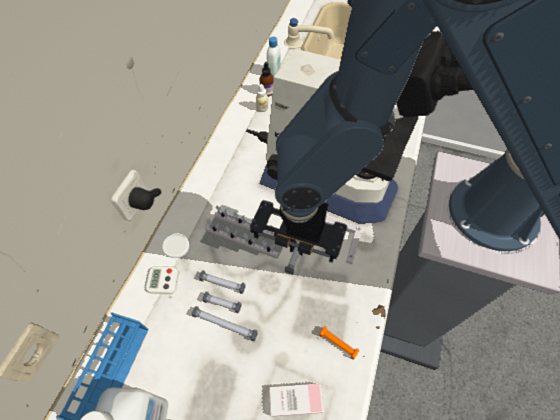

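Request:
{"api": "servo_tool", "payload": {"deltas": [{"hand":0,"tx":0,"ty":-0.004,"tz":0,"spin":0},{"hand":0,"tx":0,"ty":-0.007,"tz":0,"spin":0},{"hand":0,"tx":0,"ty":-0.009,"tz":0,"spin":0},{"hand":0,"tx":0,"ty":-0.011,"tz":0,"spin":0},{"hand":0,"tx":0,"ty":-0.013,"tz":0,"spin":0},{"hand":0,"tx":0,"ty":-0.015,"tz":0,"spin":0},{"hand":0,"tx":0,"ty":-0.017,"tz":0,"spin":0},{"hand":0,"tx":0,"ty":-0.019,"tz":0,"spin":0},{"hand":0,"tx":0,"ty":-0.021,"tz":0,"spin":0},{"hand":0,"tx":0,"ty":-0.022,"tz":0,"spin":0}]}}

```text
clock: 9.97
tcp_pos: [0.4013, 0.2552, 0.1892]
tcp_rot: [-0.498, -0.496, 0.512, -0.494]
force: [0.8, 0.2, -1.2]
grip_width: 0.0126
```

```bash
python3 - <<'E'
from h import *
go(.392,.253,.0065,-.02)
t=vision.grab_frame("top")
crop(t,220,210,90,95,7,"t8c.png")
E
```

```text
tip [0.3983 0.2532 0.007 ] jaw -0.0204 j6 0.362 F [ 0.8  0.2 -1.2] w 0.0126 t 9.97
delta tx 0.0006 ty -0.0063 tz 0.0003  spin [-0.0004, 3.1412] Mx [-0.016 -0.011 -1.   ] Mz [-0.02  -1.     0.011]
```

View pics/t8c.png

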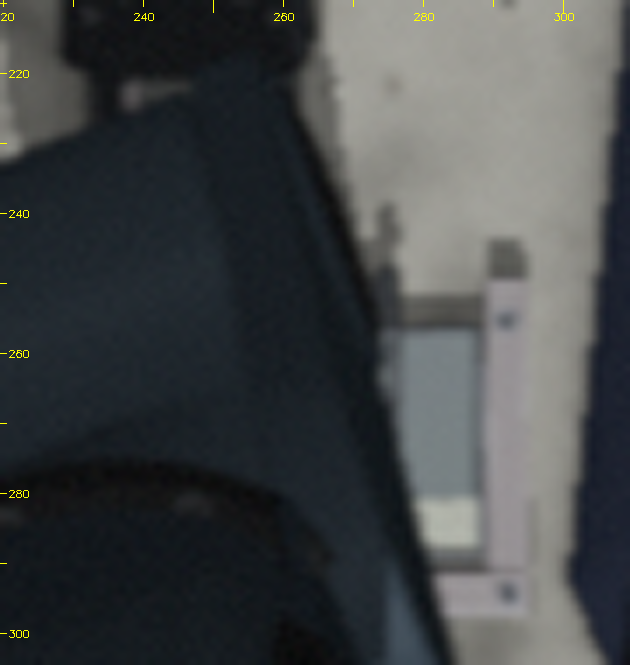

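Request:
{"api": "servo_tool", "payload": {"deltas": [{"hand":0,"tx":0,"ty":-0.001,"tz":0,"spin":0},{"hand":0,"tx":0,"ty":-0.002,"tz":0,"spin":0},{"hand":0,"tx":0,"ty":-0.003,"tz":0,"spin":0},{"hand":0,"tx":0,"ty":-0.0035,"tz":0,"spin":0},{"hand":0,"tx":0,"ty":-0.004,"tz":0,"spin":0},{"hand":0,"tx":0,"ty":-0.0045,"tz":0,"spin":0},{"hand":0,"tx":0,"ty":-0.005,"tz":0,"spin":0},{"hand":0,"tx":0,"ty":-0.0055,"tz":0,"spin":0},{"hand":0,"tx":0,"ty":-0.006,"tz":0,"spin":0},{"hand":0,"tx":0,"ty":-0.006,"tz":0,"spin":0}]}}

```text
clock: 10.85
tcp_pos: [0.3958, 0.2554, 0.1894]
tcp_rot: [-0.499, -0.496, 0.511, -0.494]
force: [2.7, -1.6, -1.6]
grip_width: 0.0127
```

```bash
python3 - <<'E'
from h import *
go(.392,.253,.0065,-.02)
t=vision.grab_frame("top")
crop(t,220,210,90,95,7,"t9c.png")
E
```

```text
tip [0.3932 0.2535 0.0072] jaw -0.0197 j6 0.367 F [ 2.7 -1.6 -1.6] w 0.0127 t 10.85
delta tx 0.0007 ty -0.0012 tz 0.0005  spin [0.0003, -3.1413] Mx [-0.014 -0.011 -1.   ] Mz [-0.02  -1.     0.011]
```

View pics/t9c.png

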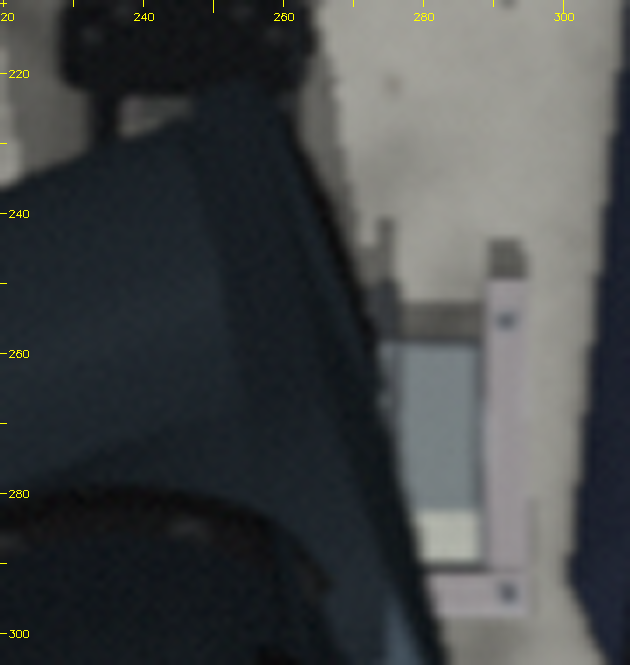

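Contact beginning (2.7 N). A little more.

Request:
{"api": "servo_tool", "payload": {"deltas": [{"hand":0,"tx":0,"ty":-0.0005,"tz":0,"spin":0},{"hand":0,"tx":0,"ty":-0.001,"tz":0,"spin":0},{"hand":0,"tx":0,"ty":-0.0015,"tz":0,"spin":0},{"hand":0,"tx":0,"ty":-0.002,"tz":0,"spin":0},{"hand":0,"tx":0,"ty":-0.0025,"tz":0,"spin":0},{"hand":0,"tx":0,"ty":-0.0025,"tz":0,"spin":0},{"hand":0,"tx":0,"ty":-0.0025,"tz":0,"spin":0},{"hand":0,"tx":0,"ty":-0.0025,"tz":0,"spin":0},{"hand":0,"tx":0,"ty":-0.0025,"tz":0,"spin":0},{"hand":0,"tx":0,"ty":-0.0025,"tz":0,"spin":0}]}}

```text
clock: 11.73
tcp_pos: [0.3944, 0.2557, 0.1896]
tcp_rot: [-0.5, -0.495, 0.51, -0.495]
force: [5.4, -1.8, -1.8]
grip_width: 0.0128
```

```bash
python3 - <<'E'
from h import *
go(.415,.253,.0065,-.02)
E
```

```text
tip [0.3924 0.2539 0.0075] jaw -0.019 j6 0.368 F [ 5.4 -1.8 -1.8] w 0.0128 t 11.73
delta tx 0.0007 ty 0.0226 tz 0.0005  spin [0.001, -3.1406] Mx [-0.011 -0.01  -1.   ] Mz [-0.019 -1.     0.01 ]
```

Request:
{"api": "servo_tool", "payload": {"deltas": [{"hand":0,"tx":0,"ty":0.005,"tz":0,"spin":0},{"hand":0,"tx":0,"ty":0.015,"tz":0,"spin":0},{"hand":0,"tx":0,"ty":0.017,"tz":-0.01,"spin":0},{"hand":0,"tx":0,"ty":0.017,"tz":-0.03,"spin":0},{"hand":0,"tx":0,"ty":0.017,"tz":-0.05,"spin":0},{"hand":0,"tx":0,"ty":0.005,"tz":-0.07,"spin":0},{"hand":0,"tx":0,"ty":-0.01,"tz":-0.08,"spin":0},{"hand":0,"tx":0,"ty":-0.03,"tz":-0.08,"spin":0},{"hand":0,"tx":0,"ty":-0.045,"tz":-0.08,"spin":0},{"hand":0,"tx":0,"ty":-0.045,"tz":-0.08,"spin":0}]}}

```text
clock: 12.57
tcp_pos: [0.3467, 0.3364, 0.1889]
tcp_rot: [-0.496, -0.497, 0.512, -0.495]
force: [-1.5, -0.4, -0.4]
grip_width: 0.0129
```

```bash
python3 - <<'E'
from h import *
go(.347,.315,.0065,-.02)
t=vision.grab_frame("top")
crop(t,210,230,100,75,8,"t10c.png")
E
```

```text
tip [0.3433 0.3339 0.0067] jaw -0.0171 j6 0.56 F [-1.5 -0.4 -0.4] w 0.0129 t 12.57
delta tx 0.0004 ty 0.0040 tz 0.0189  spin [0.0029, -3.1386] Mx [-0.019 -0.014 -1.   ] Mz [-0.017 -1.     0.014]
```

View pics/t10c.png

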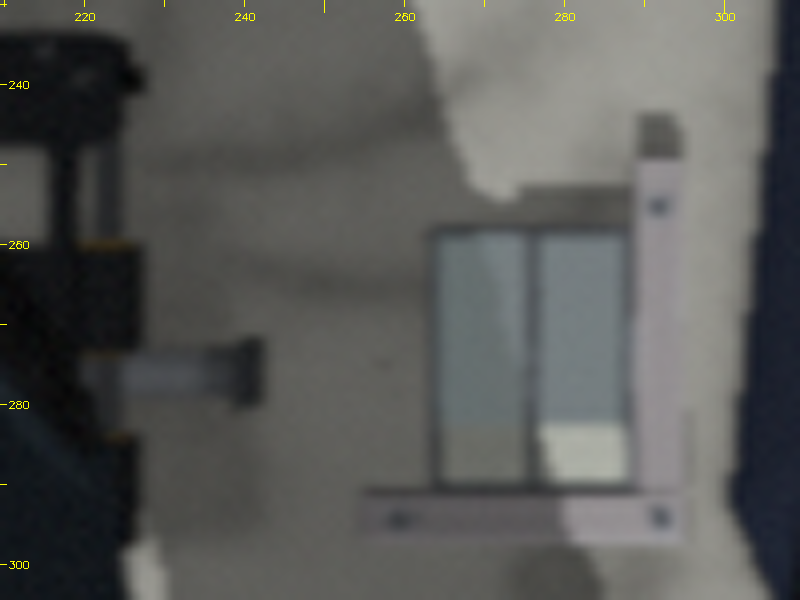

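Request:
{"api": "servo_tool", "payload": {"deltas": [{"hand":0,"tx":0,"ty":0.004,"tz":0.012,"spin":0},{"hand":0,"tx":0,"ty":0.004,"tz":0.025,"spin":0},{"hand":0,"tx":0,"ty":0.004,"tz":0.036,"spin":0},{"hand":0,"tx":0,"ty":0.004,"tz":0.042,"spin":0},{"hand":0,"tx":0,"ty":0.004,"tz":0.044,"spin":0},{"hand":0,"tx":0,"ty":0.004,"tz":0.046,"spin":0},{"hand":0,"tx":0,"ty":0.004,"tz":0.0475,"spin":0},{"hand":0,"tx":0,"ty":0.004,"tz":0.0485,"spin":0},{"hand":0,"tx":0,"ty":0.004,"tz":0.049,"spin":0},{"hand":0,"tx":0,"ty":0.004,"tz":0.049,"spin":0}]}}

```text
clock: 13.45
tcp_pos: [0.3522, 0.288, 0.1896]
tcp_rot: [-0.498, -0.496, 0.511, -0.495]
force: [-0.3, 0.2, -0.3]
grip_width: 0.0125
```

```bash
python3 - <<'E'
from h import *
go(.347,.315,.0065,-.02)
t=vision.grab_frame("top")
crop(t,210,230,100,75,8,"t11c.png")
E
```

```text
tip [0.3496 0.286  0.0074] jaw -0.0171 j6 0.466 F [-0.3  0.2 -0.3] w 0.0125 t 13.45
delta tx 0.0007 ty -0.0031 tz -0.0290  spin [0.0029, -3.1387] Mx [-0.014 -0.011 -1.   ] Mz [-0.017 -1.     0.011]
```

View pics/t11c.png

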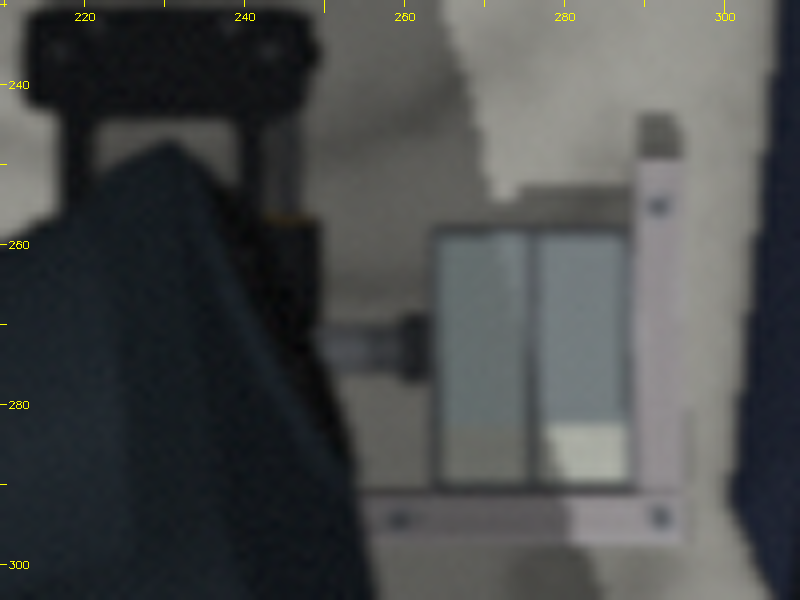

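Request:
{"api": "servo_tool", "payload": {"deltas": [{"hand":0,"tx":0,"ty":0,"tz":0.001,"spin":0},{"hand":0,"tx":0,"ty":0,"tz":0.0015,"spin":0},{"hand":0,"tx":0,"ty":0,"tz":0.002,"spin":0},{"hand":0,"tx":0,"ty":0,"tz":0.0022,"spin":0},{"hand":0,"tx":0,"ty":0,"tz":0.0022,"spin":0},{"hand":0,"tx":0,"ty":0,"tz":0.0022,"spin":0},{"hand":0,"tx":0,"ty":0,"tz":0.0022,"spin":0},{"hand":0,"tx":0,"ty":0,"tz":0.0022,"spin":0},{"hand":0,"tx":0,"ty":0,"tz":0.0022,"spin":0},{"hand":0,"tx":0,"ty":0,"tz":0.0022,"spin":0}]}}

```text
clock: 14.33
tcp_pos: [0.3523, 0.2873, 0.1899]
tcp_rot: [-0.5, -0.496, 0.51, -0.495]
force: [-1.9, 9.0, 0.7]
grip_width: 0.0128
```

Request:
{"api": "servo_tool", "payload": {"deltas": [{"hand":0,"tx":0,"ty":0,"tz":-0.01,"spin":0},{"hand":0,"tx":0,"ty":0,"tz":-0.025,"spin":0},{"hand":0,"tx":-0.02,"ty":0,"tz":-0.04,"spin":0},{"hand":0,"tx":-0.05,"ty":0,"tz":-0.04,"spin":0},{"hand":0,"tx":-0.08,"ty":0,"tz":-0.04,"spin":0},{"hand":0,"tx":-0.11,"ty":0,"tz":-0.04,"spin":0},{"hand":0,"tx":-0.13,"ty":0,"tz":-0.04,"spin":0},{"hand":0,"tx":-0.13,"ty":0,"tz":-0.04,"spin":0},{"hand":0,"tx":-0.13,"ty":0,"tz":-0.04,"spin":0},{"hand":0,"tx":-0.13,"ty":0,"tz":-0.04,"spin":0}]}}

```text
clock: 15.17
tcp_pos: [0.3539, 0.3282, 0.3188]
tcp_rot: [-0.499, -0.496, 0.51, -0.495]
force: [-0.3, -0.7, -1.3]
grip_width: 0.0128
```

```bash
python3 - <<'E'
from h import *
go(.5719,.2525,.11,-.064)
t=vision.grab_frame("top");s=vision.grab_frame("side");save(t,"t12.npz");save(s,"s12.npz")
crop(t,200,230,110,75,7,"t12c.png")
cv2.imwrite("pics/s12.png",s["image"][:,:,::-1])
E
```

```text
tip [0.3516 0.3265 0.1367] jaw -0.018 j6 0.536 F [-0.3 -0.7 -1.3] w 0.0128 t 15.17
delta tx 0.0245 ty 0.2219 tz 0.0698  spin [0.046, -3.0956] Mx [-0.013 -0.009 -1.   ] Mz [-0.018 -1.     0.01 ]
```

View pics/t12c.png

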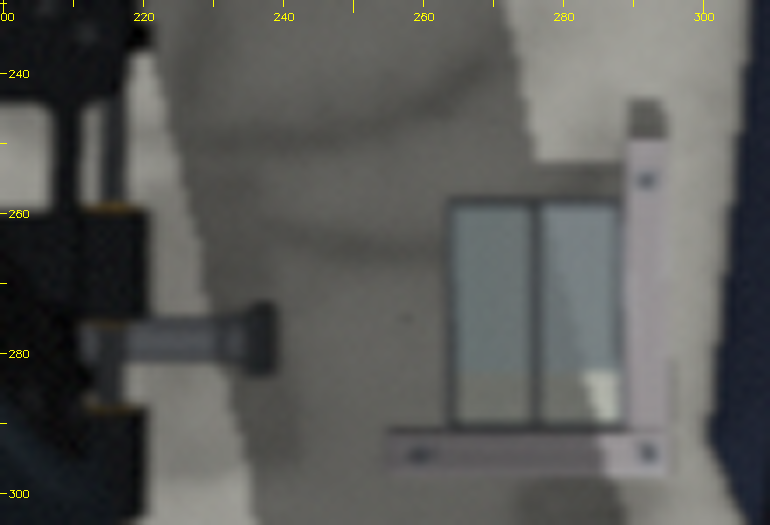

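View pics/s12.png

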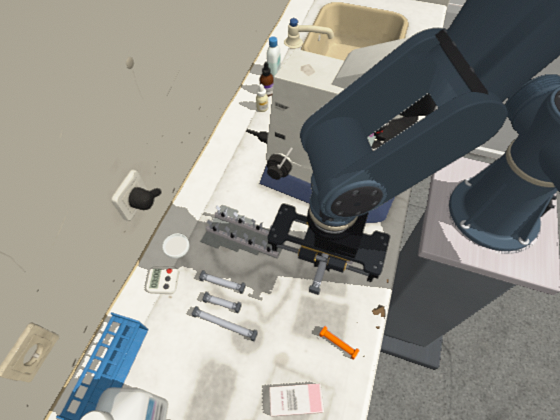

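```bash
python3 - <<'E'
from h import *
t=load("t12.npz");s=load("s12.npz")
crop(t,225,140,45,45,13,"ra.png");crop(t,225,182,45,48,13,"rb.png")
crop(s,195,200,50,50,13,"rc.png");crop(load("s0.npz"),235,210,55,55,12,"rd.png")
E
```

```text
(no output)
```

View pics/ra.png

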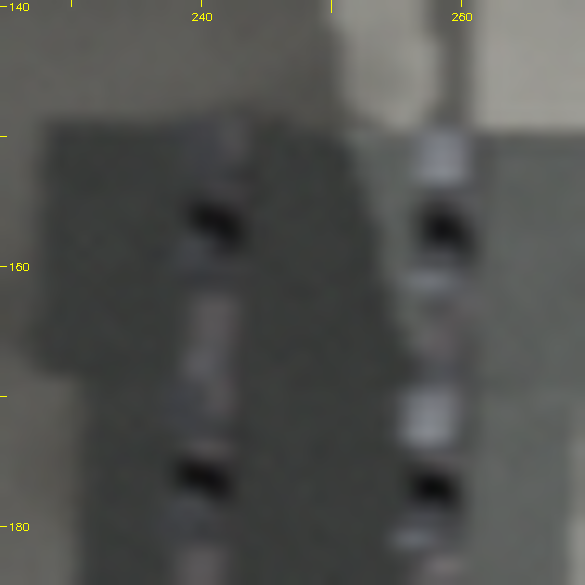

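View pics/rb.png

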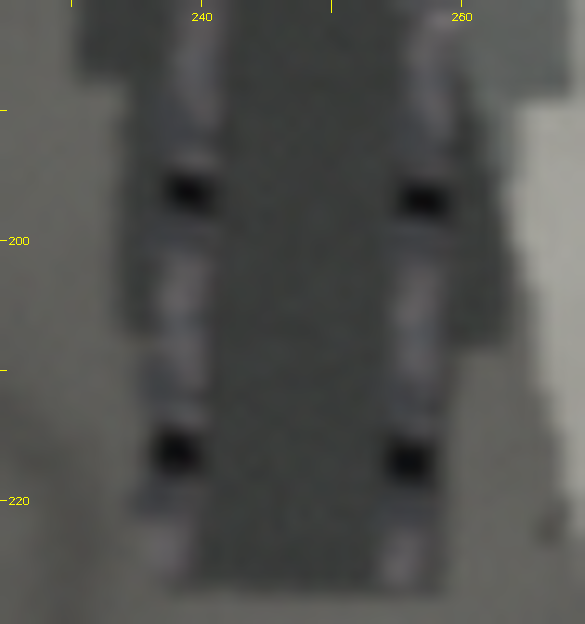

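View pics/rc.png

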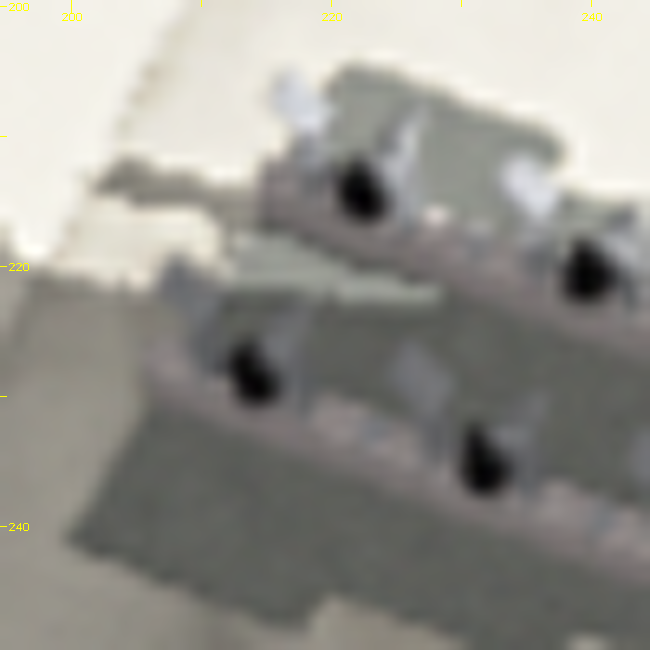

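View pics/rd.png

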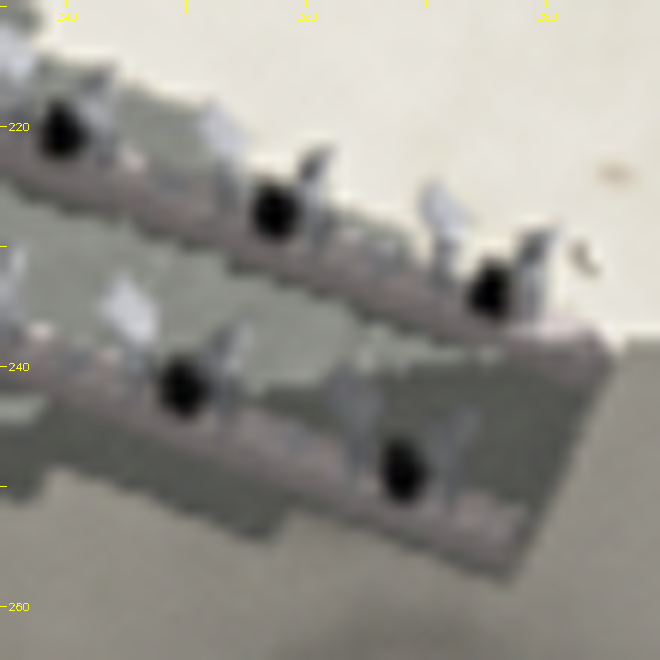

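```bash
python3 - <<'E'
from h import *
np.set_printoptions(precision=4,suppress=True)
t=load("t12.npz");s=load("s12.npz")
for n,p in dict(P4R=(258.05,156.3),P3R=(256.9,176.2)).items():
  for z in (.045,.05,.054): print(n,z,onz(t,p,z))
print("side P4R",onz(s,(221.7,208.5),.05),"P1R",onz(s,(275.2,227.8),.05),"P1L",onz(s,(268.3,243.6),.05))
# base outline z=.005
print("narrow top",onz(t,(238.5,226.5),.005),onz(t,(258,226.8),.005),"wide",onz(t,(228,148.5),.005),onz(t,(273,149.5),.005))
print("side narrow", onz(s,(276.8,257),.01), onz(s,(285,240),.01),"wide corner",onz(s,(199.5,241),.005))
# expected place points with model: center c, angle a
P=np.array([[.4799,.2584],[.6183,.2493]]);u=(P[1]-P[0])/np.linalg.norm(P[1]-P[0]);v=np.array([-u[1],u[0]]);c=P.mean(0)
print(c,np.arctan2(u[1],u[0]))
for i in range(4): print("place",i+1,c+u*.046*(i-1.5))
print("model corners narrow",c-u*.0925+v*.026,c-u*.0925-v*.026,"wide",c+u*.0925+v*.056,c+u*.0925-v*.056)
E
```

```text
P4R 0.045 [0.615  0.2286 0.045 ]
P4R 0.05 [0.6139 0.2283 0.05  ]
P4R 0.054 [0.613 0.228 0.054]
P3R 0.045 [0.5695 0.2319 0.045 ]
P3R 0.05 [0.5686 0.2316 0.05  ]
P3R 0.054 [0.5679 0.2313 0.054 ]
side P4R [0.6134 0.229  0.05  ] P1R [0.4781 0.2373 0.05  ] P1L [0.4794 0.2798 0.05  ]
narrow top [0.4581 0.2797 0.005 ] [0.4565 0.2338 0.005 ] wide [0.6446 0.3025 0.005 ] [0.6396 0.1953 0.005 ]
side narrow [0.4575 0.2869 0.01  ] [0.4535 0.2398 0.01  ] wide corner [0.6438 0.3048 0.005 ]
[0.5491 0.2539] -0.0656569367487647
place 1 [0.4802 0.2584]
place 2 [0.5261 0.2554]
place 3 [0.5721 0.2523]
place 4 [0.618  0.2493]
model corners narrow [0.4585 0.2859] [0.4551 0.234 ] wide [0.6451 0.3037] [0.6377 0.1919]
```

```bash
python3 - <<'E'
from h import *
t=load("t12.npz");s=load("s12.npz")
o,M=state();tip=o["tcp_pos"]+M[:,0]*env.finger_overhang
c=tip-M[:,0]*.0075
crop(t,205,255,50,45,12,"u1.png",[proj(t,c+M[:,2]*.057+k*M[:,1]+l*M[:,0]) for k in(-.01,.01) for l in (-.01,.01)]+[proj(t,c+M[:,2]*.061)])
crop(s,290,235,60,65,10,"u2.png",[proj(s,c-M[:,2]*.061+k*M[:,1]+l*M[:,0]) for k in(-.01,.01) for l in (-.01,.01)])
go(.5712,.252,.11,-.058)
E
```

```text
tip [0.3514 0.3263 0.136 ] jaw -0.0182 j6 0.536 F [-0.6 -0.1 -1.2] w 0.013 t 15.27
delta tx 0.0236 ty 0.2215 tz 0.0700  spin [0.0398, -3.1018] Mx [-0.014 -0.01  -1.   ] Mz [-0.018 -1.     0.01 ]
```

View pics/u1.png

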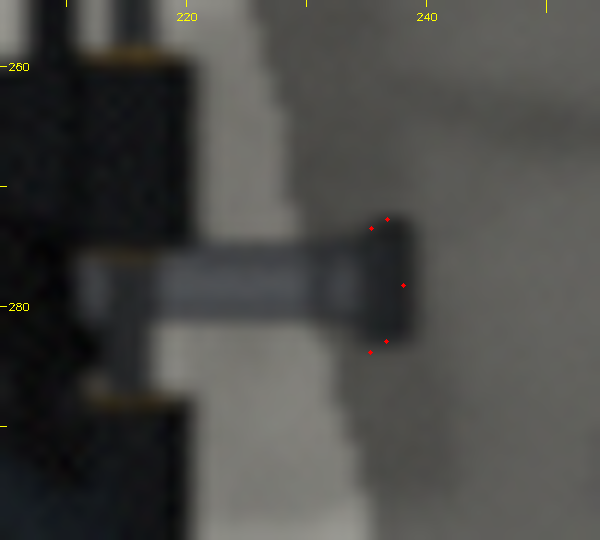

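View pics/u2.png

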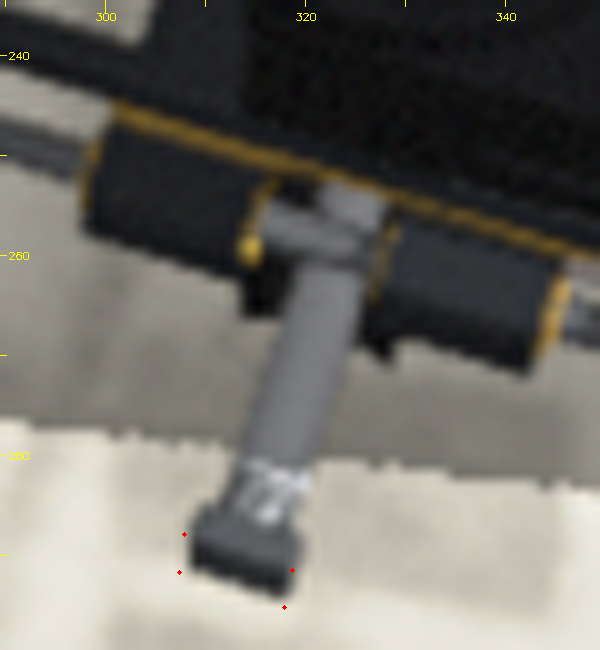

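Request:
{"api": "servo_tool", "payload": {"deltas": [{"hand":0,"tx":0,"ty":0.025,"tz":0.007,"spin":0.01},{"hand":0,"tx":0,"ty":0.055,"tz":0.016,"spin":0.02},{"hand":0,"tx":0,"ty":0.085,"tz":0.026,"spin":0.03},{"hand":0,"tx":0,"ty":0.115,"tz":0.036,"spin":0.04},{"hand":0,"tx":0,"ty":0.145,"tz":0.046,"spin":0.04},{"hand":0,"tx":0,"ty":0.175,"tz":0.056,"spin":0.04},{"hand":0,"tx":0.01,"ty":0.205,"tz":0.066,"spin":0.04},{"hand":0,"tx":0.02,"ty":0.2215,"tz":0.069,"spin":0.04},{"hand":0,"tx":0.0236,"ty":0.2215,"tz":0.069,"spin":0.04},{"hand":0,"tx":0.0236,"ty":0.2215,"tz":0.069,"spin":0.04}]}}

```text
clock: 16.1
tcp_pos: [0.5735, 0.254, 0.2889]
tcp_rot: [-0.507, -0.487, 0.523, -0.483]
force: [-1.0, 0.5, -0.6]
grip_width: 0.013
```

```bash
python3 - <<'E'
from h import *
go(.5712,.2532,.052,-.058)
t=vision.grab_frame("top");s=vision.grab_frame("side");save(t,"t13.npz");save(s,"s13.npz")
crop(t,200,130,110,100,6,"t13c.png")
cv2.imwrite("pics/s13.png",s["image"][:,:,::-1])
E
```

```text
tip [0.5697 0.2519 0.1067] jaw -0.0599 j6 0.304 F [-1.   0.5 -0.6] w 0.013 t 16.1
delta tx 0.0547 ty 0.0025 tz -0.0021  spin [-0.0019, 3.1396] Mx [-0.021 -0.012 -1.   ] Mz [-0.06  -0.998  0.013]
```

View pics/t13c.png

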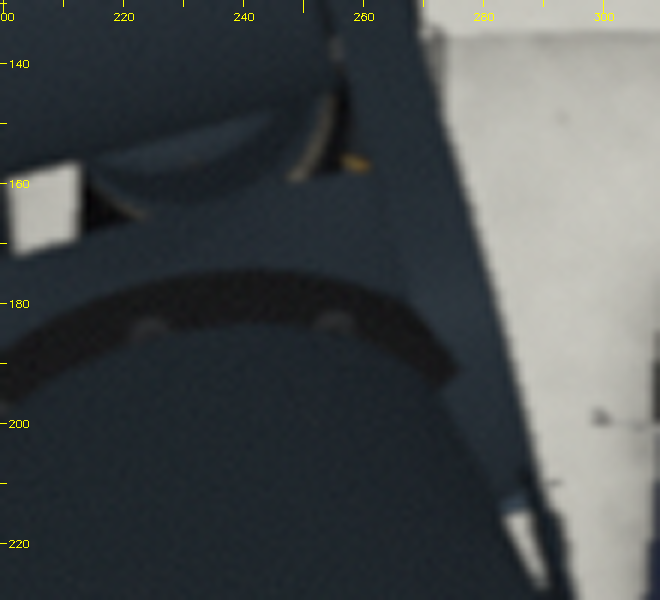

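View pics/s13.png

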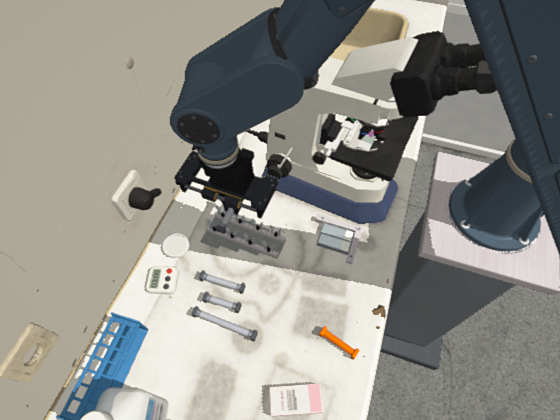

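Request:
{"api": "servo_tool", "payload": {"deltas": [{"hand":0,"tx":0.01,"ty":0.0025,"tz":-0.002,"spin":0},{"hand":0,"tx":0.02,"ty":0.0025,"tz":-0.002,"spin":0},{"hand":0,"tx":0.03,"ty":0.0025,"tz":-0.002,"spin":0},{"hand":0,"tx":0.04,"ty":0.0025,"tz":-0.002,"spin":0},{"hand":0,"tx":0.048,"ty":0.0025,"tz":-0.002,"spin":0},{"hand":0,"tx":0.051,"ty":0.0025,"tz":-0.002,"spin":0},{"hand":0,"tx":0.051,"ty":0.0025,"tz":-0.002,"spin":0},{"hand":0,"tx":0.051,"ty":0.0025,"tz":-0.002,"spin":0},{"hand":0,"tx":0.051,"ty":0.0025,"tz":-0.002,"spin":0},{"hand":0,"tx":0.051,"ty":0.0025,"tz":-0.002,"spin":0}]}}

```text
clock: 17.03
tcp_pos: [0.5743, 0.2563, 0.2401]
tcp_rot: [-0.507, -0.487, 0.521, -0.484]
force: [-0.7, 0.4, -1.2]
grip_width: 0.0125
```

```bash
python3 - <<'E'
from h import *
go(.5712,.2532,.052,-.058)
s=vision.grab_frame("side");save(s,"s14.npz")
crop(s,180,170,120,90,6.5,"s14c.png")
E
```

```text
tip [0.5711 0.2543 0.058 ] jaw -0.0581 j6 0.307 F [-0.7  0.4 -1.2] w 0.0125 t 17.03
delta tx 0.0060 ty 0.0003 tz 0.0010  spin [-0.0001, 3.1415] Mx [-0.018 -0.011 -1.   ] Mz [-0.058 -0.998  0.012]
```

View pics/s14c.png

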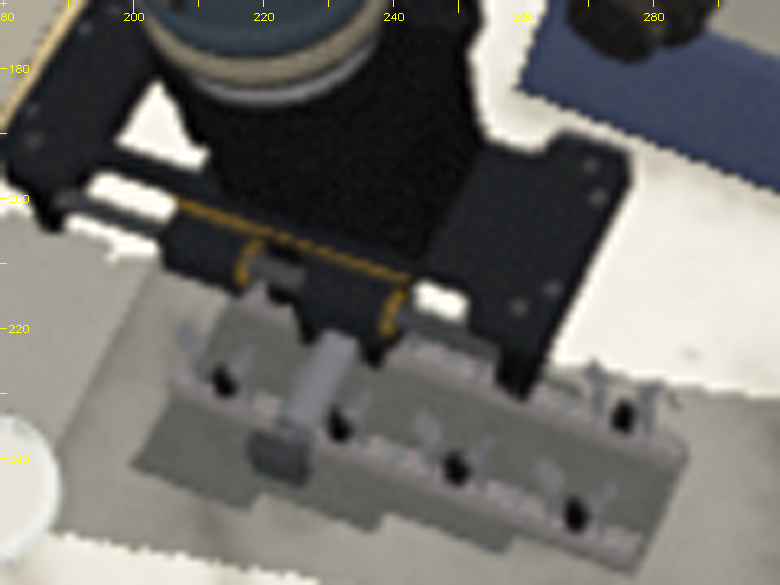

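Request:
{"api": "servo_tool", "payload": {"deltas": [{"hand":0,"tx":0.003,"ty":0.0003,"tz":0.0005,"spin":0},{"hand":0,"tx":0.006,"ty":0.0002,"tz":0.001,"spin":0},{"hand":0,"tx":0.009,"ty":0.0002,"tz":0.001,"spin":0},{"hand":0,"tx":0.012,"ty":0.0001,"tz":0.001,"spin":0},{"hand":0,"tx":0.014,"ty":0.0001,"tz":0.001,"spin":0},{"hand":0,"tx":0.016,"ty":0,"tz":0.001,"spin":0},{"hand":0,"tx":0.0175,"ty":0,"tz":0.001,"spin":0},{"hand":0,"tx":0.019,"ty":0,"tz":0.001,"spin":0},{"hand":0,"tx":0.02,"ty":0,"tz":0.001,"spin":0},{"hand":0,"tx":0.02,"ty":0,"tz":0.001,"spin":0}], "grip_force": 55}}

```text
clock: 17.92
tcp_pos: [0.5742, 0.2552, 0.2207]
tcp_rot: [-0.507, -0.487, 0.521, -0.484]
force: [0.9, -0.6, 3.0]
grip_width: 0.0126
```

```bash
python3 - <<'E'
from h import *
go(.5712,.2532,.029,-.058)
s=vision.grab_frame("side");save(s,"s15.npz")
crop(s,180,170,120,90,6.5,"s15c.png")
E
```

```text
tip [0.5712 0.2533 0.0386] jaw -0.0581 j6 0.305 F [ 0.9 -0.6  3. ] w 0.0126 t 17.92
delta tx 0.0096 ty 0.0002 tz -0.0000  spin [-0.0001, 3.1415] Mx [-0.017 -0.01  -1.   ] Mz [-0.058 -0.998  0.011]
```

View pics/s15c.png

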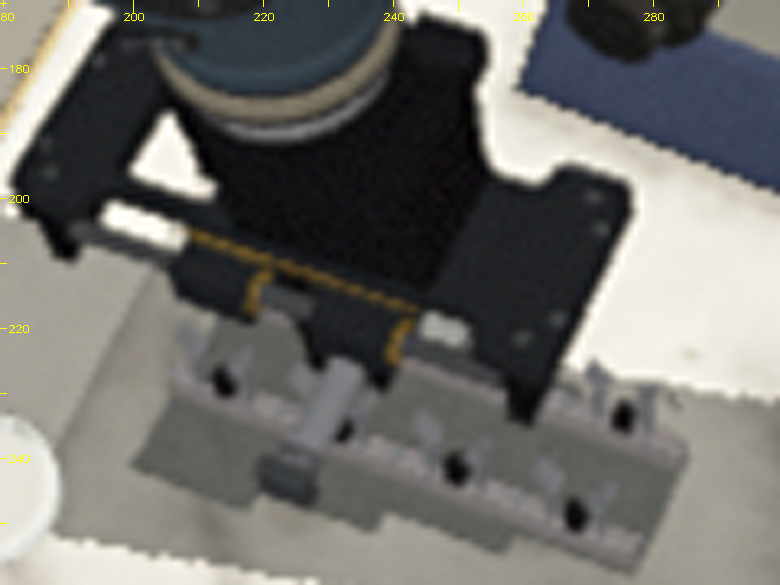

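Request:
{"api": "servo_tool", "payload": {"deltas": [{"hand":0,"tx":0.0015,"ty":0,"tz":0,"spin":0},{"hand":0,"tx":0.003,"ty":0,"tz":0,"spin":0},{"hand":0,"tx":0.0045,"ty":0,"tz":0,"spin":0},{"hand":0,"tx":0.006,"ty":0,"tz":0,"spin":0},{"hand":0,"tx":0.0075,"ty":0,"tz":0,"spin":0},{"hand":0,"tx":0.009,"ty":0,"tz":0,"spin":0},{"hand":0,"tx":0.01,"ty":0,"tz":0,"spin":0},{"hand":0,"tx":0.0105,"ty":0,"tz":0,"spin":0},{"hand":0,"tx":0.0105,"ty":0,"tz":0,"spin":0},{"hand":0,"tx":0.0105,"ty":0,"tz":0,"spin":0}]}}

```text
clock: 18.8
tcp_pos: [0.5739, 0.255, 0.2115]
tcp_rot: [-0.507, -0.487, 0.521, -0.484]
force: [-2.5, -1.3, 9.7]
grip_width: 0.0127
```

```bash
python3 - <<'E'
from h import *
go(.5712,.2532,.029,-.058)
s=vision.grab_frame("side");save(s,"s16.npz")
crop(s,180,170,120,90,6.5,"s16c.png")
E
```

```text
tip [0.5709 0.2531 0.0294] jaw -0.058 j6 0.305 F [-2.5 -1.3  9.7] w 0.0127 t 18.8
delta tx 0.0004 ty 0.0003 tz -0.0002  spin [0.0, -3.1416] Mx [-0.017 -0.011 -1.   ] Mz [-0.058 -0.998  0.012]
```

View pics/s16c.png

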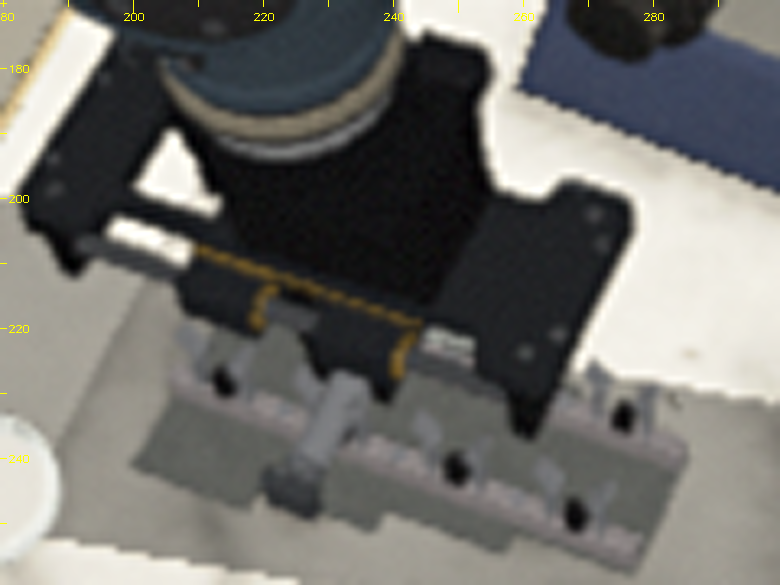

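Request:
{"api": "servo_tool", "payload": {"deltas": [{"hand":0,"tx":0.002,"ty":0,"tz":0,"spin":0},{"hand":0,"tx":0.0025,"ty":0,"tz":0,"spin":0},{"hand":0,"tx":0.003,"ty":0,"tz":0,"spin":0},{"hand":0,"tx":0.0035,"ty":0,"tz":0,"spin":0},{"hand":0,"tx":0.004,"ty":0,"tz":0,"spin":0},{"hand":0,"tx":0.004,"ty":0,"tz":0,"spin":0},{"hand":0,"tx":0.004,"ty":0,"tz":0,"spin":0},{"hand":0,"tx":0.004,"ty":0,"tz":0,"spin":0},{"hand":0,"tx":0.004,"ty":0,"tz":0,"spin":0},{"hand":0,"tx":0.004,"ty":0,"tz":0,"spin":0}]}}

```text
clock: 19.68
tcp_pos: [0.5738, 0.255, 0.2113]
tcp_rot: [-0.507, -0.486, 0.521, -0.484]
force: [-5.6, -1.5, 23.1]
grip_width: 0.0127
```

```bash
python3 - <<'E'
from h import *
go(.5712,.2532,.029,-.058)
E
```

```text
tip [0.5709 0.2531 0.0291] jaw -0.0578 j6 0.306 F [-5.6 -1.5 23.1] w 0.0127 t 19.68
delta tx 0.0001 ty 0.0003 tz -0.0002  spin [0.0002, -3.1414] Mx [-0.016 -0.011 -1.   ] Mz [-0.058 -0.998  0.012]
```

Request:
{"api": "servo_tool", "payload": {"deltas": [{"hand":0,"tx":-0.001,"ty":0,"tz":0,"spin":0},{"hand":0.03,"tx":0,"ty":0,"tz":0,"spin":0},{"hand":0.03,"tx":0,"ty":0,"tz":0,"spin":0},{"hand":0.03,"tx":0,"ty":0,"tz":0,"spin":0},{"hand":0.03,"tx":0,"ty":0,"tz":0,"spin":0},{"hand":0.03,"tx":-0.02,"ty":0,"tz":0,"spin":0},{"hand":0.03,"tx":-0.05,"ty":0,"tz":0,"spin":0},{"hand":0.03,"tx":-0.08,"ty":0,"tz":0,"spin":0},{"hand":0.03,"tx":-0.11,"ty":0,"tz":0,"spin":0},{"hand":0.03,"tx":-0.11,"ty":0,"tz":0,"spin":0}], "grip_force": 40}}

```text
clock: 20.52
tcp_pos: [0.5777, 0.2568, 0.327]
tcp_rot: [-0.511, -0.485, 0.517, -0.486]
force: [1.1, 0.0, 0.4]
grip_width: 0.03
```

```bash
python3 - <<'E'
from h import *
go(.513,.462,.14,np.pi/2-.04)
s=vision.grab_frame("side");t=vision.grab_frame("top");save(s,"s17.npz");save(t,"t17.npz")
crop(s,180,190,120,80,6.5,"s17c.png")
crop(s,180,255,90,95,6,"s17r.png")
crop(t,120,155,100,85,7,"t17r.png")
E
```

```text
tip [0.5768 0.2554 0.1448] jaw -0.0576 j6 0.304 F [1.1 0.  0.4] w 0.03 t 20.52
delta tx 0.0036 ty -0.0756 tz -0.2026  spin [1.5532, -1.5884] Mx [-0.005 -0.008 -1.   ] Mz [-0.058 -0.998  0.008]
```

View pics/s17c.png

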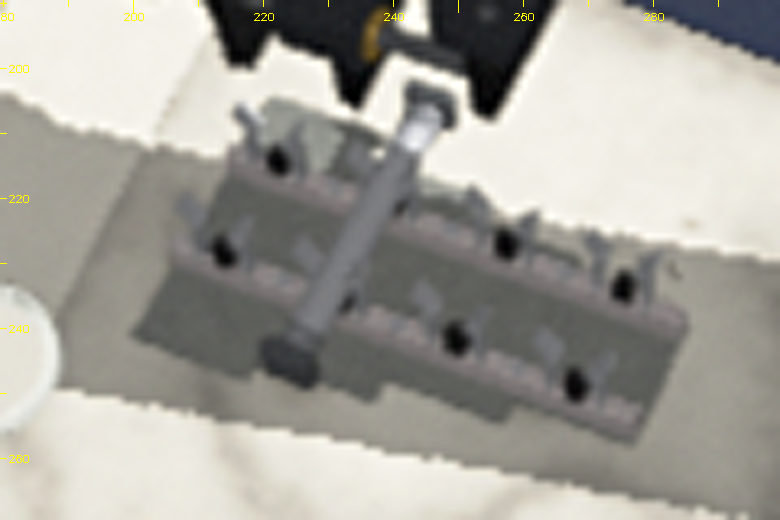

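View pics/s17r.png

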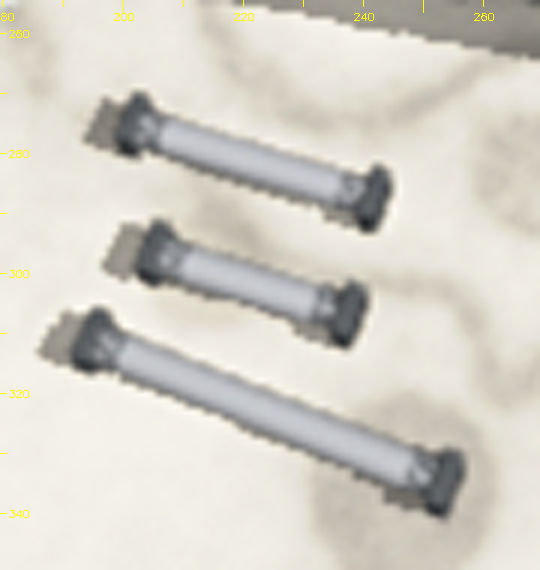

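View pics/t17r.png

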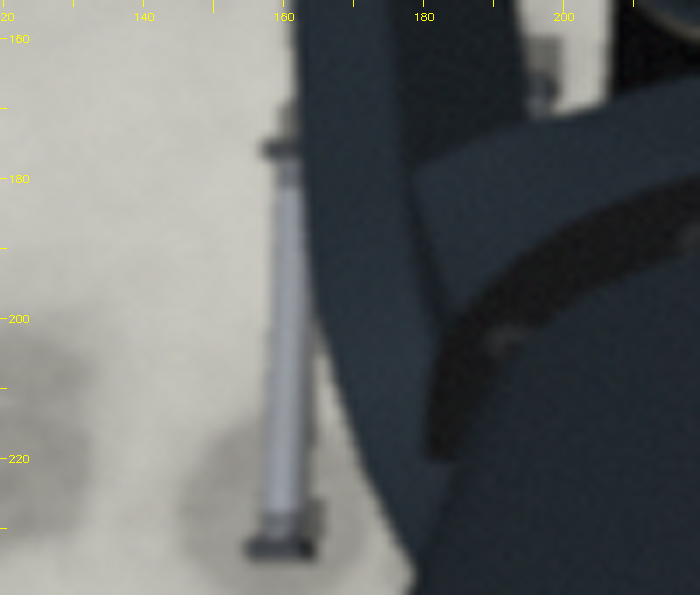

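```bash
python3 - <<'E'
from h import *
go(.5522,.3803,.12,1.597)
s=load("s17.npz")
a=onz(s,(246,205),.038);b=onz(s,(223.5,244.8),.038);print(a,b,(a+b)/2,np.linalg.norm(a-b))
E
```

```text
tip [0.5734 0.2544 0.1401] jaw -0.0578 j6 0.304 F [-0.1 -1.2  0.3] w 0.0302 t 20.62
delta tx 0.0191 ty -0.0282 tz -0.1247  spin [1.4868, -1.6548] Mx [-0.014 -0.01  -1.   ] Mz [-0.058 -0.998  0.011]
[0.56678876 0.19487439 0.038     ] [0.57571357 0.30946111 0.038     ] [0.57125117 0.25216775 0.038     ] 0.11493375912157944
```

Request:
{"api": "servo_tool", "payload": {"deltas": [{"hand":0.034,"tx":0,"ty":0,"tz":-0.02,"spin":-0.1},{"hand":0.034,"tx":0,"ty":-0.005,"tz":-0.05,"spin":-0.22},{"hand":0.034,"tx":0,"ty":-0.01,"tz":-0.08,"spin":-0.34},{"hand":0.034,"tx":0,"ty":-0.02,"tz":-0.11,"spin":-0.46},{"hand":0.034,"tx":0,"ty":-0.028,"tz":-0.1247,"spin":-0.58},{"hand":0.034,"tx":0,"ty":-0.028,"tz":-0.1247,"spin":-0.7},{"hand":0.034,"tx":0,"ty":-0.028,"tz":-0.1247,"spin":-0.82},{"hand":0.034,"tx":0,"ty":-0.028,"tz":-0.1247,"spin":-0.9},{"hand":0.034,"tx":0,"ty":-0.028,"tz":-0.1247,"spin":-0.9},{"hand":0.034,"tx":0,"ty":-0.028,"tz":-0.1247,"spin":-0.9}]}}

```text
clock: 21.45
tcp_pos: [0.5546, 0.3822, 0.3191]
tcp_rot: [0.247, 0.665, -0.259, 0.656]
force: [0.5, -0.0, -0.6]
grip_width: 0.0341
```

Request:
{"api": "servo_tool", "payload": {"deltas": [{"hand":0.034,"tx":0,"ty":0,"tz":0,"spin":-0.12},{"hand":0.034,"tx":0,"ty":0,"tz":0,"spin":-0.24},{"hand":0.034,"tx":0,"ty":0,"tz":0,"spin":-0.36},{"hand":0.034,"tx":0,"ty":0,"tz":0,"spin":-0.48},{"hand":0.034,"tx":0,"ty":0,"tz":0,"spin":-0.6},{"hand":0.034,"tx":0,"ty":0,"tz":0,"spin":-0.7},{"hand":0.034,"tx":0,"ty":0,"tz":0,"spin":-0.755},{"hand":0.034,"tx":0,"ty":0,"tz":0,"spin":-0.755},{"hand":0.034,"tx":0,"ty":0,"tz":0,"spin":-0.755},{"hand":0.034,"tx":0,"ty":0,"tz":0,"spin":-0.755}]}}

```text
clock: 22.28
tcp_pos: [0.5546, 0.3819, 0.3186]
tcp_rot: [-0.012, 0.713, 0.004, 0.701]
force: [0.2, 0.8, -0.2]
grip_width: 0.0341
```

```bash
python3 - <<'E'
from h import *
go(.5522,.3803,.004,1.597)
s=vision.grab_frame("side");t=vision.grab_frame("top");save(s,"s18.npz");save(t,"t18.npz")
crop(s,160,225,120,120,5,"s18r.png")
E
```

```text
tip [0.5513 0.3797 0.1364] jaw 1.5929 j6 -1.153 F [ 0.2  0.8 -0.2] w 0.0341 t 22.28
delta tx 0.1323 ty 0.0021 tz 0.0033  spin [-0.0041, 3.1375] Mx [-0.018 -0.012 -1.   ] Mz [ 1.     0.022 -0.018]
```

View pics/s18r.png

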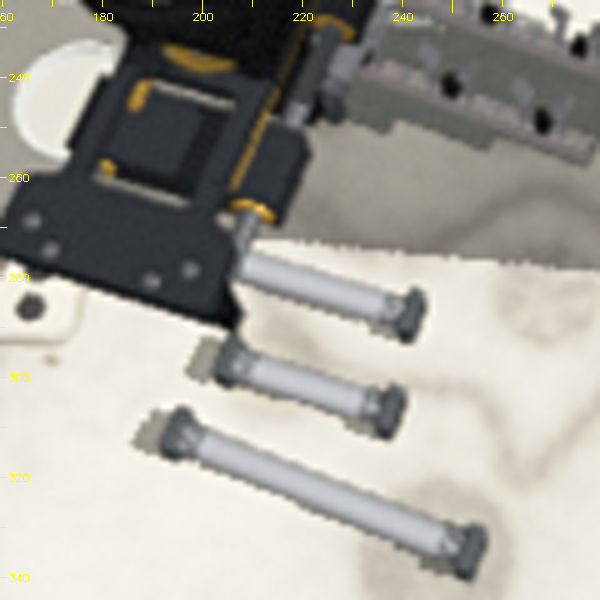

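Request:
{"api": "servo_tool", "payload": {"deltas": [{"hand":0.034,"tx":0.02,"ty":0.002,"tz":0.003,"spin":-0.004},{"hand":0.034,"tx":0.05,"ty":0.002,"tz":0.003,"spin":-0.004},{"hand":0.034,"tx":0.08,"ty":0.002,"tz":0.003,"spin":-0.004},{"hand":0.034,"tx":0.105,"ty":0.002,"tz":0.003,"spin":-0.004},{"hand":0.034,"tx":0.12,"ty":0.002,"tz":0.003,"spin":-0.004},{"hand":0.034,"tx":0.128,"ty":0.002,"tz":0.003,"spin":-0.004},{"hand":0.034,"tx":0.132,"ty":0.002,"tz":0.003,"spin":-0.004},{"hand":0.034,"tx":0.132,"ty":0.002,"tz":0.003,"spin":-0.004},{"hand":0.034,"tx":0.132,"ty":0.002,"tz":0.003,"spin":-0.004},{"hand":0.034,"tx":0.132,"ty":0.002,"tz":0.003,"spin":-0.004}]}}

```text
clock: 23.22
tcp_pos: [0.5559, 0.3829, 0.1883]
tcp_rot: [-0.013, 0.712, 0.006, 0.702]
force: [-0.1, 0.5, -0.1]
grip_width: 0.0338
```

```bash
python3 - <<'E'
from h import *
go(.5522,.3803,.0035,1.597)
E
```

```text
tip [0.5532 0.3809 0.0061] jaw 1.5976 j6 -1.156 F [-0.1  0.5 -0.1] w 0.0338 t 23.22
delta tx 0.0027 ty -0.0006 tz -0.0010  spin [0.0006, -3.141] Mx [-0.015 -0.011 -1.   ] Mz [ 1.     0.027 -0.015]
```

Request:
{"api": "servo_tool", "payload": {"deltas": [{"hand":0.034,"tx":0.0035,"ty":-0.0006,"tz":-0.001,"spin":0},{"hand":0.034,"tx":0.0035,"ty":-0.0006,"tz":-0.001,"spin":0},{"hand":0.034,"tx":0.0035,"ty":-0.0006,"tz":-0.001,"spin":0},{"hand":0,"tx":0.0035,"ty":-0.0006,"tz":-0.001,"spin":0},{"hand":0,"tx":0.0035,"ty":-0.0006,"tz":-0.001,"spin":0},{"hand":0,"tx":0.0035,"ty":-0.0006,"tz":-0.001,"spin":0},{"hand":0,"tx":0.0035,"ty":-0.0006,"tz":-0.001,"spin":0},{"hand":0,"tx":0.0035,"ty":-0.0006,"tz":-0.001,"spin":0},{"hand":0,"tx":0.0035,"ty":-0.0006,"tz":-0.001,"spin":0},{"hand":0,"tx":0.0035,"ty":-0.0006,"tz":-0.001,"spin":0}], "grip_force": 50}}

```text
clock: 24.05
tcp_pos: [0.5549, 0.3823, 0.1849]
tcp_rot: [-0.013, 0.712, 0.006, 0.702]
force: [-0.5, 0.2, 0.8]
grip_width: 0.0126
```

```bash
python3 - <<'E'
from h import *
go(.5522,.3803,.14,1.597)
E
```

```text
tip [0.5522 0.3804 0.0027] jaw 1.5976 j6 -1.156 F [-0.5  0.2  0.8] w 0.0126 t 24.05
delta tx -0.1373 ty -0.0015 tz -0.0021  spin [0.0006, -3.141] Mx [-0.015 -0.01  -1.   ] Mz [ 1.     0.027 -0.015]
```

Request:
{"api": "servo_tool", "payload": {"deltas": [{"hand":0,"tx":-0.01,"ty":0,"tz":0,"spin":0},{"hand":0,"tx":-0.03,"ty":0,"tz":0,"spin":0},{"hand":0,"tx":-0.065,"ty":0,"tz":0,"spin":0},{"hand":0,"tx":-0.1,"ty":0,"tz":0,"spin":0.1},{"hand":0,"tx":-0.13,"ty":0,"tz":0,"spin":0.22},{"hand":0,"tx":-0.137,"ty":0,"tz":0,"spin":0.34},{"hand":0,"tx":-0.137,"ty":0,"tz":0,"spin":0.46},{"hand":0,"tx":-0.137,"ty":0,"tz":0,"spin":0.56},{"hand":0,"tx":-0.137,"ty":0,"tz":0,"spin":0.6},{"hand":0,"tx":-0.137,"ty":0,"tz":0,"spin":0.6}]}}

```text
clock: 24.88
tcp_pos: [0.5567, 0.3836, 0.3226]
tcp_rot: [0.195, 0.682, -0.205, 0.674]
force: [-0.2, 0.5, -1.1]
grip_width: 0.0126
```

Request:
{"api": "servo_tool", "payload": {"deltas": [{"hand":0,"tx":0,"ty":0,"tz":0,"spin":0.12},{"hand":0,"tx":0,"ty":0,"tz":0,"spin":0.24},{"hand":0,"tx":0,"ty":0,"tz":0,"spin":0.36},{"hand":0,"tx":0,"ty":0,"tz":0,"spin":0.48},{"hand":0,"tx":0,"ty":0,"tz":0,"spin":0.6},{"hand":0,"tx":0,"ty":0,"tz":0,"spin":0.72},{"hand":0,"tx":0,"ty":0,"tz":0,"spin":0.84},{"hand":0,"tx":0,"ty":0,"tz":0,"spin":0.96},{"hand":0,"tx":0,"ty":0,"tz":0,"spin":1.055},{"hand":0,"tx":0,"ty":0,"tz":0,"spin":1.055}]}}

```text
clock: 25.72
tcp_pos: [0.5566, 0.3835, 0.3228]
tcp_rot: [-0.508, -0.486, 0.521, -0.484]
force: [-0.0, 0.1, -0.9]
grip_width: 0.0127
```

```bash
python3 - <<'E'
from h import *
go(.5251,.2550,.10,-.058)
s=vision.grab_frame("side");t=vision.grab_frame("top");save(s,"s19.npz");save(t,"t19.npz")
cv2.imwrite("pics/s19.png",s["image"][:,:,::-1])
o,M=state();tip=o["tcp_pos"]+M[:,0]*env.finger_overhang
c=tip-M[:,0]*.0068
crop(s,200,160,80,130,6,"s19c.png",[proj(s,c+g*M[:,2]*.051+k*M[:,1]+l*M[:,0]) for g in (-1,1) for k in(-.01,.01) for l in (-.01,.01)])
E
```

```text
tip [0.554  0.3816 0.1406] jaw -0.0584 j6 0.499 F [-0.   0.1 -0.9] w 0.0127 t 25.72
delta tx 0.0424 ty -0.0208 tz 0.1276  spin [-0.0004, 3.1412] Mx [-0.015 -0.011 -1.   ] Mz [-0.058 -0.998  0.011]
```

View pics/s19.png

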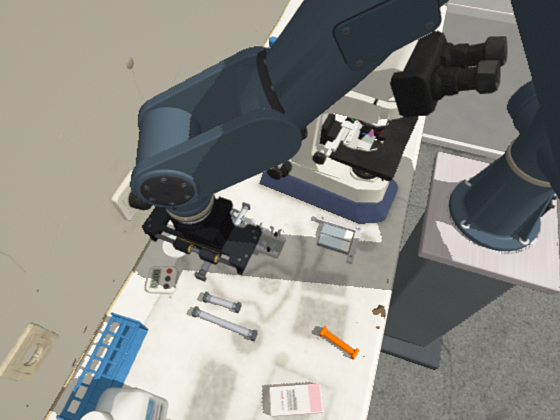

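View pics/s19c.png

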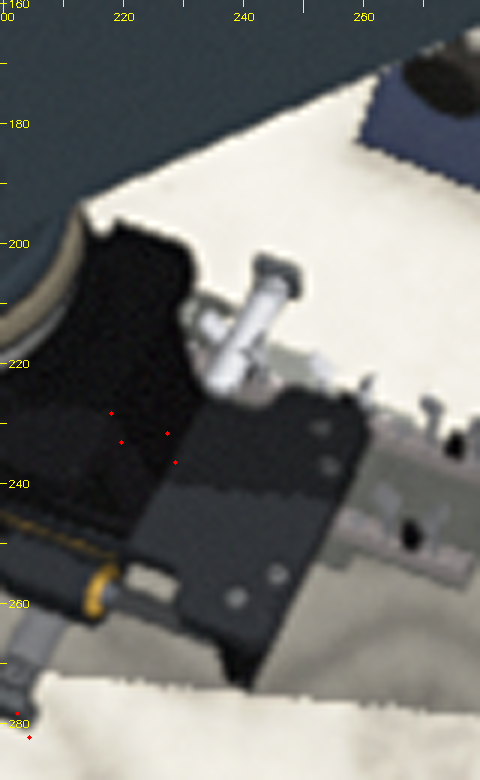

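Request:
{"api": "servo_tool", "payload": {"deltas": [{"hand":0,"tx":0,"ty":-0.006,"tz":0.025,"spin":0},{"hand":0,"tx":0,"ty":-0.012,"tz":0.06,"spin":0},{"hand":0,"tx":0,"ty":-0.018,"tz":0.095,"spin":0},{"hand":0,"tx":0.01,"ty":-0.0208,"tz":0.12,"spin":0},{"hand":0,"tx":0.03,"ty":-0.0208,"tz":0.127,"spin":0},{"hand":0,"tx":0.055,"ty":-0.0208,"tz":0.127,"spin":0},{"hand":0,"tx":0.075,"ty":-0.0208,"tz":0.127,"spin":0},{"hand":0,"tx":0.082,"ty":-0.0208,"tz":0.127,"spin":0},{"hand":0,"tx":0.082,"ty":-0.0208,"tz":0.127,"spin":0},{"hand":0,"tx":0.082,"ty":-0.0208,"tz":0.127,"spin":0}]}}

```text
clock: 26.65
tcp_pos: [0.528, 0.2572, 0.2427]
tcp_rot: [-0.507, -0.487, 0.519, -0.486]
force: [-0.9, 1.5, -1.5]
grip_width: 0.0122
```

```bash
python3 - <<'E'
from h import *
go(.5251,.2553,.04,-.058)
s=vision.grab_frame("side")
o,M=state();tip=o["tcp_pos"]+M[:,0]*env.finger_overhang
c=tip-M[:,0]*.0073
crop(s,200,190,90,80,8,"s20c.png",[proj(s,c+g*M[:,2]*.051+k*M[:,1]+l*M[:,0]) for g in (-1,) for k in(-.01,.01) for l in (-.01,.01)])
E
```

```text
tip [0.5254 0.2553 0.0605] jaw -0.0534 j6 0.324 F [-0.9  1.5 -1.5] w 0.0122 t 26.65
delta tx 0.0205 ty 0.0000 tz -0.0002  spin [0.0046, -3.137] Mx [-0.014 -0.011 -1.   ] Mz [-0.053 -0.999  0.011]
```

View pics/s20c.png

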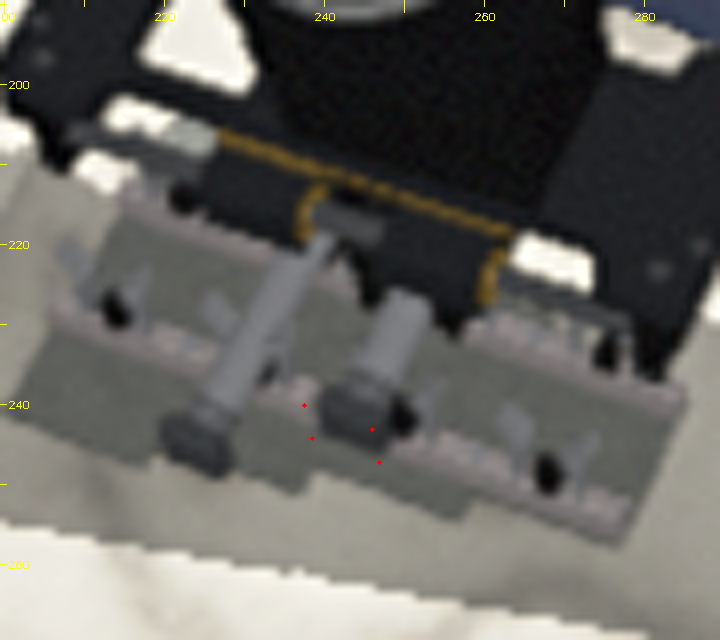

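Request:
{"api": "servo_tool", "payload": {"deltas": [{"hand":0,"tx":0.004,"ty":0,"tz":-0.001,"spin":0.004},{"hand":0,"tx":0.008,"ty":0,"tz":-0.002,"spin":0.004},{"hand":0,"tx":0.012,"ty":0,"tz":-0.002,"spin":0.004},{"hand":0,"tx":0.015,"ty":0,"tz":-0.002,"spin":0.004},{"hand":0,"tx":0.018,"ty":0,"tz":-0.002,"spin":0.004},{"hand":0,"tx":0.021,"ty":0,"tz":-0.002,"spin":0.004},{"hand":0,"tx":0.023,"ty":0,"tz":-0.002,"spin":0.004},{"hand":0,"tx":0.025,"ty":0,"tz":-0.002,"spin":0.004},{"hand":0,"tx":0.027,"ty":0,"tz":-0.002,"spin":0.004},{"hand":0,"tx":0.029,"ty":0,"tz":-0.002,"spin":0.004}], "grip_force": 55}}

```text
clock: 27.53
tcp_pos: [0.5279, 0.2591, 0.2146]
tcp_rot: [-0.508, -0.486, 0.52, -0.485]
force: [-1.2, 0.1, 0.6]
grip_width: 0.0122
```

```bash
python3 - <<'E'
from h import *
go(.5251,.2573,.029,-.058)
s=vision.grab_frame("side")
crop(s,200,190,90,80,8,"s21c.png")
E
```

```text
tip [0.5255 0.2573 0.0324] jaw -0.0577 j6 0.332 F [-1.2  0.1  0.6] w 0.0122 t 27.53
delta tx 0.0034 ty -0.0004 tz 0.0000  spin [0.0003, -3.1412] Mx [-0.013 -0.01  -1.   ] Mz [-0.057 -0.998  0.011]
```

View pics/s21c.png

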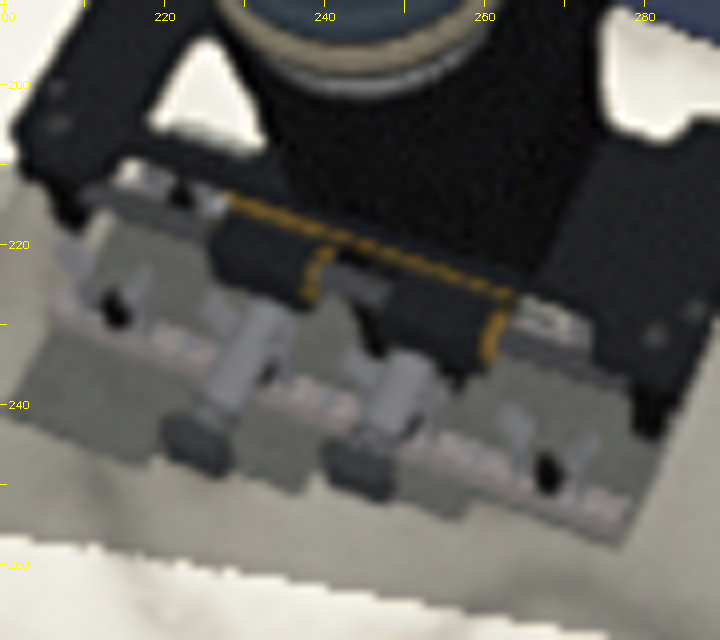

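Request:
{"api": "servo_tool", "payload": {"deltas": [{"hand":0,"tx":0.001,"ty":0,"tz":0,"spin":0},{"hand":0,"tx":0.002,"ty":0,"tz":0,"spin":0},{"hand":0,"tx":0.003,"ty":0,"tz":0,"spin":0},{"hand":0,"tx":0.004,"ty":0,"tz":0,"spin":0},{"hand":0,"tx":0.005,"ty":0,"tz":0,"spin":0},{"hand":0,"tx":0.006,"ty":0,"tz":0,"spin":0},{"hand":0,"tx":0.007,"ty":0,"tz":0,"spin":0},{"hand":0,"tx":0.007,"ty":0,"tz":0,"spin":0},{"hand":0,"tx":0.007,"ty":0,"tz":0,"spin":0},{"hand":0,"tx":0.007,"ty":0,"tz":0,"spin":0}]}}

```text
clock: 28.42
tcp_pos: [0.5276, 0.2589, 0.2104]
tcp_rot: [-0.508, -0.486, 0.52, -0.485]
force: [-5.5, -2.3, 22.4]
grip_width: 0.0126
```

```bash
python3 - <<'E'
from h import *
go(.5251,.2573,.029,-.058)
s=vision.grab_frame("side")
crop(s,200,190,90,80,8,"s22c.png")
E
```

```text
tip [0.5254 0.2571 0.0282] jaw -0.0572 j6 0.332 F [-5.5 -2.3 22.4] w 0.0126 t 28.42
delta tx -0.0008 ty -0.0003 tz -0.0002  spin [0.0008, -3.1408] Mx [-0.012 -0.01  -1.   ] Mz [-0.057 -0.998  0.011]
```

View pics/s22c.png

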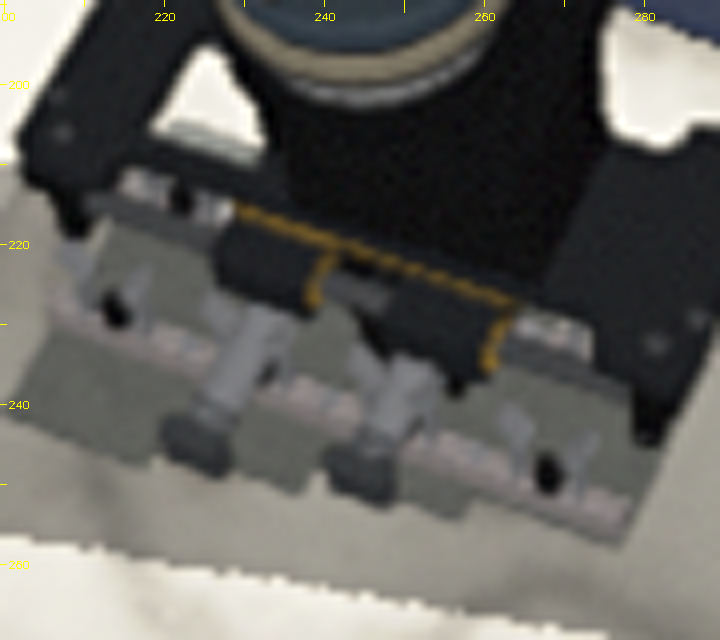

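Request:
{"api": "servo_tool", "payload": {"deltas": [{"hand":0,"tx":-0.001,"ty":0,"tz":0,"spin":0},{"hand":0.028,"tx":0,"ty":0,"tz":0,"spin":0},{"hand":0.028,"tx":0,"ty":0,"tz":0,"spin":0},{"hand":0.028,"tx":0,"ty":0,"tz":0,"spin":0},{"hand":0.028,"tx":0,"ty":0,"tz":0,"spin":0},{"hand":0.028,"tx":-0.02,"ty":0,"tz":0,"spin":0},{"hand":0.028,"tx":-0.05,"ty":0,"tz":0,"spin":0},{"hand":0.028,"tx":-0.08,"ty":0,"tz":0,"spin":0},{"hand":0.028,"tx":-0.11,"ty":0,"tz":0,"spin":0},{"hand":0.028,"tx":-0.11,"ty":0,"tz":0,"spin":0}], "grip_force": 40}}

```text
clock: 29.3
tcp_pos: [0.5311, 0.2608, 0.3258]
tcp_rot: [-0.512, -0.484, 0.516, -0.487]
force: [1.1, 0.5, 0.4]
grip_width: 0.0279
```

```bash
python3 - <<'E'
from h import *
go(.5357,.4229,.12,1.59)
s=vision.grab_frame("side");t=vision.grab_frame("top");save(s,"s23.npz");save(t,"t23.npz")
crop(s,180,190,120,80,6.5,"s23c.png")
crop(s,160,255,120,95,6,"s23r.png")
crop(t,120,155,100,85,7,"t23r.png")
E
```

```text
tip [0.5309 0.2595 0.1436] jaw -0.057 j6 0.331 F [1.1 0.5 0.4] w 0.0279 t 29.3
delta tx 0.0224 ty -0.0045 tz -0.1636  spin [1.4945, -1.647] Mx [-0.001 -0.007 -1.   ] Mz [-0.057 -0.998  0.007]
```

View pics/s23c.png

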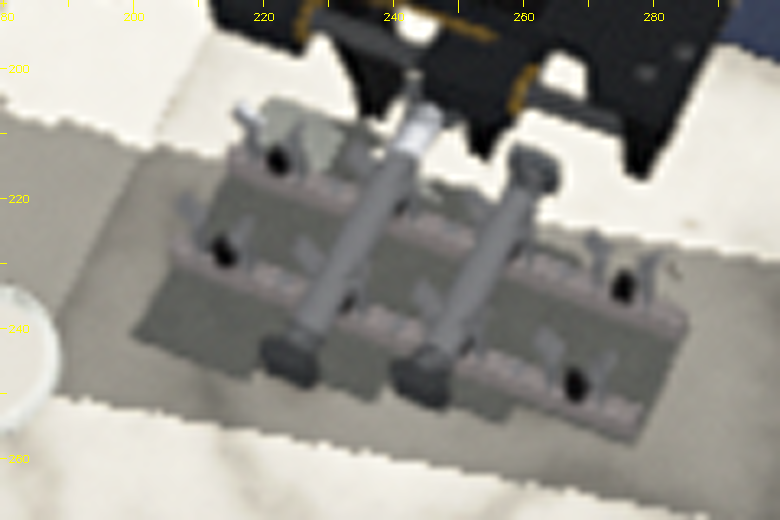

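View pics/s23r.png

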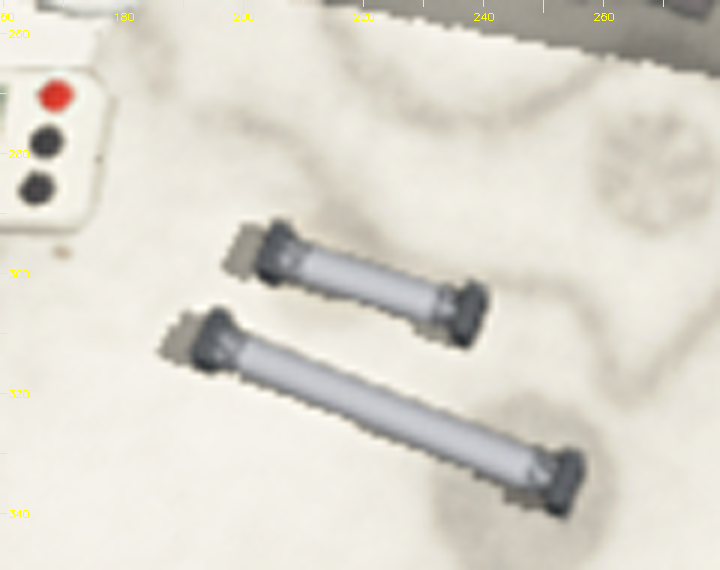

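View pics/t23r.png

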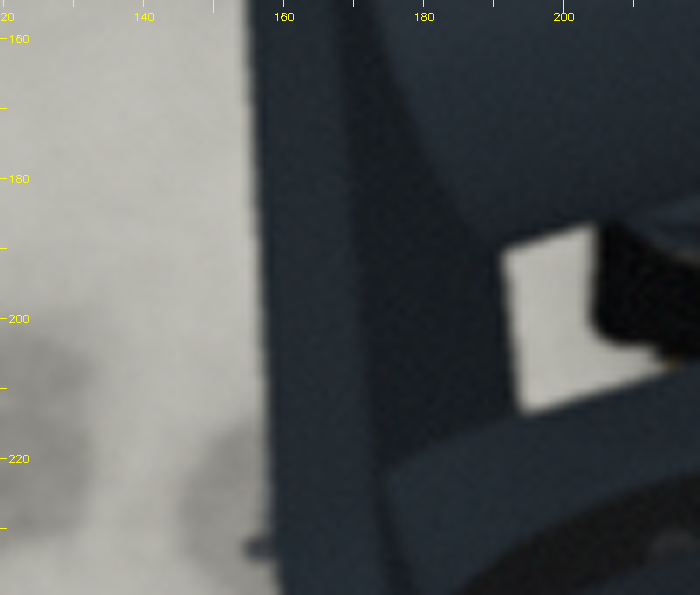

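```bash
python3 - <<'E'
from h import *
s=load("s23.npz")
for z in (.036,.04):
  a=onz(s,(261.8,214.9),z);b=onz(s,(244.3,248.4),z);print(a,b,(a+b)/2,np.linalg.norm(a-b)+.008)
go(.5365,.423,.12,1.591)
E
```

```text
[0.52203184 0.20747391 0.036     ] [0.52878822 0.30182665 0.036     ] [0.52541003 0.25465028 0.036     ] 0.10259433437595428
[0.52103653 0.20967102 0.04      ] [0.52775769 0.30353176 0.04      ] [0.52439711 0.25660139 0.04      ] 0.10210107394785792
tip [0.5276 0.2584 0.1392] jaw -0.0571 j6 0.331 F [-0.1  0.4 -0.8] w 0.0281 t 29.4
delta tx 0.0175 ty -0.0004 tz -0.1650  spin [1.4935, -1.6481] Mx [-0.01 -0.01 -1.  ] Mz [-0.057 -0.998  0.01 ]
```

Request:
{"api": "servo_tool", "payload": {"deltas": [{"hand":0.028,"tx":0,"ty":0,"tz":-0.03,"spin":-0.1},{"hand":0.028,"tx":0,"ty":0,"tz":-0.07,"spin":-0.22},{"hand":0.028,"tx":0,"ty":0,"tz":-0.11,"spin":-0.34},{"hand":0.028,"tx":0,"ty":0,"tz":-0.15,"spin":-0.46},{"hand":0.028,"tx":0,"ty":0,"tz":-0.165,"spin":-0.58},{"hand":0.028,"tx":0,"ty":0,"tz":-0.165,"spin":-0.7},{"hand":0.028,"tx":0,"ty":0,"tz":-0.165,"spin":-0.82},{"hand":0.028,"tx":0,"ty":0,"tz":-0.165,"spin":-0.9},{"hand":0.028,"tx":0,"ty":0,"tz":-0.165,"spin":-0.9},{"hand":0.028,"tx":0,"ty":0,"tz":-0.165,"spin":-0.9}]}}

```text
clock: 30.23
tcp_pos: [0.5384, 0.4247, 0.3175]
tcp_rot: [0.247, 0.663, -0.258, 0.658]
force: [0.5, 0.1, -0.5]
grip_width: 0.028
```

Request:
{"api": "servo_tool", "payload": {"deltas": [{"hand":0.028,"tx":0,"ty":0,"tz":0,"spin":-0.12},{"hand":0.028,"tx":0,"ty":0,"tz":0,"spin":-0.24},{"hand":0.028,"tx":0,"ty":0,"tz":0,"spin":-0.36},{"hand":0.028,"tx":0,"ty":0,"tz":0,"spin":-0.48},{"hand":0.028,"tx":0,"ty":0,"tz":0,"spin":-0.6},{"hand":0.028,"tx":0,"ty":0,"tz":0,"spin":-0.7},{"hand":0.028,"tx":0,"ty":0,"tz":0,"spin":-0.748},{"hand":0.028,"tx":0,"ty":0,"tz":0,"spin":-0.748},{"hand":0.028,"tx":0,"ty":0,"tz":0,"spin":-0.748},{"hand":0.028,"tx":0,"ty":0,"tz":0,"spin":-0.748}]}}

```text
clock: 31.07
tcp_pos: [0.5384, 0.4245, 0.317]
tcp_rot: [-0.01, 0.712, 0.001, 0.702]
force: [0.3, -0.3, 0.0]
grip_width: 0.0278
```

```bash
python3 - <<'E'
from h import *
go(.5365,.423,.0035,1.591)
s=vision.grab_frame("side");t=vision.grab_frame("top");save(s,"s24.npz");save(t,"t24.npz")
crop(s,160,225,120,120,5,"s24r.png");crop(t,120,155,100,85,7,"t24r.png")
E
```

```text
tip [0.5359 0.4223 0.1348] jaw 1.5866 j6 -1.079 F [ 0.3 -0.3  0. ] w 0.0278 t 31.07
delta tx 0.1313 ty 0.0021 tz 0.0024  spin [-0.0044, 3.1372] Mx [-0.014 -0.012 -1.   ] Mz [ 1.     0.016 -0.014]
```

View pics/s24r.png

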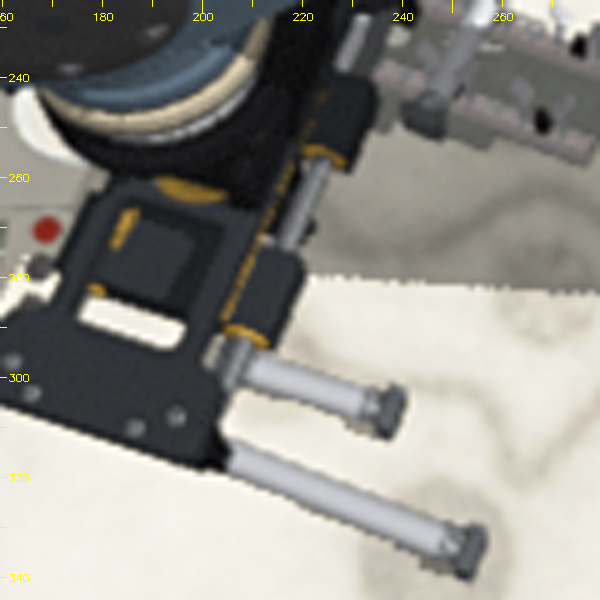

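View pics/t24r.png

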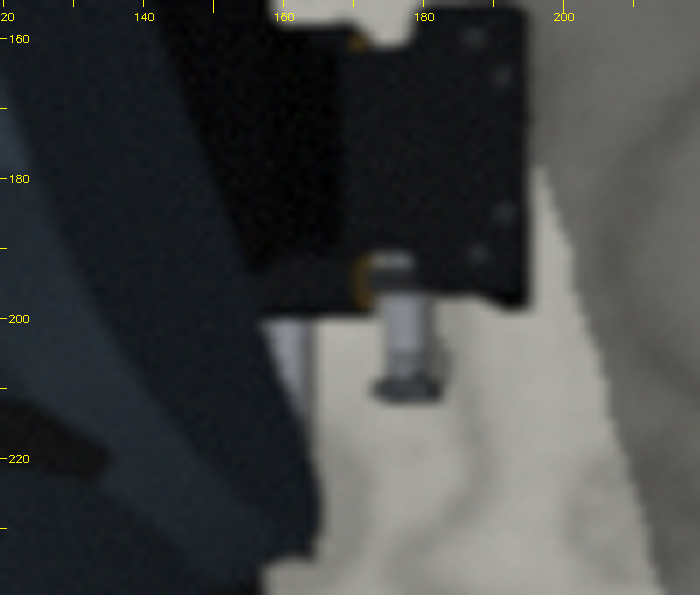

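Request:
{"api": "servo_tool", "payload": {"deltas": [{"hand":0.028,"tx":0.02,"ty":0.002,"tz":0.002,"spin":-0.004},{"hand":0.028,"tx":0.05,"ty":0.002,"tz":0.002,"spin":-0.004},{"hand":0.028,"tx":0.08,"ty":0.002,"tz":0.002,"spin":-0.004},{"hand":0.028,"tx":0.105,"ty":0.002,"tz":0.002,"spin":-0.004},{"hand":0.028,"tx":0.12,"ty":0.002,"tz":0.002,"spin":-0.004},{"hand":0.028,"tx":0.127,"ty":0.002,"tz":0.002,"spin":-0.004},{"hand":0.028,"tx":0.132,"ty":0.002,"tz":0.002,"spin":-0.004},{"hand":0.028,"tx":0.132,"ty":0.002,"tz":0.002,"spin":-0.004},{"hand":0.028,"tx":0.132,"ty":0.002,"tz":0.002,"spin":-0.004},{"hand":0.028,"tx":0.132,"ty":0.002,"tz":0.002,"spin":-0.004}]}}

```text
clock: 32.0
tcp_pos: [0.5393, 0.4255, 0.1869]
tcp_rot: [-0.011, 0.711, 0.004, 0.703]
force: [-0.5, -0.7, -0.0]
grip_width: 0.028
```

```bash
python3 - <<'E'
from h import *
go(.5365,.423,.003,1.591)
E
```

```text
tip [0.5374 0.4237 0.0047] jaw 1.5914 j6 -1.082 F [-0.5 -0.7 -0. ] w 0.028 t 32.0
delta tx 0.0017 ty -0.0007 tz -0.0009  spin [0.0004, -3.1412] Mx [-0.01 -0.01 -1.  ] Mz [ 1.     0.021 -0.011]
```

Request:
{"api": "servo_tool", "payload": {"deltas": [{"hand":0.028,"tx":0.002,"ty":-0.0007,"tz":-0.001,"spin":0},{"hand":0.028,"tx":0.002,"ty":-0.0007,"tz":-0.001,"spin":0},{"hand":0.028,"tx":0.002,"ty":-0.0007,"tz":-0.001,"spin":0},{"hand":0,"tx":0.002,"ty":-0.0007,"tz":-0.001,"spin":0},{"hand":0,"tx":0.002,"ty":-0.0007,"tz":-0.001,"spin":0},{"hand":0,"tx":0.002,"ty":-0.0007,"tz":-0.001,"spin":0},{"hand":0,"tx":0.002,"ty":-0.0007,"tz":-0.001,"spin":0},{"hand":0,"tx":0.002,"ty":-0.0007,"tz":-0.001,"spin":0},{"hand":0,"tx":0.002,"ty":-0.0007,"tz":-0.001,"spin":0},{"hand":0,"tx":0.002,"ty":-0.0007,"tz":-0.001,"spin":0}], "grip_force": 50}}

```text
clock: 32.83
tcp_pos: [0.5383, 0.4248, 0.185]
tcp_rot: [-0.011, 0.711, 0.004, 0.703]
force: [0.5, 0.8, 0.7]
grip_width: 0.0122
```

Request:
{"api": "servo_tool", "payload": {"deltas": [{"hand":0,"tx":-0.01,"ty":0,"tz":0,"spin":0},{"hand":0,"tx":-0.03,"ty":0,"tz":0,"spin":0},{"hand":0,"tx":-0.065,"ty":0,"tz":0,"spin":0},{"hand":0,"tx":-0.1,"ty":0,"tz":0,"spin":0.1},{"hand":0,"tx":-0.13,"ty":0,"tz":0,"spin":0.22},{"hand":0,"tx":-0.137,"ty":0,"tz":0,"spin":0.34},{"hand":0,"tx":-0.137,"ty":0,"tz":0,"spin":0.46},{"hand":0,"tx":-0.137,"ty":0,"tz":0,"spin":0.56},{"hand":0,"tx":-0.137,"ty":0,"tz":0,"spin":0.6},{"hand":0,"tx":-0.137,"ty":0,"tz":0,"spin":0.6}]}}

```text
clock: 33.67
tcp_pos: [0.5396, 0.426, 0.3227]
tcp_rot: [0.198, 0.68, -0.207, 0.675]
force: [-0.0, -0.1, -0.6]
grip_width: 0.0126
```

Request:
{"api": "servo_tool", "payload": {"deltas": [{"hand":0,"tx":0,"ty":0,"tz":0,"spin":0.12},{"hand":0,"tx":0,"ty":0,"tz":0,"spin":0.24},{"hand":0,"tx":0,"ty":0,"tz":0,"spin":0.36},{"hand":0,"tx":0,"ty":0,"tz":0,"spin":0.48},{"hand":0,"tx":0,"ty":0,"tz":0,"spin":0.6},{"hand":0,"tx":0,"ty":0,"tz":0,"spin":0.72},{"hand":0,"tx":0,"ty":0,"tz":0,"spin":0.84},{"hand":0,"tx":0,"ty":0,"tz":0,"spin":0.96},{"hand":0,"tx":0,"ty":0,"tz":0,"spin":1.05},{"hand":0,"tx":0,"ty":0,"tz":0,"spin":1.05}]}}

```text
clock: 34.5
tcp_pos: [0.5395, 0.4259, 0.3228]
tcp_rot: [-0.51, -0.485, 0.52, -0.485]
force: [-0.4, 0.0, 0.2]
grip_width: 0.0127
```

```bash
python3 - <<'E'
from h import *
go(.4792,.2577,.062,-.058)
s=vision.grab_frame("side");t=vision.grab_frame("top")
cv2.imwrite("pics/s25.png",s["image"][:,:,::-1])
E
```

```text
tip [0.5376 0.4241 0.1407] jaw -0.0596 j6 0.568 F [-0.4  0.   0.2] w 0.0127 t 34.5
delta tx 0.0809 ty -0.0477 tz 0.1688  spin [-0.0016, 3.14] Mx [-0.01 -0.01 -1.  ] Mz [-0.059 -0.998  0.011]
```

View pics/s25.png

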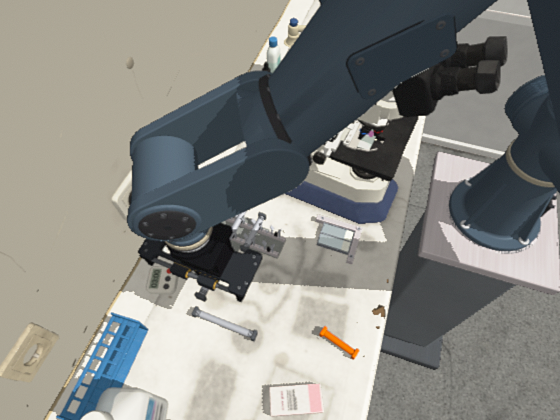

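Request:
{"api": "servo_tool", "payload": {"deltas": [{"hand":0,"tx":0,"ty":-0.012,"tz":0.035,"spin":0},{"hand":0,"tx":0,"ty":-0.022,"tz":0.07,"spin":0},{"hand":0,"tx":0,"ty":-0.032,"tz":0.105,"spin":0},{"hand":0,"tx":0.01,"ty":-0.042,"tz":0.14,"spin":0},{"hand":0,"tx":0.03,"ty":-0.0477,"tz":0.165,"spin":0},{"hand":0,"tx":0.055,"ty":-0.0477,"tz":0.1688,"spin":0},{"hand":0,"tx":0.075,"ty":-0.0477,"tz":0.1688,"spin":0},{"hand":0,"tx":0.081,"ty":-0.0477,"tz":0.1688,"spin":0},{"hand":0,"tx":0.081,"ty":-0.0477,"tz":0.1688,"spin":0},{"hand":0,"tx":0.081,"ty":-0.0477,"tz":0.1688,"spin":0}]}}

```text
clock: 35.43
tcp_pos: [0.482, 0.2597, 0.2444]
tcp_rot: [-0.509, -0.486, 0.518, -0.486]
force: [1.2, -0.4, -0.2]
grip_width: 0.0124
```

```bash
python3 - <<'E'
from h import *
go(.4792,.2577,.035,-.058)
s=vision.grab_frame("side")
o,M=state();tip=o["tcp_pos"]+M[:,0]*env.finger_overhang
c=tip-M[:,0]*.0073
crop(s,200,190,100,80,8,"s26c.png",[proj(s,c+g*M[:,2]*.041+k*M[:,1]+l*M[:,0]) for g in (-1,) for k in(-.01,.01) for l in (-.01,.01)])
E
```

```text
tip [0.4803 0.2579 0.0622] jaw -0.0547 j6 0.353 F [ 1.2 -0.4 -0.2] w 0.0124 t 35.43
delta tx 0.0272 ty -0.0008 tz 0.0000  spin [0.0033, -3.1383] Mx [-0.01 -0.01 -1.  ] Mz [-0.055 -0.998  0.01 ]
```

View pics/s26c.png

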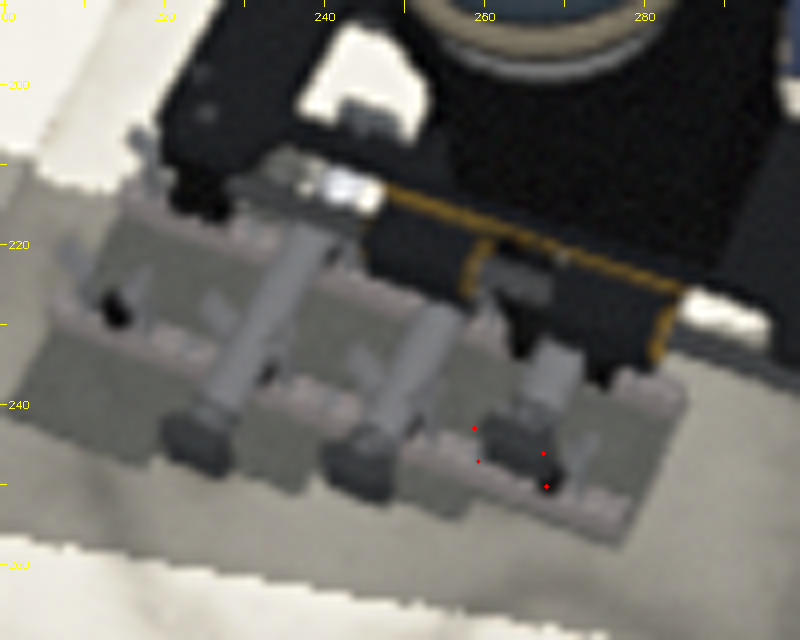

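Request:
{"api": "servo_tool", "payload": {"deltas": [{"hand":0,"tx":0.004,"ty":-0.0008,"tz":-0.001,"spin":0.003},{"hand":0,"tx":0.008,"ty":-0.0008,"tz":-0.001,"spin":0.003},{"hand":0,"tx":0.012,"ty":-0.0008,"tz":-0.001,"spin":0.003},{"hand":0,"tx":0.015,"ty":-0.0008,"tz":-0.001,"spin":0.003},{"hand":0,"tx":0.018,"ty":-0.0008,"tz":-0.001,"spin":0.003},{"hand":0,"tx":0.021,"ty":-0.0008,"tz":-0.001,"spin":0.003},{"hand":0,"tx":0.023,"ty":-0.0008,"tz":-0.001,"spin":0.003},{"hand":0,"tx":0.025,"ty":-0.0008,"tz":-0.001,"spin":0.003},{"hand":0,"tx":0.027,"ty":-0.0008,"tz":-0.001,"spin":0.003},{"hand":0,"tx":0.029,"ty":-0.0008,"tz":-0.001,"spin":0.003}], "grip_force": 55}}

```text
clock: 36.32
tcp_pos: [0.4811, 0.2607, 0.2163]
tcp_rot: [-0.51, -0.485, 0.519, -0.486]
force: [-1.8, -0.7, 3.1]
grip_width: 0.0127
```

Request:
{"api": "servo_tool", "payload": {"deltas": [{"hand":0,"tx":0.001,"ty":0,"tz":0,"spin":0},{"hand":0,"tx":0.002,"ty":0,"tz":0,"spin":0},{"hand":0,"tx":0.003,"ty":0,"tz":0,"spin":0},{"hand":0,"tx":0.004,"ty":0,"tz":0,"spin":0},{"hand":0,"tx":0.005,"ty":0,"tz":0,"spin":0},{"hand":0,"tx":0.006,"ty":0,"tz":0,"spin":0},{"hand":0,"tx":0.007,"ty":0,"tz":0,"spin":0},{"hand":0,"tx":0.008,"ty":0,"tz":0,"spin":0},{"hand":0,"tx":0.008,"ty":0,"tz":0,"spin":0},{"hand":0,"tx":0.008,"ty":0,"tz":0,"spin":0}]}}

```text
clock: 37.15
tcp_pos: [0.4809, 0.2605, 0.2105]
tcp_rot: [-0.51, -0.485, 0.518, -0.486]
force: [-4.2, -1.6, 18.2]
grip_width: 0.0125
```

```bash
python3 - <<'E'
from h import *
go(.4792,.2587,.029,-.058)
s=vision.grab_frame("side")
crop(s,200,190,100,80,8,"s27c.png")
E
```

```text
tip [0.4795 0.2588 0.0283] jaw -0.0575 j6 0.36 F [-4.2 -1.6 18.2] w 0.0125 t 37.15
delta tx -0.0006 ty -0.0003 tz 0.0001  spin [0.0005, -3.141] Mx [-0.008 -0.009 -1.   ] Mz [-0.057 -0.998  0.01 ]
```

View pics/s27c.png

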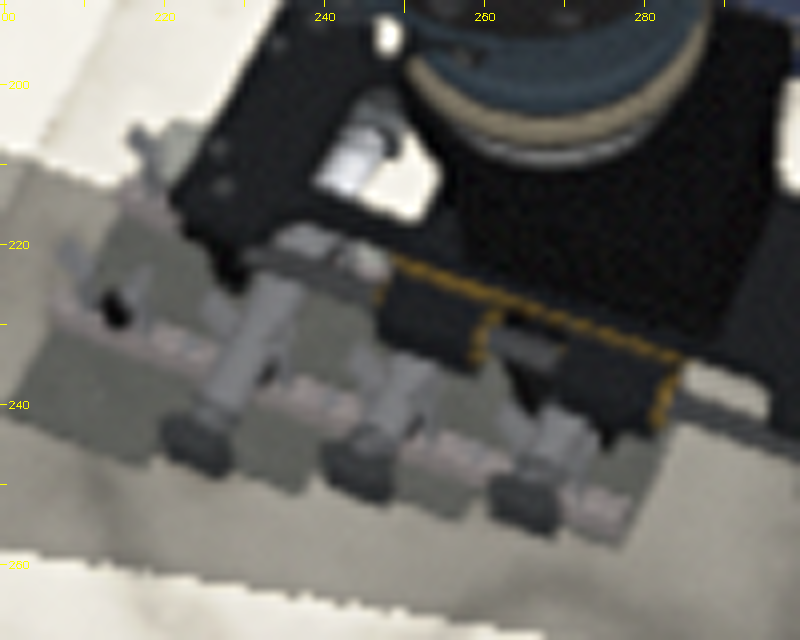

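Seated against a hard stop (18 N, tip 0.028). Release, lift.

Request:
{"api": "servo_tool", "payload": {"deltas": [{"hand":0,"tx":-0.001,"ty":0,"tz":0,"spin":0},{"hand":0.028,"tx":0,"ty":0,"tz":0,"spin":0},{"hand":0.028,"tx":0,"ty":0,"tz":0,"spin":0},{"hand":0.028,"tx":0,"ty":0,"tz":0,"spin":0},{"hand":0.028,"tx":0,"ty":0,"tz":0,"spin":0},{"hand":0.028,"tx":-0.02,"ty":0,"tz":0,"spin":0},{"hand":0.028,"tx":-0.05,"ty":0,"tz":0,"spin":0},{"hand":0.028,"tx":-0.08,"ty":0,"tz":0,"spin":0},{"hand":0.028,"tx":-0.11,"ty":0,"tz":0,"spin":0},{"hand":0.028,"tx":-0.11,"ty":0,"tz":0,"spin":0}], "grip_force": 40}}

```text
clock: 38.03
tcp_pos: [0.4837, 0.2623, 0.3256]
tcp_rot: [-0.513, -0.483, 0.515, -0.488]
force: [0.3, -0.7, 0.5]
grip_width: 0.0279
```

```bash
python3 - <<'E'
from h import *
go(.5135,.462,.13,np.pi/2-.042)
s=vision.grab_frame("side");t=vision.grab_frame("top");save(s,"s28.npz");save(t,"t28.npz")
crop(s,180,190,120,80,6.5,"s28c.png")
crop(s,160,255,120,95,6,"s28r.png")
crop(t,120,155,100,85,7,"t28r.png")
E
```

```text
tip [0.4843 0.2612 0.1434] jaw -0.0573 j6 0.358 F [ 0.3 -0.7  0.5] w 0.0279 t 38.03
delta tx 0.0123 ty 0.0177 tz -0.2022  spin [1.5555, -1.5861] Mx [ 0.003 -0.006 -1.   ] Mz [-0.057 -0.998  0.006]
```

View pics/s28c.png

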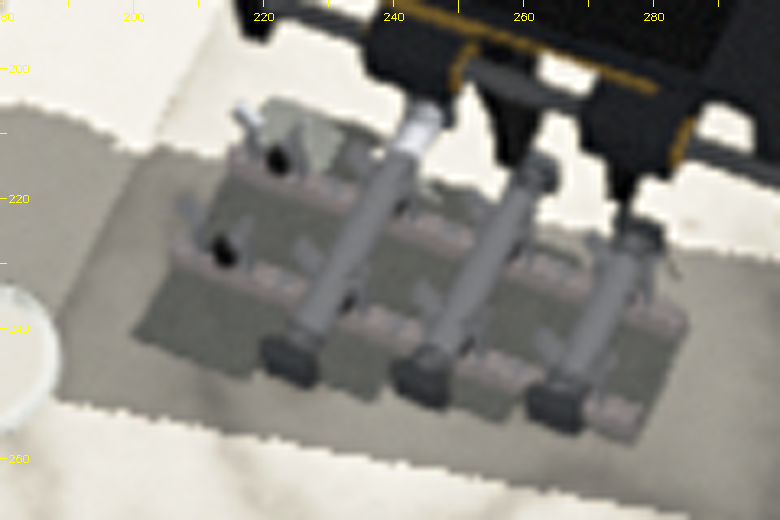

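View pics/s28r.png

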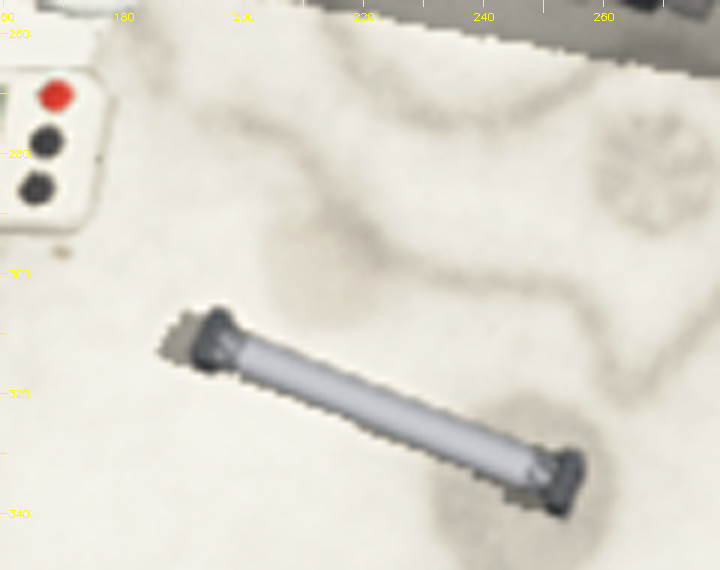

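View pics/t28r.png

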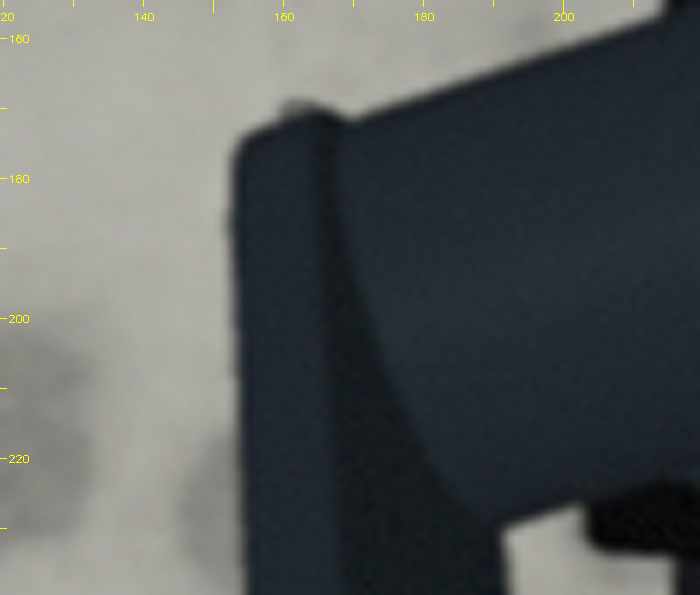

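Request:
{"api": "servo_tool", "payload": {"deltas": [{"hand":0.04,"tx":0,"ty":0.002,"tz":-0.03,"spin":-0.1},{"hand":0.04,"tx":0,"ty":0.006,"tz":-0.07,"spin":-0.22},{"hand":0.04,"tx":0,"ty":0.01,"tz":-0.11,"spin":-0.34},{"hand":0.04,"tx":0,"ty":0.014,"tz":-0.15,"spin":-0.46},{"hand":0.04,"tx":0,"ty":0.0177,"tz":-0.185,"spin":-0.58},{"hand":0.04,"tx":0,"ty":0.0177,"tz":-0.202,"spin":-0.7},{"hand":0.04,"tx":0,"ty":0.0177,"tz":-0.202,"spin":-0.82},{"hand":0.04,"tx":0,"ty":0.0177,"tz":-0.202,"spin":-0.9},{"hand":0.04,"tx":0,"ty":0.0177,"tz":-0.202,"spin":-0.9},{"hand":0.04,"tx":0,"ty":0.0177,"tz":-0.202,"spin":-0.9}]}}

```text
clock: 38.97
tcp_pos: [0.5109, 0.4621, 0.3174]
tcp_rot: [0.248, 0.662, -0.257, 0.659]
force: [-0.6, 0.7, -0.2]
grip_width: 0.0402
```

Request:
{"api": "servo_tool", "payload": {"deltas": [{"hand":0.04,"tx":0,"ty":0,"tz":0,"spin":-0.12},{"hand":0.04,"tx":0,"ty":0,"tz":0,"spin":-0.24},{"hand":0.04,"tx":0,"ty":0,"tz":0,"spin":-0.36},{"hand":0.04,"tx":0,"ty":0,"tz":0,"spin":-0.48},{"hand":0.04,"tx":0,"ty":0,"tz":0,"spin":-0.6},{"hand":0.04,"tx":0,"ty":0,"tz":0,"spin":-0.686},{"hand":0.04,"tx":0,"ty":0,"tz":0,"spin":-0.686},{"hand":0.04,"tx":0,"ty":0,"tz":0,"spin":-0.686},{"hand":0.04,"tx":0,"ty":0,"tz":0,"spin":-0.686},{"hand":0.04,"tx":0,"ty":0,"tz":0,"spin":-0.686}]}}

```text
clock: 39.8
tcp_pos: [0.511, 0.4619, 0.3172]
tcp_rot: [0.013, 0.71, -0.02, 0.704]
force: [0.8, -0.1, 0.0]
grip_width: 0.0401
```

```bash
python3 - <<'E'
from h import *
go(.5135,.462,.0035,np.pi/2-.042)
s=vision.grab_frame("side");t=vision.grab_frame("top")
crop(s,160,225,120,120,5,"s29r.png");crop(t,120,155,100,90,7,"t29r.png")
E
```

```text
tip [0.5094 0.4599 0.135 ] jaw 1.5245 j6 -0.948 F [ 0.8 -0.1  0. ] w 0.0401 t 39.8
delta tx 0.1314 ty 0.0037 tz 0.0050  spin [-0.0043, 3.1373] Mx [-0.008 -0.011 -1.   ] Mz [ 0.999 -0.046 -0.008]
```

View pics/s29r.png

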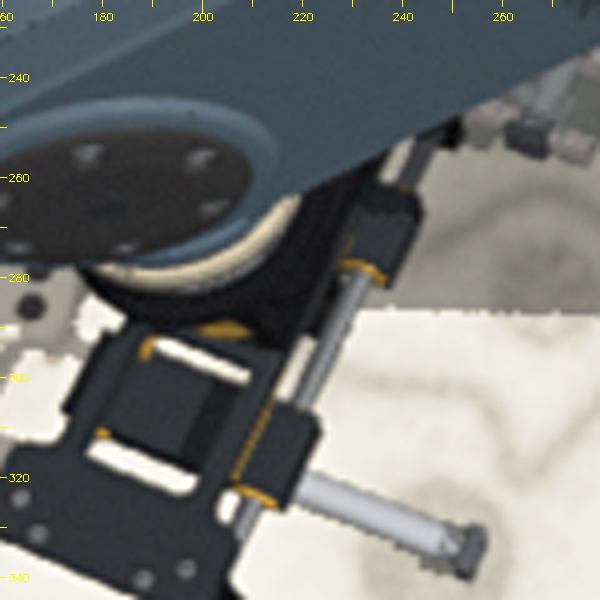

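View pics/t29r.png

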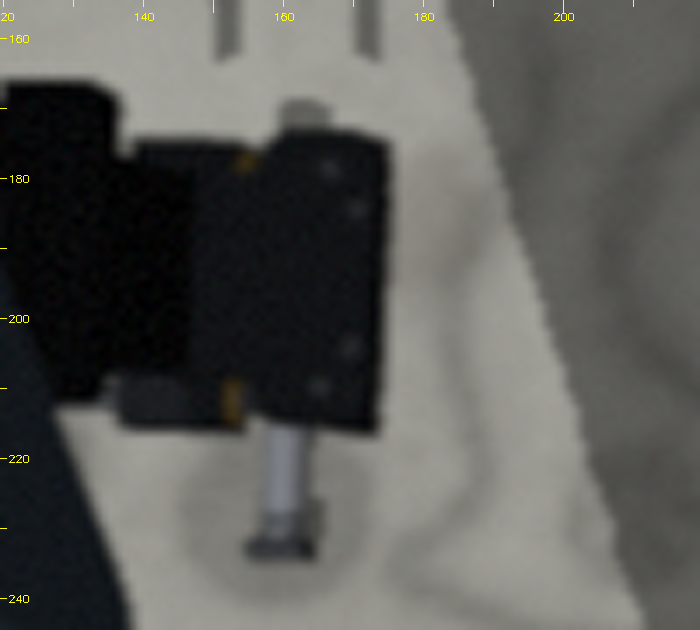

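Request:
{"api": "servo_tool", "payload": {"deltas": [{"hand":0.04,"tx":0.02,"ty":0.0037,"tz":0.005,"spin":-0.004},{"hand":0.04,"tx":0.05,"ty":0.0037,"tz":0.005,"spin":-0.004},{"hand":0.04,"tx":0.08,"ty":0.0037,"tz":0.005,"spin":-0.004},{"hand":0.04,"tx":0.105,"ty":0.0037,"tz":0.005,"spin":-0.004},{"hand":0.04,"tx":0.12,"ty":0.0037,"tz":0.005,"spin":-0.004},{"hand":0.04,"tx":0.127,"ty":0.0037,"tz":0.005,"spin":-0.004},{"hand":0.04,"tx":0.132,"ty":0.0037,"tz":0.005,"spin":-0.004},{"hand":0.04,"tx":0.132,"ty":0.0037,"tz":0.005,"spin":-0.004},{"hand":0.04,"tx":0.132,"ty":0.0037,"tz":0.005,"spin":-0.004},{"hand":0.04,"tx":0.132,"ty":0.0037,"tz":0.005,"spin":-0.004}]}}

```text
clock: 40.73
tcp_pos: [0.5157, 0.4645, 0.187]
tcp_rot: [0.012, 0.709, -0.018, 0.705]
force: [-0.6, 0.5, 0.0]
grip_width: 0.04
```

```bash
python3 - <<'E'
from h import *
go(.5135,.462,.003,np.pi/2-.042)
E
```

```text
tip [0.5147 0.4629 0.0048] jaw 1.5293 j6 -0.952 F [-0.6  0.5  0. ] w 0.04 t 40.73
delta tx 0.0018 ty -0.0009 tz -0.0011  spin [0.0005, -3.1411] Mx [-0.005 -0.009 -1.   ] Mz [ 0.999 -0.042 -0.005]
```

Request:
{"api": "servo_tool", "payload": {"deltas": [{"hand":0.04,"tx":0.002,"ty":-0.0009,"tz":-0.001,"spin":0},{"hand":0.04,"tx":0.002,"ty":-0.0009,"tz":-0.001,"spin":0},{"hand":0.03,"tx":0.002,"ty":-0.0009,"tz":-0.001,"spin":0},{"hand":0,"tx":0.002,"ty":-0.0009,"tz":-0.001,"spin":0},{"hand":0,"tx":0.002,"ty":-0.0009,"tz":-0.001,"spin":0},{"hand":0,"tx":0.002,"ty":-0.0009,"tz":-0.001,"spin":0},{"hand":0,"tx":0.002,"ty":-0.0009,"tz":-0.001,"spin":0},{"hand":0,"tx":0.002,"ty":-0.0009,"tz":-0.001,"spin":0},{"hand":0,"tx":0.002,"ty":-0.0009,"tz":-0.001,"spin":0},{"hand":0,"tx":0.002,"ty":-0.0009,"tz":-0.001,"spin":0}], "grip_force": 50}}

```text
clock: 41.57
tcp_pos: [0.5146, 0.4637, 0.185]
tcp_rot: [0.012, 0.709, -0.018, 0.705]
force: [0.0, 1.5, -0.2]
grip_width: 0.0127
```

Request:
{"api": "servo_tool", "payload": {"deltas": [{"hand":0,"tx":-0.01,"ty":0,"tz":0,"spin":0},{"hand":0,"tx":-0.03,"ty":0,"tz":0,"spin":0},{"hand":0,"tx":-0.065,"ty":0,"tz":0,"spin":0},{"hand":0,"tx":-0.1,"ty":0,"tz":0,"spin":0.1},{"hand":0,"tx":-0.13,"ty":0,"tz":0,"spin":0.22},{"hand":0,"tx":-0.137,"ty":0,"tz":0,"spin":0.34},{"hand":0,"tx":-0.137,"ty":0,"tz":0,"spin":0.46},{"hand":0,"tx":-0.137,"ty":0,"tz":0,"spin":0.56},{"hand":0,"tx":-0.137,"ty":0,"tz":0,"spin":0.6},{"hand":0,"tx":-0.137,"ty":0,"tz":0,"spin":0.6}]}}

```text
clock: 42.4
tcp_pos: [0.5151, 0.4647, 0.3226]
tcp_rot: [0.22, 0.672, -0.227, 0.67]
force: [-1.2, -0.4, -0.3]
grip_width: 0.0124
```

Request:
{"api": "servo_tool", "payload": {"deltas": [{"hand":0,"tx":0,"ty":0,"tz":0,"spin":0.12},{"hand":0,"tx":0,"ty":0,"tz":0,"spin":0.24},{"hand":0,"tx":0,"ty":0,"tz":0,"spin":0.36},{"hand":0,"tx":0,"ty":0,"tz":0,"spin":0.48},{"hand":0,"tx":0,"ty":0,"tz":0,"spin":0.6},{"hand":0,"tx":0,"ty":0,"tz":0,"spin":0.72},{"hand":0,"tx":0,"ty":0,"tz":0,"spin":0.84},{"hand":0,"tx":0,"ty":0,"tz":0,"spin":0.94},{"hand":0,"tx":0,"ty":0,"tz":0,"spin":0.988},{"hand":0,"tx":0,"ty":0,"tz":0,"spin":0.988}]}}

```text
clock: 43.23
tcp_pos: [0.515, 0.4646, 0.3227]
tcp_rot: [-0.511, -0.484, 0.518, -0.486]
force: [-0.7, -0.7, -1.1]
grip_width: 0.0127
```

```bash
python3 - <<'E'
from h import *
go(.6169,.2498,.062,-.058)
s=vision.grab_frame("side")
cv2.imwrite("pics/s30.png",s["image"][:,:,::-1])
E
```

```text
tip [0.514  0.4629 0.1405] jaw -0.0588 j6 0.635 F [-0.7 -0.7 -1.1] w 0.0127 t 43.23
delta tx 0.0799 ty 0.1157 tz 0.2060  spin [-0.0008, 3.1408] Mx [-0.006 -0.009 -1.   ] Mz [-0.059 -0.998  0.009]
```

View pics/s30.png

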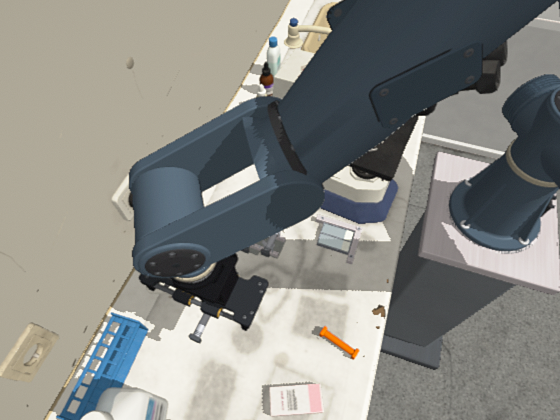

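```bash
python3 - <<'E'
from h import *
t=load("t0.npz");s=load("s0.npz")
for p in [(275,98),(275,103),(240,98),(60,107)]: print(p,onz(t,p,0))
for p in [(270,30),(130,295),(200,165),(60,415)]: print(p,onz(s,p,0))
crop(t,200,60,100,100,6,"wall_t.png");crop(s,130,90,120,120,5,"wall_s.png")
E
```

```text
(275, 98) [0.76664693 0.18828614 0.        ]
(275, 103) [0.75431666 0.18851341 0.        ]
(240, 98) [0.76891294 0.27287432 0.        ]
(60, 107) [0.75823202 0.712975   0.        ]
(270, 30) [ 0.76684499 -0.53339899  0.        ]
(130, 295) [0.73332183 0.47232938 0.        ]
(200, 165) [0.74250378 0.09450319 0.        ]
(60, 415) [0.73699228 0.71821652 0.        ]
```

View pics/wall_t.png

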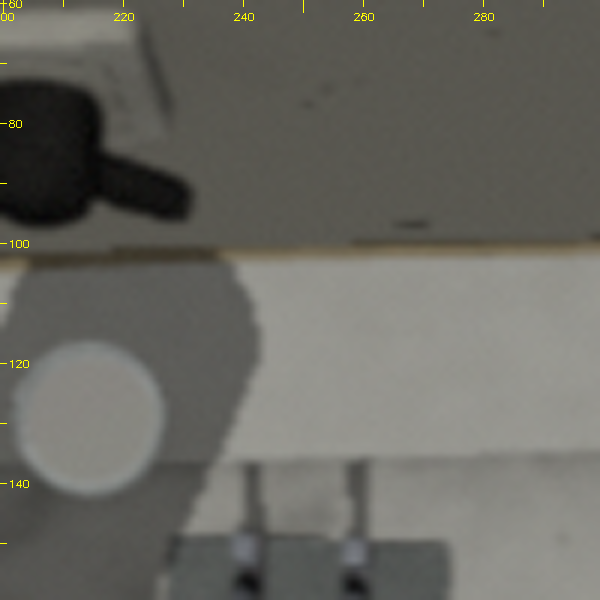

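View pics/wall_s.png

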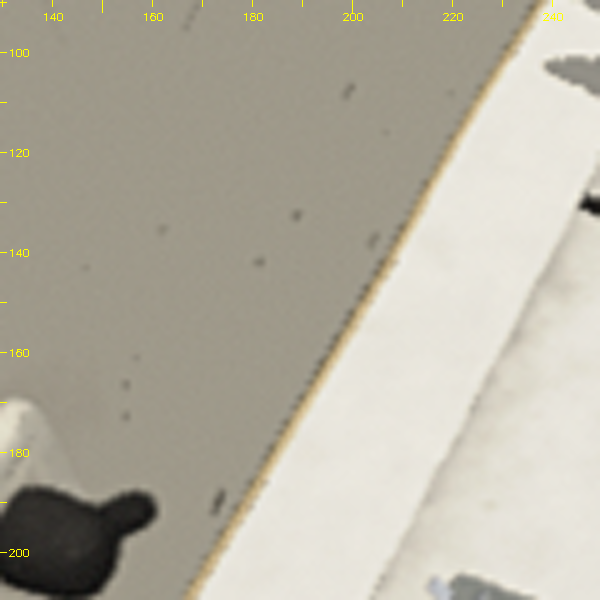

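```bash
python3 - <<'E'
from h import *
t=load("t0.npz");s=load("s0.npz")
print("dish",tri(t,(214.2,129),s,(176,245)))
crop(s,140,190,90,90,8,"dish_s.png");crop(t,160,95,110,60,7,"dish_t.png")
E
```

```text
dish (array([0.6903253 , 0.33402044, 0.00970817]), np.float64(0.0018784668308738553))
```

View pics/dish_s.png

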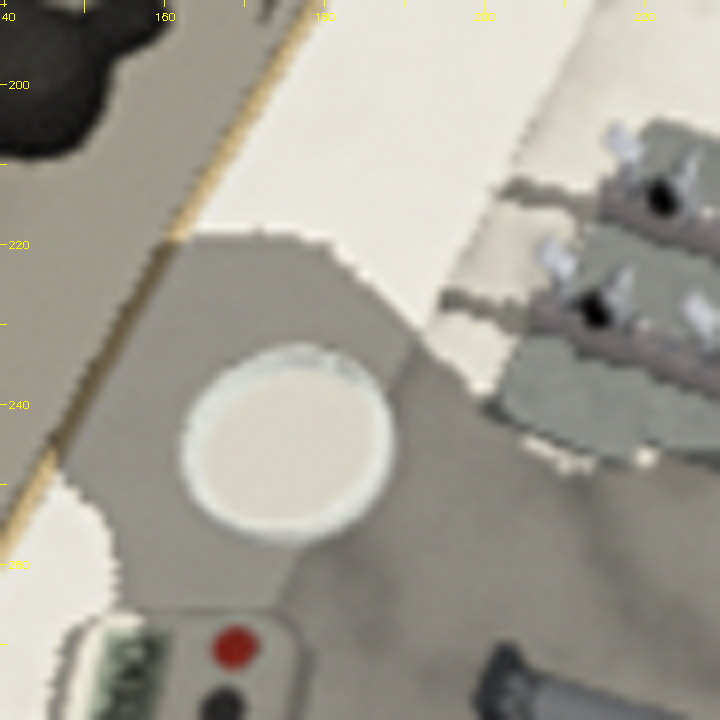

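View pics/dish_t.png

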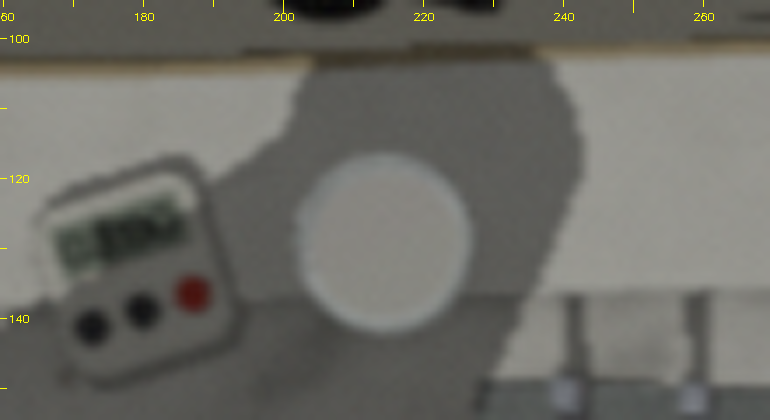

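```bash
python3 - <<'E'
from h import *
t=load("t0.npz");s=load("s0.npz")
print(tri(t,(231,93),s,(159.5,191)),tri(t,(205,85),s,(137,199)),tri(t,(206,97),s,(146,210)))
E
```

```text
(array([0.72690869, 0.27634116, 0.13478667]), np.float64(0.0023368240834446587)) (array([0.7363648 , 0.32506969, 0.16710435]), np.float64(0.006749866468238252)) (array([0.72342481, 0.32906203, 0.13795669]), np.float64(0.006961441077784295))
```

```bash
python3 - <<'E'
from h import *
t=load("t0.npz");s=load("s0.npz")
crop(t,180,60,65,50,11,"plug_t.png");crop(s,105,165,65,60,11,"plug_s.png")
E
```

```text
(no output)
```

View pics/plug_t.png

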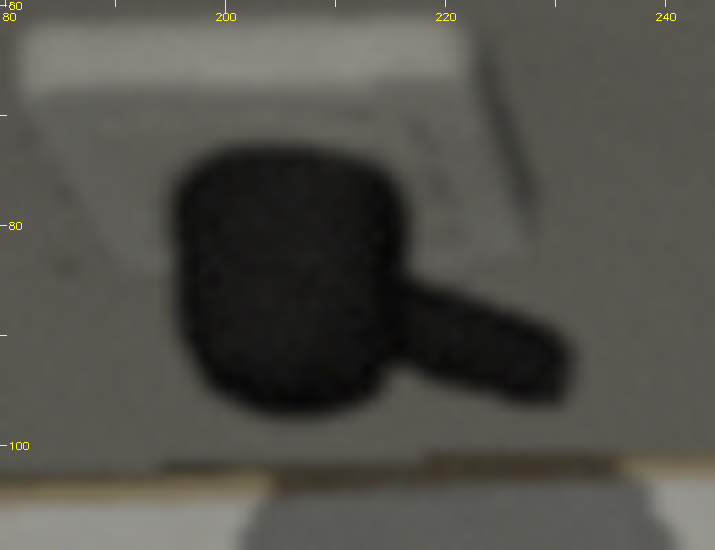

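View pics/plug_s.png

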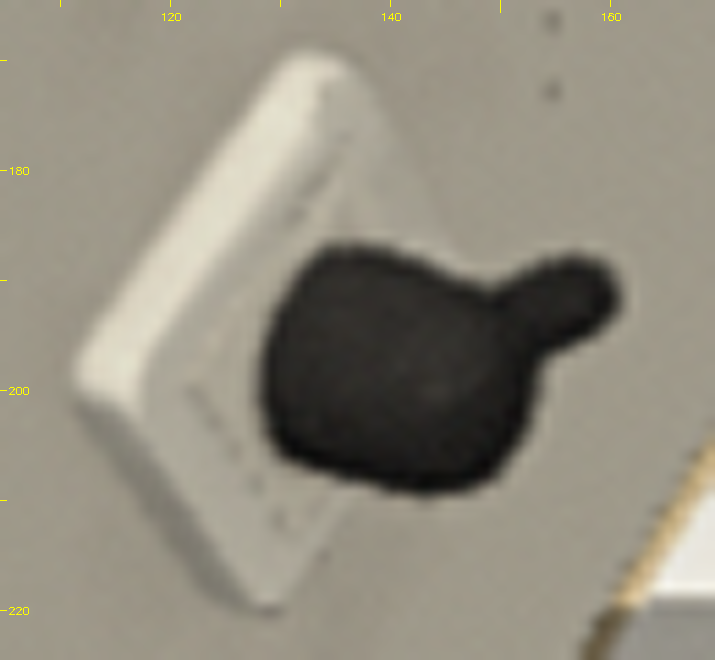

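```bash
python3 - <<'E'
from h import *
go(.6165,.2505,.085,-.062)
E
```

```text
tip [0.514  0.4629 0.1405] jaw -0.0572 j6 0.633 F [-0.  -0.2 -1.3] w 0.0124 t 43.28
delta tx 0.0569 ty 0.1148 tz 0.2057  spin [0.0048, -3.1368] Mx [-0.006 -0.009 -1.   ] Mz [-0.057 -0.998  0.009]
```

Request:
{"api": "servo_tool", "payload": {"deltas": [{"hand":0,"tx":0,"ty":0,"tz":0.03,"spin":0.005},{"hand":0,"tx":0,"ty":0.005,"tz":0.07,"spin":0.005},{"hand":0,"tx":0,"ty":0.015,"tz":0.11,"spin":0.005},{"hand":0,"tx":0,"ty":0.025,"tz":0.15,"spin":0.005},{"hand":0,"tx":0,"ty":0.04,"tz":0.19,"spin":0.005},{"hand":0,"tx":0,"ty":0.065,"tz":0.205,"spin":0.005},{"hand":0,"tx":0,"ty":0.095,"tz":0.2057,"spin":0.005},{"hand":0,"tx":0,"ty":0.112,"tz":0.2057,"spin":0.005},{"hand":0,"tx":0,"ty":0.1148,"tz":0.2057,"spin":0.005},{"hand":0,"tx":0,"ty":0.1148,"tz":0.2057,"spin":0.005}]}}

```text
clock: 44.12
tcp_pos: [0.6187, 0.2521, 0.3239]
tcp_rot: [-0.512, -0.483, 0.519, -0.485]
force: [-1.0, 0.6, -1.6]
grip_width: 0.0124
```

```bash
python3 - <<'E'
from h import *
go(.6165,.2505,.085,-.062)
s=vision.grab_frame("side");t=vision.grab_frame("top");save(t,"t31.npz");save(s,"s31.npz")
crop(s,100,100,180,150,4.4,"s31.png");crop(t,180,50,120,90,6,"t31.png")
E
```

```text
tip [0.6176 0.2505 0.1418] jaw -0.062 j6 0.287 F [-1.   0.6 -1.6] w 0.0124 t 44.12
delta tx 0.0568 ty -0.0009 tz -0.0005  spin [0.0, -3.1416] Mx [-0.006 -0.009 -1.   ] Mz [-0.062 -0.998  0.009]
```

View pics/s31.png

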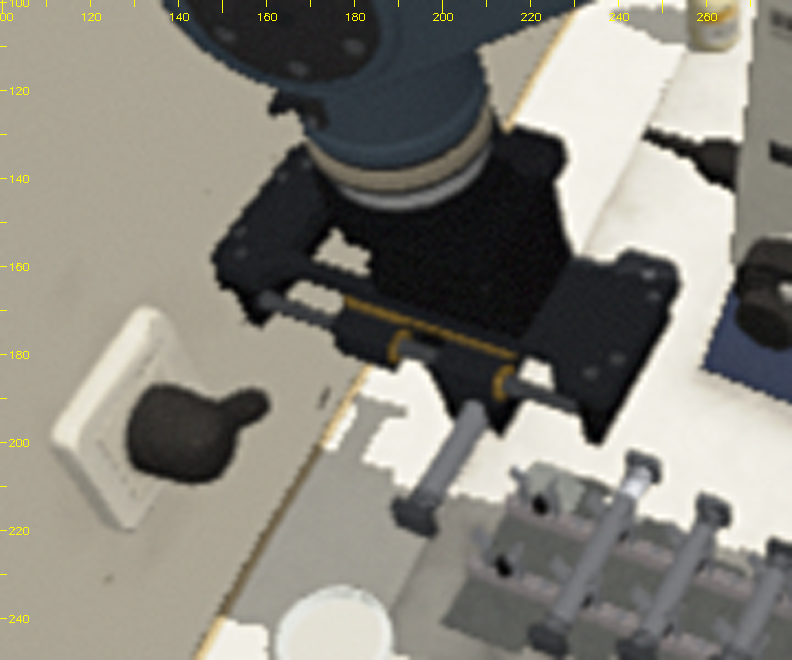

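View pics/t31.png

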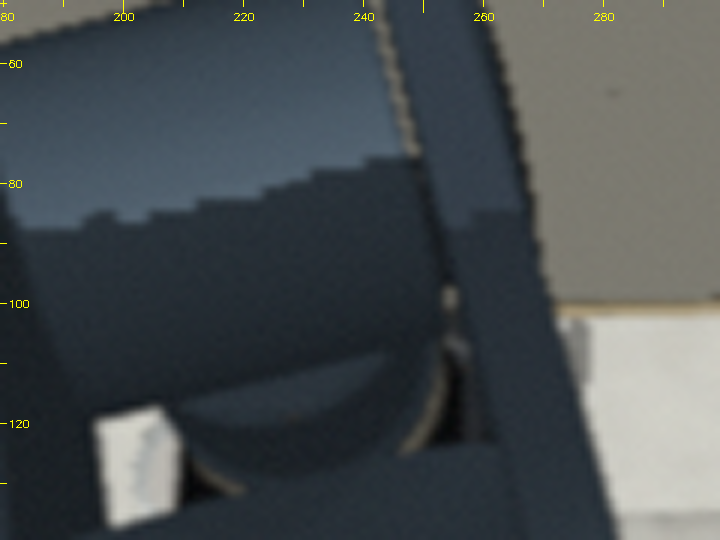

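```bash
python3 - <<'E'
from h import *
s=load("s31.npz")
o,M=state();tip=o["tcp_pos"]+M[:,0]*env.finger_overhang;g=tip-M[:,0]*.0182
pts=[proj(s,g-M[:,0]*h+M[:,1]*a+M[:,2]*b) for h in(.051,) for a in(-.095,.095) for b in(-.0375,.0375)]
print(np.round(pts,1))
crop(s,100,100,180,150,4.4,"s31b.png",pts)
d=np.array([.6165,.2505,.029])-tip
pts=[proj(s,g-M[:,0]*h+M[:,1]*a+M[:,2]*b+d) for h in(.051,.09) for a in(.095,) for b in(-.0375,.0375)]
print(np.round(pts,1))
crop(s,100,100,180,150,4.4,"s31d.png",pts)
E
```

```text
[[240.7 204.5]
 [257.3 174.1]
 [153.2 174. ]
 [172.9 146.6]]
[[167.3 204.4]
 [184.2 178.8]
 [162.4 194.6]
 [180.2 168.4]]
```

View pics/s31b.png

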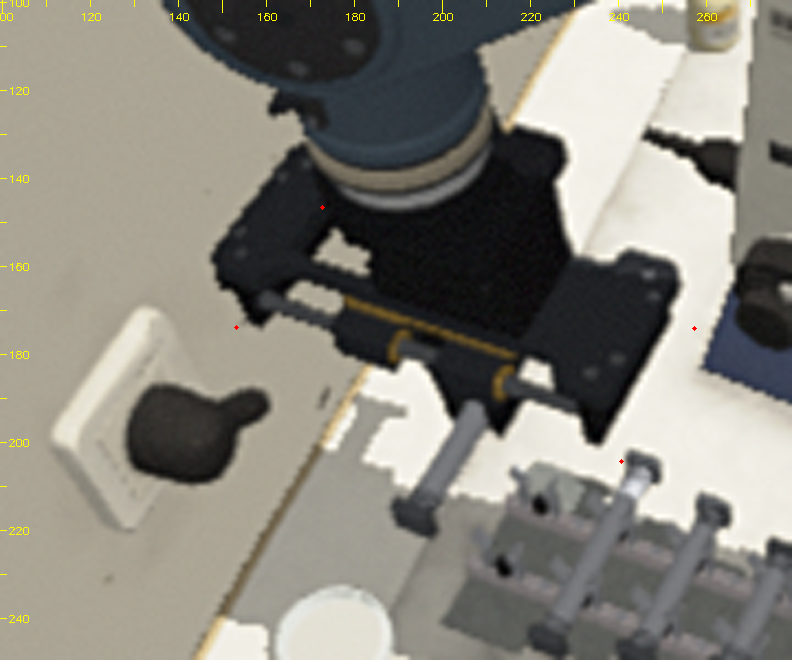

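View pics/s31d.png

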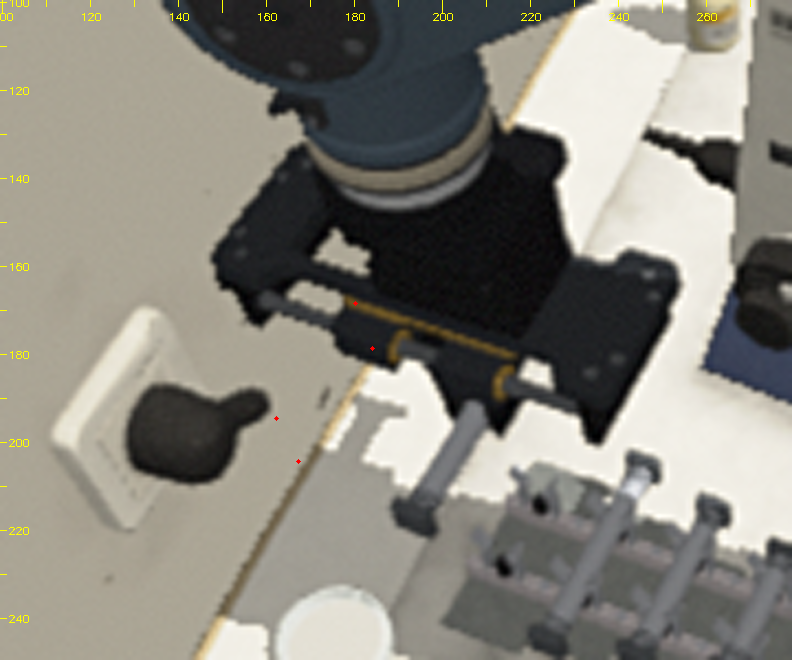

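Request:
{"api": "servo_tool", "payload": {"deltas": [{"hand":0,"tx":0.008,"ty":-0.001,"tz":-0.0005,"spin":0},{"hand":0,"tx":0.018,"ty":-0.001,"tz":-0.0005,"spin":0},{"hand":0,"tx":0.028,"ty":-0.001,"tz":-0.0005,"spin":0},{"hand":0,"tx":0.038,"ty":-0.001,"tz":-0.0005,"spin":0},{"hand":0,"tx":0.048,"ty":-0.001,"tz":-0.0005,"spin":0},{"hand":0,"tx":0.058,"ty":-0.001,"tz":-0.0005,"spin":0},{"hand":0,"tx":0.068,"ty":-0.001,"tz":-0.0005,"spin":0},{"hand":0,"tx":0.076,"ty":-0.001,"tz":-0.0005,"spin":0},{"hand":0,"tx":0.08,"ty":-0.001,"tz":-0.0005,"spin":0},{"hand":0,"tx":0.08,"ty":-0.001,"tz":-0.0005,"spin":0}]}}

```text
clock: 45.05
tcp_pos: [0.6147, 0.2526, 0.2421]
tcp_rot: [-0.51, -0.485, 0.52, -0.485]
force: [-0.4, 0.4, -0.6]
grip_width: 0.0126
```

```bash
python3 - <<'E'
from h import *
go(.6167,.2498,.035,-.06)
s=vision.grab_frame("side")
o,M=state();tip=o["tcp_pos"]+M[:,0]*env.finger_overhang
c=tip-M[:,0]*.0073
crop(s,130,165,130,100,6,"s32.png",[proj(s,c+g*M[:,2]*.071+k*M[:,1]+l*M[:,0]) for g in (-1,) for k in(-.01,.01) for l in (-.01,.01)])
E
```

```text
tip [0.6127 0.2507 0.0599] jaw -0.0609 j6 0.29 F [-0.4  0.4 -0.6] w 0.0126 t 45.05
delta tx 0.0249 ty 0.0043 tz 0.0004  spin [-0.0009, 3.1407] Mx [-0.011 -0.01  -1.   ] Mz [-0.061 -0.998  0.011]
```

View pics/s32.png

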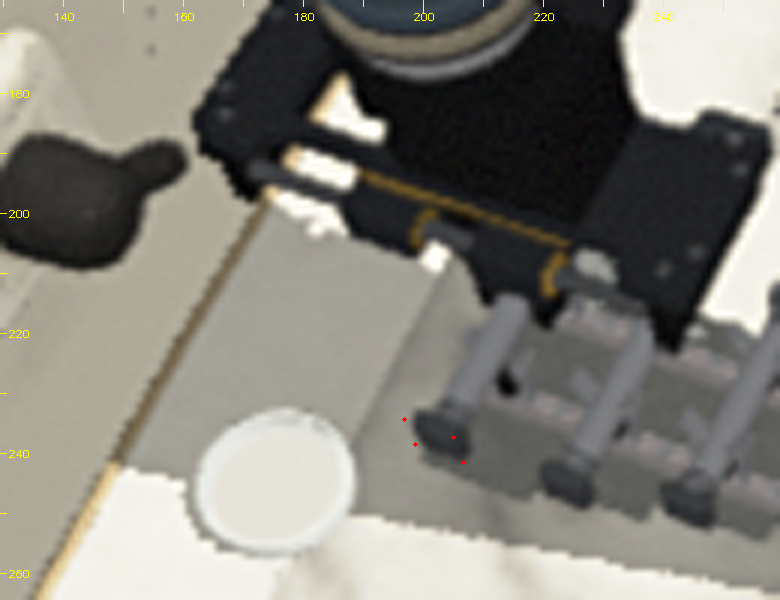

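Request:
{"api": "servo_tool", "payload": {"deltas": [{"hand":0,"tx":0.0,"ty":0.0043,"tz":0,"spin":0},{"hand":0,"tx":0.003,"ty":0.0043,"tz":0,"spin":0},{"hand":0,"tx":0.006,"ty":0.0043,"tz":0,"spin":0},{"hand":0,"tx":0.009,"ty":0.0043,"tz":0,"spin":0},{"hand":0,"tx":0.012,"ty":0.0043,"tz":0,"spin":0},{"hand":0,"tx":0.014,"ty":0.0043,"tz":0,"spin":0},{"hand":0,"tx":0.015,"ty":0.0043,"tz":0,"spin":0},{"hand":0,"tx":0.016,"ty":0.0043,"tz":0,"spin":0},{"hand":0,"tx":0.016,"ty":0.0043,"tz":0,"spin":0},{"hand":0,"tx":0.016,"ty":0.0043,"tz":0,"spin":0}], "grip_force": 55}}

```text
clock: 45.93
tcp_pos: [0.6191, 0.2523, 0.2269]
tcp_rot: [-0.51, -0.484, 0.52, -0.485]
force: [-0.1, -0.3, -1.1]
grip_width: 0.0125
```

```bash
python3 - <<'E'
from h import *
go(.6167,.2508,.029,-.06)
s=vision.grab_frame("side")
crop(s,130,165,130,100,6,"s33.png")
E
```

```text
tip [0.6174 0.2505 0.0447] jaw -0.0609 j6 0.288 F [-0.1 -0.3 -1.1] w 0.0125 t 45.93
delta tx 0.0157 ty -0.0006 tz -0.0004  spin [-0.0009, 3.1407] Mx [-0.009 -0.01  -1.   ] Mz [-0.061 -0.998  0.01 ]
```

View pics/s33.png

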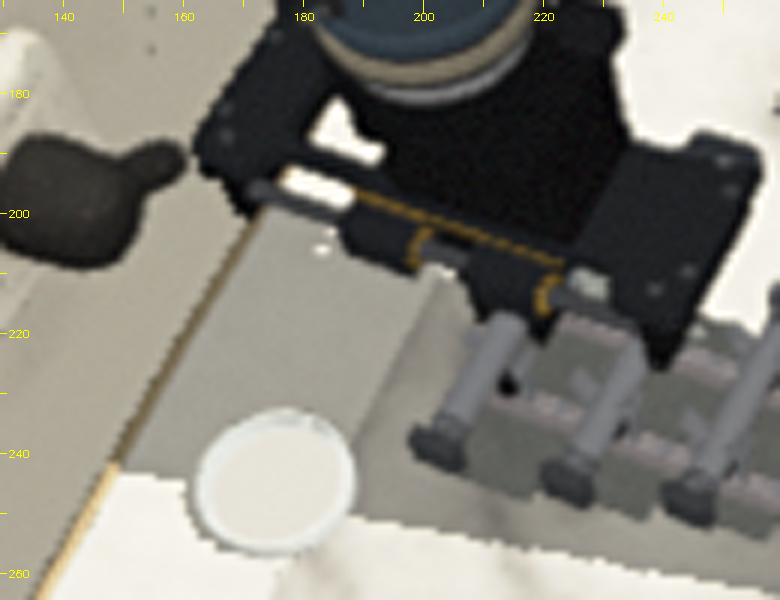

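Force is still nil and the far jaw is clear of the plug. Continue, easing x by −0.6 mm.

Request:
{"api": "servo_tool", "payload": {"deltas": [{"hand":0,"tx":0.002,"ty":-0.0006,"tz":-0.0003,"spin":0},{"hand":0,"tx":0.0035,"ty":-0.0006,"tz":-0.0003,"spin":0},{"hand":0,"tx":0.005,"ty":-0.0006,"tz":-0.0003,"spin":0},{"hand":0,"tx":0.0065,"ty":-0.0006,"tz":-0.0003,"spin":0},{"hand":0,"tx":0.008,"ty":-0.0006,"tz":-0.0003,"spin":0},{"hand":0,"tx":0.0095,"ty":-0.0006,"tz":-0.0003,"spin":0},{"hand":0,"tx":0.011,"ty":-0.0006,"tz":-0.0003,"spin":0},{"hand":0,"tx":0.012,"ty":-0.0006,"tz":-0.0003,"spin":0},{"hand":0,"tx":0.013,"ty":-0.0006,"tz":-0.0003,"spin":0},{"hand":0,"tx":0.013,"ty":-0.0006,"tz":-0.0003,"spin":0}]}}

```text
clock: 46.82
tcp_pos: [0.6186, 0.2525, 0.2135]
tcp_rot: [-0.51, -0.484, 0.52, -0.485]
force: [1.0, 0.5, -0.6]
grip_width: 0.0126
```

```bash
python3 - <<'E'
from h import *
go(.6167,.2508,.029,-.06)
s=vision.grab_frame("side")
crop(s,130,165,130,100,6,"s34.png")
E
```

```text
tip [0.617  0.2507 0.0313] jaw -0.0609 j6 0.289 F [ 1.   0.5 -0.6] w 0.0126 t 46.82
delta tx 0.0023 ty -0.0002 tz -0.0001  spin [-0.0009, 3.1406] Mx [-0.009 -0.01  -1.   ] Mz [-0.061 -0.998  0.01 ]
```

View pics/s34.png

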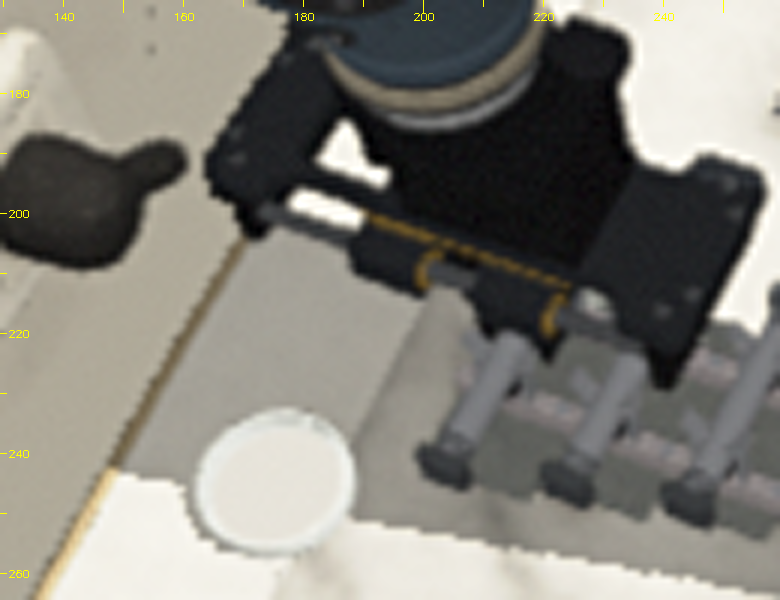

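Request:
{"api": "servo_tool", "payload": {"deltas": [{"hand":0,"tx":0.001,"ty":0,"tz":0,"spin":0},{"hand":0,"tx":0.002,"ty":0,"tz":0,"spin":0},{"hand":0,"tx":0.003,"ty":0,"tz":0,"spin":0},{"hand":0,"tx":0.004,"ty":0,"tz":0,"spin":0},{"hand":0,"tx":0.005,"ty":0,"tz":0,"spin":0},{"hand":0,"tx":0.006,"ty":0,"tz":0,"spin":0},{"hand":0,"tx":0.006,"ty":0,"tz":0,"spin":0},{"hand":0,"tx":0.006,"ty":0,"tz":0,"spin":0},{"hand":0,"tx":0.006,"ty":0,"tz":0,"spin":0},{"hand":0,"tx":0.006,"ty":0,"tz":0,"spin":0}]}}

```text
clock: 47.7
tcp_pos: [0.6184, 0.2523, 0.2106]
tcp_rot: [-0.51, -0.484, 0.52, -0.485]
force: [-5.1, -2.8, 16.2]
grip_width: 0.013
```

```bash
python3 - <<'E'
from h import *
go(.6167,.2508,.029,-.06)
E
```

```text
tip [0.6168 0.2505 0.0284] jaw -0.0607 j6 0.289 F [-5.1 -2.8 16.2] w 0.013 t 47.7
delta tx -0.0006 ty -0.0001 tz -0.0003  spin [-0.0007, 3.1409] Mx [-0.009 -0.01  -1.   ] Mz [-0.061 -0.998  0.01 ]
```

Bottomed at the same height. Press slightly more (as with the others), then release and lift.

Request:
{"api": "servo_tool", "payload": {"deltas": [{"hand":0,"tx":0.002,"ty":0,"tz":0,"spin":0},{"hand":0,"tx":0.004,"ty":0,"tz":0,"spin":0},{"hand":0,"tx":0.004,"ty":0,"tz":0,"spin":0},{"hand":0,"tx":-0.001,"ty":0,"tz":0,"spin":0},{"hand":0.028,"tx":0,"ty":0,"tz":0,"spin":0},{"hand":0.028,"tx":0,"ty":0,"tz":0,"spin":0},{"hand":0.028,"tx":0,"ty":0,"tz":0,"spin":0},{"hand":0.028,"tx":0,"ty":0,"tz":0,"spin":0},{"hand":0.028,"tx":0,"ty":0,"tz":0,"spin":0},{"hand":0.028,"tx":-0.005,"ty":0,"tz":0,"spin":0}]}}

```text
clock: 48.53
tcp_pos: [0.618, 0.2522, 0.2143]
tcp_rot: [-0.509, -0.485, 0.52, -0.484]
force: [-0.3, 0.3, -0.5]
grip_width: 0.0274
```

Request:
{"api": "servo_tool", "payload": {"deltas": [{"hand":0.028,"tx":-0.01,"ty":-0.001,"tz":0,"spin":0},{"hand":0.028,"tx":-0.03,"ty":-0.002,"tz":0,"spin":0},{"hand":0.028,"tx":-0.06,"ty":-0.003,"tz":0,"spin":0},{"hand":0.028,"tx":-0.09,"ty":-0.004,"tz":0,"spin":0},{"hand":0.028,"tx":-0.12,"ty":-0.004,"tz":0,"spin":0},{"hand":0.028,"tx":-0.15,"ty":-0.004,"tz":0,"spin":0},{"hand":0.028,"tx":-0.15,"ty":-0.03,"tz":-0.02,"spin":0},{"hand":0.028,"tx":-0.15,"ty":-0.06,"tz":-0.05,"spin":0},{"hand":0.028,"tx":-0.15,"ty":-0.09,"tz":-0.09,"spin":0},{"hand":0.028,"tx":-0.15,"ty":-0.1,"tz":-0.13,"spin":0}]}}

```text
clock: 49.37
tcp_pos: [0.527, 0.3818, 0.3654]
tcp_rot: [-0.509, -0.485, 0.522, -0.484]
force: [0.3, 0.3, 0.8]
grip_width: 0.028
```

Request:
{"api": "servo_tool", "payload": {"deltas": [{"hand":0.028,"tx":0,"ty":-0.02,"tz":-0.03,"spin":0},{"hand":0.028,"tx":0,"ty":-0.04,"tz":-0.06,"spin":0},{"hand":0.028,"tx":0,"ty":-0.06,"tz":-0.09,"spin":0},{"hand":0.028,"tx":0,"ty":-0.08,"tz":-0.12,"spin":0},{"hand":0.028,"tx":0,"ty":-0.1,"tz":-0.15,"spin":0},{"hand":0.028,"tx":0,"ty":-0.12,"tz":-0.18,"spin":0},{"hand":0.028,"tx":0,"ty":-0.14,"tz":-0.2,"spin":0},{"hand":0.028,"tx":0,"ty":-0.16,"tz":-0.2,"spin":0},{"hand":0.028,"tx":0,"ty":-0.16,"tz":-0.2,"spin":0},{"hand":0.028,"tx":0,"ty":-0.16,"tz":-0.2,"spin":0}]}}

```text
clock: 50.2
tcp_pos: [0.3783, 0.5917, 0.3657]
tcp_rot: [-0.508, -0.485, 0.521, -0.485]
force: [0.9, -0.8, -0.1]
grip_width: 0.028
```

```bash
python3 - <<'E'
from h import *
go(.3,.6,.2,0)
s=vision.grab_frame("side");t=vision.grab_frame("top");save(t,"t40.npz");save(s,"s40.npz")
cv2.imwrite("pics/s40.png",s["image"][:,:,::-1]);cv2.imwrite("pics/t40.png",t["image"][:,:,::-1])
crop(s,185,190,115,80,6.5,"s40c.png");crop(t,215,135,100,170,3.5,"t40c.png");crop(t,240,235,75,75,8,"t40k.png");crop(s,290,205,80,70,8,"s40k.png")
E
```

```text
tip [0.3759 0.5895 0.1835] jaw -0.0596 j6 0.902 F [ 0.9 -0.8 -0.1] w 0.028 t 50.2
delta tx -0.0156 ty -0.0766 tz -0.0057  spin [-0.0596, 3.082] Mx [-0.014 -0.012 -1.   ] Mz [-0.059 -0.998  0.013]
```

View pics/s40.png

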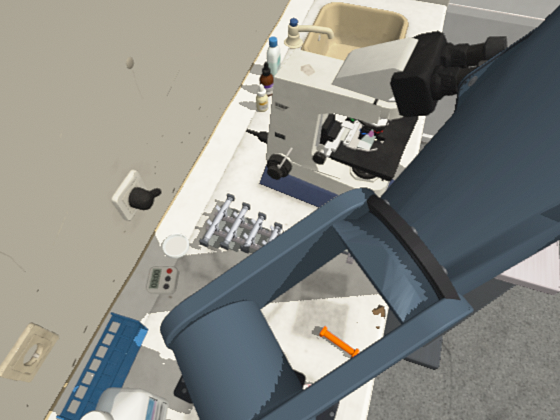

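View pics/t40.png

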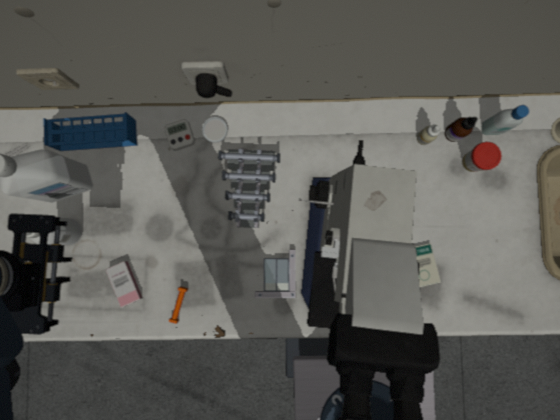

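View pics/s40c.png

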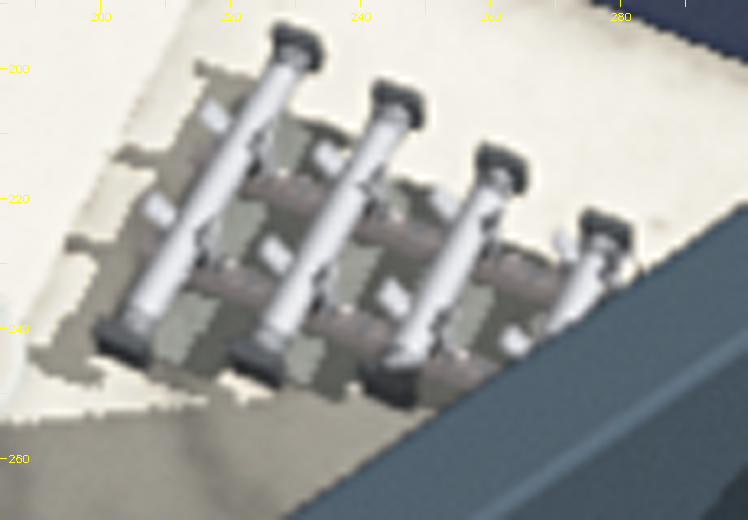

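View pics/t40k.png

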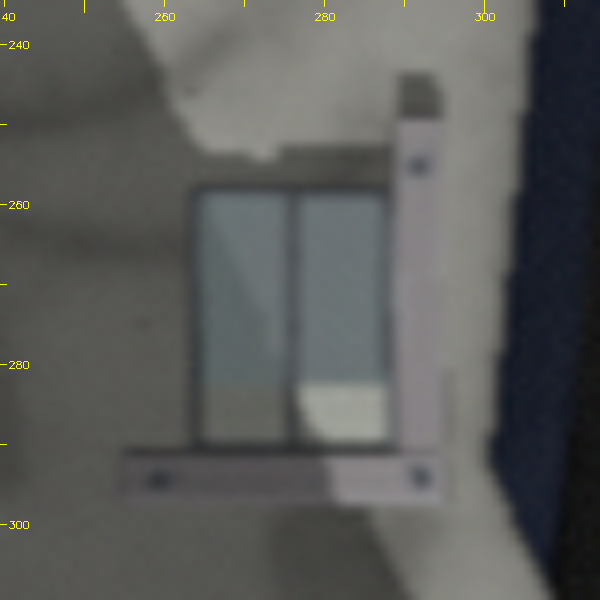

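View pics/s40k.png

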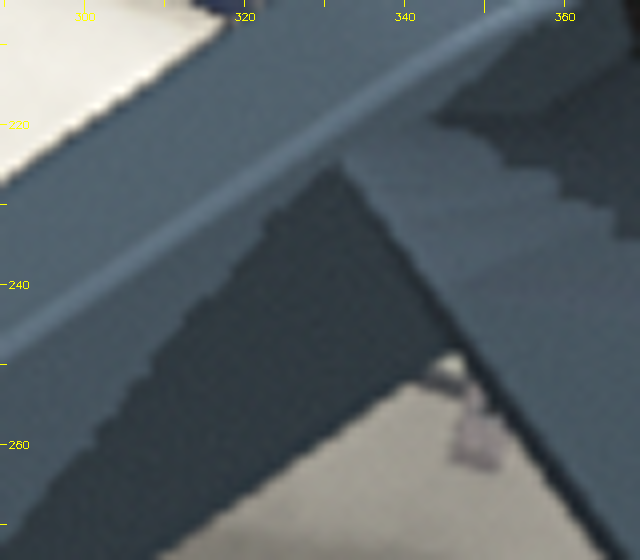

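```bash
python3 - <<'E'
from h import *
t=load("t40.npz");s=load("s40.npz")
im=t["image"].astype(int).sum(2)
print("col 270",[(r,im[r,270]) for r in range(253,262)],[(r,im[r,270]) for r in range(286,300)])
print("row 270",[(c,im[270,c]) for c in range(259,268)],[(c,im[270,c]) for c in range(284,298)])
crop(t,215,135,75,100,6,"t40r.png")
for p,z in [((270,257.3),.012),((270,291),.016),((262.9,270),.012),((289,270),.016)]: print(onz(t,p,z))
E
```

```text
col 270 [(253, np.int64(400)), (254, np.int64(315)), (255, np.int64(263)), (256, np.int64(255)), (257, np.int64(234)), (258, np.int64(212)), (259, np.int64(289)), (260, np.int64(336)), (261, np.int64(336))] [(286, np.int64(284)), (287, np.int64(285)), (288, np.int64(290)), (289, np.int64(273)), (290, np.int64(199)), (291, np.int64(161)), (292, np.int64(228)), (293, np.int64(249)), (294, np.int64(239)), (295, np.int64(239)), (296, np.int64(246)), (297, np.int64(268)), (298, np.int64(250)), (299, np.int64(250))]
row 270 [(259, np.int64(248)), (260, np.int64(249)), (261, np.int64(249)), (262, np.int64(239)), (263, np.int64(215)), (264, np.int64(213)), (265, np.int64(259)), (266, np.int64(294)), (267, np.int64(290))] [(284, np.int64(340)), (285, np.int64(339)), (286, np.int64(333)), (287, np.int64(299)), (288, np.int64(302)), (289, np.int64(372)), (290, np.int64(406)), (291, np.int64(403)), (292, np.int64(396)), (293, np.int64(394)), (294, np.int64(402)), (295, np.int64(402)), (296, np.int64(407)), (297, np.int64(403))]
[0.38509355 0.20663175 0.012     ]
[0.30846348 0.20783675 0.016     ]
[0.35619392 0.22355279 0.012     ]
[0.35547463 0.16334867 0.016     ]
```

View pics/t40r.png

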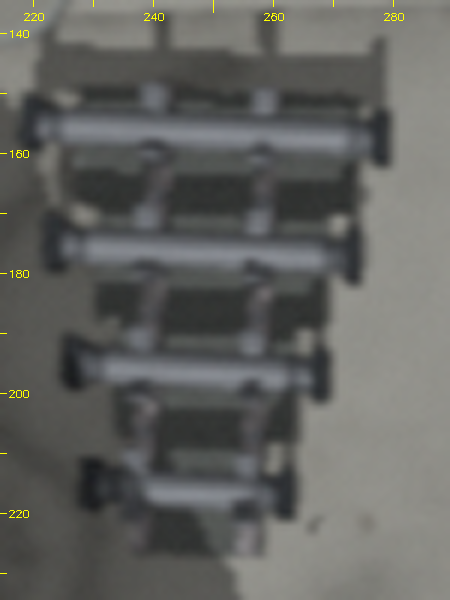

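```bash
python3 - <<'E'
from h import *
t=load("t40.npz");s=load("s40.npz")
g=lambda x,y:(x/6.5+184.5,y/6.5+189.5); f=lambda x,y:(x/6+214.5,y/6+134.5)
for n,a,b,c,d in [(4,f(37,122),f(378,138),g(125,343),g(298,50)),(3,f(53,240),f(351,256),g(257,360),g(398,106)),(2,f(73,362),f(319,375),g(390,383),g(502,168))]:
    p,e=tri(t,a,s,c);q,h=tri(t,b,s,d);print(n,np.round((p+q)/2,4),"ends z",round(p[2],4),round(q[2],4),"len",round(np.linalg.norm(p-q)+.008,4),round(e,4),round(h,4))
env.hand_in()
E
```

```text
4 [0.6179 0.2501 0.0334] ends z 0.0321 0.0348 len 0.1397 0.0007 0.0014
3 [0.5717 0.2523 0.0362] ends z 0.0371 0.0352 len 0.1217 0.0017 0.0007
2 [0.5256 0.2553 0.0361] ends z 0.0364 0.0357 len 0.1017 0.0014 0.0009
the job is handed in; nothing more can be done
```

The carrier is home in its corner stop and all four rods are clicked into the rail. I handed the job in at about 50 s of robot time.

I used rod 3 (122 mm), held in the gripper, to push the carrier flush against the y bar, then the x bar, and pressed it once more against the y bar. Only the rod's collar was used to push it. After that I pressed rod 3 into place 3, rod 2 into place 2, rod 1 into place 1 and rod 4 into place 4, which runs shortest to longest towards the wide end.

**Carrier:** in the top view it spans 76.6 mm and 60.2 mm out from the two bar faces, against 76 and 60 expected. No gap shows, and this is within my pixel accuracy. The side view was blocked by the arm at the end, so this check is from the top camera only.

**Rods:**
- **Seating:** each one bottomed at the same hand height under 16–23 N.
- **Centring:** in the last top view each rod sits midway between its clips to within about 1 mm.
- **Measured heights:** rods 2 and 3 came out at 36 mm. Rod 4 read 33 mm, which is within camera error. Rod 1 was not triangulated at the end because the arm hid it in the side view.

**Other things:** the petri dish, timer, lens tissue and orange look-alike rod look untouched in the last pictures. I saw no grip slackening and no rod knocked aside.

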